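# Ready the side table for the next tenant

## Robot

A 6-joint arm with a two-finger parallel gripper is mounted at the origin on the work surface. World frame = base frame: x ahead of the robot, y to its left, z up, the work surface at z = 0. Lengths are in m, angles in rad, forces in N, time in s.
With the tool pointing down it reaches from about 0.25 to 0.775 m from the base axis. Payload 4 kg.
Tool frame: the origin (TCP) lies midway between the tips of the shut fingers; the grasp point (between the pads) lies 19 mm behind it; y points along the fingers, x is the direction in which the jaws open and shut, and the axes are right-handed (so a half turn about y gives the same grasp; the last joint's range is limited). The gripper opens to 94 mm and grips with 3 to 60 N. Pads are 16 mm wide; open, the fingers measure 119 mm over their backs; the gripper's body (75 mm by 177 mm) begins 78 mm behind the grasp point.
Start: joints at [-1.319, 0.087, 1.371, -0, 1.684, -0.103], TCP at [0.191, -0.516, 0.206] pointing down, gripper open.
Joint ranges: [-3.1, 3.1], [-0.76, 2.03], [0.27, 2.55], [-1.08, 4.22], [0.17, 2.65], [-2.57, 2.57]. Speed limits (rad/s): [2.79, 2.79, 3.14, 3.14, 3.14, 3.14].

## Interface

Orientations are given as [roll, pitch, yaw] about the fixed x, y, z axes, in that order (R = Rz(yaw) Ry(pitch) Rx(roll)).
In Python, from bench import robot gives the robot as it stands.
- The arm moves only by the shell command python3 -m creep 'ROWS'. ROWS is JSON, a list of rows, each a list of 7 numbers: the shift along the tool's x, y, z in mm, then the turn, a rotation vector about the tool's x, y, z in degrees, then the closure in counts, from 0 (fully open) to 255 (shut). A call has 1 to 5 rows; each row is the pose to reach, as a shift and turn from the pose commanded when the call began, along the tool's axes at that moment; what a row does not reach only later rows make up. A row lasts 1/8 s, in which the tool goes at most 62.5 mm and 10.7 degrees, less where a joint would pass 70% of its speed; a pose out of reach is approached as far as the arm can. A call with a gripper value outside its range is refused whole. The fingers move at their own pace and stop on an object; the grip force is fixed at half the most. Time passes only in rows, so rows that repeat a pose let the fingers close. It gives the time, the measured TCP pose, the force and the opening at its end, in the units of the state.
- robot.get_obs(): the state, without advancing time (a new reading comes with each control period).
- robot.snapshot(name): name is "scene" or "top" or "wrist"; returns a dict with "color" (400x640x3 uint8, blue, green, red), "fx", "fy", "cx", "cy" (pixels), "world_from_camera" (4x4, takes a point from camera to world coordinates); the wrist camera has in their place "mount" (4x4, takes a point from camera to tool coordinates, whose origin is the TCP and whose axes are the tool frame's). Camera axes: x right, y down, z forward; pixel columns grow to the right and rows downward; lengths in m; the calibration is good to about 2 mm. A picture is of the moment at which its call begins: read the wrist's pose just before it. There is no depth.
- robot.close_job(): hands the job in, once; it reports no verdict.
Trained networks look in the newest picture that a camera, given by its name, has taken for a name from the list of things; names that differ only in an ending like _2 or _b are one class to them, and where a whole thing is asked for, a point or a joint stands for the part that bears it (a point fixed in the world has none). Each returns a list of dicts, best first, with "p" (0 to 1); they miss things now and then, are a little off and sometimes report something else, mostly with a low value. They report only what shows in the picture. A call takes as long as a camera call. They do not tell look-alikes from the thing itself.
- robot.spot_in(name, camera): "point" ([x, y, z] in m, in world coordinates, good to about 4 mm: the middle of the surface that is visible of it).
- robot.landmark_of(name, camera): "point" ([x, y, z] in m, in world coordinates, good to about 4 mm: a listed point, or the origin of a listed thing).
The state is a dict: "time": time; "joint_positions": joint angles; "qvel": joint speeds; "joint_torque": joint torques, N m; "tool_pos": TCP position; "ee_rot": TCP orientation; "wrist_force": force on the tool from outside, world axes, zero at the start; "wrist_torque": the same for the moment, N m; "width": finger opening in m.
Only numpy, scipy, OpenCV 4.12 (cv2) and the standard library are available. Lean on these libraries where they do the work, as an engineer would, in place of code of your own. Each camera call takes 0.05 s, during which the arm holds its last target.

## Task

Get the side table ready for the next tenant: put every pen, pencil or marker tip down in the mug so that it leans against the side of the rim away from the handle, hang each key tag by its eye on a peg of the key stand of its own, and stand the photo block upright on a short edge in the middle of the cork mat without dropping it. Keep the mug standing, and leave the figurine and the lidded box where they are.

Things in the scene. Friction and masses are not known exactly. Their poses are not given: they have to be found in the camera images.
- pen_alu: aluminium pen (silver, dark tip), 170 long, 12 x 12 mm square, 0.02-0.04 kg; the last 26 mm taper to the writing tip. Starts lying flat aslant, tip away from the robot and to its right. Origin: middle of the underside as it lies (centre line at z = +6 mm); x runs along it to the tip (tip at x = +85 mm, blunt end at -85 mm). May be absent (None)
- pen_alu_tip (a point): writing tip of that aluminium pen
- pen_alu_end (a point): blunt end of that aluminium pen
- pencil_wood: wooden pencil (brown, black tip), 170 long, 12 x 12 mm square, 0.02-0.04 kg; the last 26 mm taper to the writing tip. Starts lying flat aslant, tip away from the robot and to its right. Origin: middle of the underside as it lies (centre line at z = +6 mm); x runs along it to the tip (tip at x = +85 mm, blunt end at -85 mm). May be absent (None)
- pencil_wood_tip (a point): writing tip of that wooden pencil
- pencil_wood_end (a point): blunt end of that wooden pencil
- marker_blue: blue marker (white tip), 170 long, 12 x 12 mm square, 0.02-0.04 kg; the last 26 mm taper to the writing tip. Starts lying flat aslant, tip away from the robot and to its right. Origin: middle of the underside as it lies (centre line at z = +6 mm); x runs along it to the tip (tip at x = +85 mm, blunt end at -85 mm). May be absent (None)
- marker_blue_tip (a point): writing tip of that blue marker
- marker_blue_end (a point): blunt end of that blue marker
- mug: tall grey-green stoneware mug, loose, upright, 0.6 kg: outer diameter 94, height 120, wall 4 mm, inner floor 5 mm above the table. One loop handle stands out 38 mm on its +y side (y axis points to the handle), 25 to 100 mm up. Origin: centre of its underside, z up. The rim side away from the handle is its -y side
- key_stand: fixed oak key stand: foot 110 x 150 x 16 mm, post, and a crossbar 170 wide, 32 high, 18 mm thick, centred 178 mm up, with two round dark 8 mm pegs standing out towards the robot (stand -x) and sloping up 25 degrees. Origin: on the table under the crossbar's near face (at x = +2 mm); y along the crossbar, z up
- peg0_root (a point): centre line of the peg at y = +55 mm of the key stand, where it leaves the crossbar (178 mm high); its free end is 42 mm from here along the slope: 38 mm nearer the robot (stand -x) and 18 mm higher, plus a 4 mm round cap
- peg1_root (a point): centre line of the peg at y = -55 mm of the key stand, where it leaves the crossbar (178 mm high); its free end is 42 mm from here along the slope: 38 mm nearer the robot (stand -x) and 18 mm higher, plus a 4 mm round cap
- key_tag0: red key tag, flat board 130 x 40 x 8 mm, 0.05 kg, with a round 22 mm eye right through it near one end. Starts lying flat, eye end to the robot's right. Origin: centre of its underside; x runs along it to the plain tail end, z is its face normal. Eye centre at x = -47 mm (18 mm from the eye end). May be absent (None)
- key_tag0_eye (a point): centre of the eye of the red key tag
- key_tag1: yellow key tag, flat board 130 x 40 x 8 mm, 0.05 kg, with a round 22 mm eye right through it near one end. Starts lying flat, eye end to the robot's right. Origin: centre of its underside; x runs along it to the plain tail end, z is its face normal. Eye centre at x = -47 mm (18 mm from the eye end). May be absent (None)
- key_tag1_eye (a point): centre of the eye of the yellow key tag
- photo_block: dark wooden photo block 120 x 56 x 28 mm, print on one face, 0.1 to 0.18 kg, starts lying flat, print up. Origin: centre of its underside as it lies; x along its 120 mm length, y its width, z its thickness (z = 0 to 28 mm). Either short edge may be the foot
- photo_block_center (a point): centre of the photo block's volume
- cork_mat: square cork mat 130 x 130 x 4 mm, fixed flat on the table. Origin: centre of its underside
- figurine: white ceramic figurine, 68 mm wide, 118 mm high, loose; to be left alone. Origin: centre of its underside
- lidded_box: plastic box with white lid, 118 x 158 x 82 mm, loose; to be left alone. Origin: centre of its underside
Not all that is in view belongs to the job. Several things have the shape of the cork_mat; the one meant has the colours described above. Several things have the shape of the photo_block; the one meant has the colours described above.

How it is judged:
By the outcome, as a careful person would: the job done as asked, in the order asked, and still so for the second after the job is handed in, with the robot touching nothing.
Of pen_alu, pencil_wood, marker_blue only 2 to 3 are there at a start; the rules pass over those that are not, and their reading is None.
Of key_tag0, key_tag1 only 1 to 2 are there at a start; the rules pass over those that are not, and their reading is None.
At some moment in a run one of pen_alu, pencil_wood, marker_blue, photo_block, key_tag0, key_tag1 may be knocked a few centimetres aside while the robot is not near it.
It also fails if it takes over 210 s, if anything falls off the work surface, if the arm or the gripper's body presses on something with over 40 N, if the wrist force passes 120 N, or if a joint passes its speed limit or range.

## Working session

There is one attempt and no reset: what is moved stays moved. The work goes in short steps, Python scripts to look and compute and a shell command to move; the robot and the scene stay as the last step left them, time stands still between calls to the robot, and variables do not carry over. Pictures are saved under pics/ and viewed, and the job is handed in when it is done.

```bash
ls -la; mkdir -p pics; python3 - <<'E'
from bench import robot
import cv2
o=robot.get_obs(); print({k:(v if not hasattr(v,'round') else v) for k,v in o.items()})
for n in ("scene","top","wrist"):
    s=robot.snapshot(n); cv2.imwrite(f"pics/{n}0.png",s["color"]); print(n,s["fx"],s["fy"],s["cx"],s["cy"],s.get("world_from_camera",s.get("mount")))
print(robot.get_obs()['time'])
E
```

```text
total 12
drwxr-xr-x  3 agent agent 4096 Dec  6 03:48 .
drwxr-xr-x 23 root  root  4096 Dec  6 03:48 ..
drwxr-xr-x  2 agent agent 4096 Dec  6 03:48 pics
{'time': 0.0, 'joint_positions': array([-1.31911151e+00,  8.79783579e-02,  1.37222229e+00, -3.23575986e-05,
        1.68356607e+00, -1.03092652e-01]), 'qvel': array([ 0.00074635, -0.00084253,  0.00022797, -0.00057677, -0.00075717,
       -0.001348  ]), 'joint_torque': array([-3.73296816e-04, -3.40172303e+01, -3.02428329e+01,  7.16075208e-02,
        3.27628513e-02, -1.54434574e-04]), 'tool_pos': array([ 0.19091646, -0.51523771,  0.20430761]), 'ee_rot': array([-1.57060458,  0.00216583, -1.21602226]), 'wrist_force': array([-0.61027195, -0.44978541,  0.16171201]), 'wrist_torque': array([-0.02333121, -0.0261578 , -0.00247919]), 'width': 0.0939279380064432}
scene 410.8399556340364 410.8399556340364 316.9281023549342 203.41801608308828 [[ 0.77880837  0.49463852 -0.38573341  1.01067286]
 [ 0.62721868 -0.62132174  0.46963392 -0.57369455]
 [-0.00736552 -0.60769403 -0.79413709  1.07957572]
 [ 0.          0.          0.          1.        ]]
top 394.50543818091313 394.50543818091313 316.58426267786695 194.49118384950864 [[-0.01199693 -0.99398015  0.10890145  0.44190655]
 [-0.9998933   0.01283289  0.00697864 -0.00342487]
 [-0.00833415 -0.10880611 -0.99402805  1.07492696]
 [ 0.          0.          0.          1.        ]]
wrist 307.7277012482228 307.7277012482228 319.82554787264735 197.89646982751114 [[ 9.99999333e-01  5.34730602e-04  1.02412593e-03  7.60105805e-04]
 [-8.64218232e-04 -2.42078732e-01  9.70256224e-01 -1.79044293e-01]
 [ 7.66744802e-04 -9.70256462e-01 -2.42078108e-01  6.95432627e-02]
 [ 0.00000000e+00  0.00000000e+00  0.00000000e+00  1.00000000e+00]]
0.15
```

View pics/scene0.png

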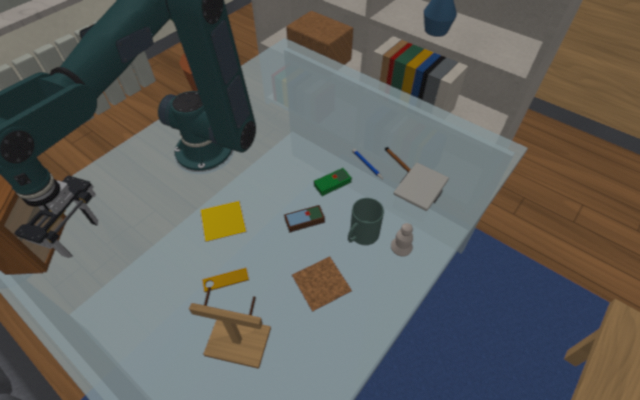

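View pics/top0.png

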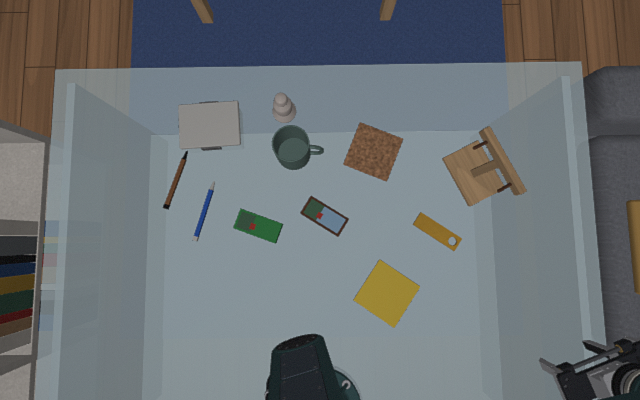

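View pics/wrist0.png

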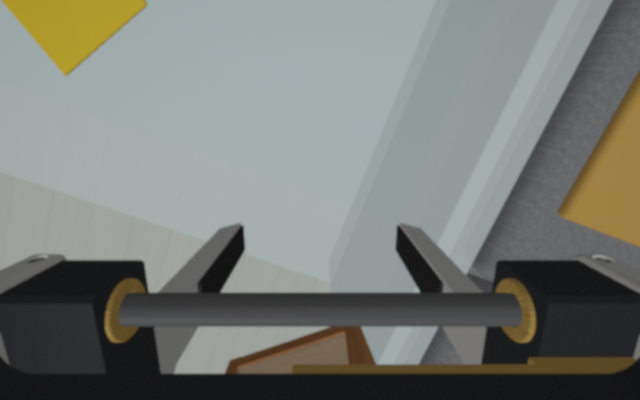

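```bash
python3 - <<'E'
from bench import robot
import numpy as np
np.set_printoptions(precision=4,suppress=True)
for c in ("top","scene"):
    robot.snapshot(c)
    for n in "pen_alu pencil_wood marker_blue mug key_stand key_tag0 key_tag1 photo_block cork_mat figurine lidded_box pencil_wood_tip pencil_wood_end marker_blue_tip marker_blue_end pen_alu_tip peg0_root peg1_root key_tag1_eye key_tag0_eye photo_block_center".split():
        r=robot.landmark_of(n,c); print(c,n,[(np.round(d["point"],4).tolist(),round(d["p"],2)) for d in r[:3]])
print(robot.get_obs()['time'])
E
```

```text
top pen_alu [([0.4957, -0.0169, 0.0031], 0.57)]
top pencil_wood [([0.6025, 0.3906, -0.0006], 0.83)]
top marker_blue [([0.5206, 0.3153, -0.0034], 0.83)]
top mug [([0.6755, 0.0664, -0.0028], 0.77)]
top key_stand [([0.6082, -0.4179, 0.0006], 0.93)]
top key_tag0 [([0.4535, -0.3243, 0.0007], 0.69)]
top key_tag1 [([0.4535, -0.3243, 0.0007], 0.69)]
top photo_block [([0.4745, 0.1631, -0.0004], 0.73), ([0.5, -0.0188, 0.0018], 0.64)]
top cork_mat [([0.675, -0.1534, 0.004], 0.95), ([0.2959, -0.1799, 0.0001], 0.9)]
top figurine [([0.7928, 0.0932, -0.0017], 0.98), ([0.6737, -0.1544, 0.0004], 0.61), ([0.4352, 0.3335, 0.0018], 0.33)]
top lidded_box [([0.7354, 0.2793, 0.0005], 0.89)]
top pencil_wood_tip [([0.6817, 0.3644, 0.0063], 0.74)]
top pencil_wood_end [([0.5244, 0.415, 0.0081], 0.79)]
top marker_blue_tip [([0.6, 0.2873, 0.0101], 0.79)]
top marker_blue_end [([0.4373, 0.3376, 0.004], 0.55), ([0.7951, 0.0923, 0.0021], 0.31), ([0.4527, -0.3217, 0.0054], 0.29)]
top pen_alu_tip [([0.6755, -0.1553, 0.0005], 0.36)]
top peg0_root [([0.6544, -0.39, 0.1797], 0.75)]
top peg1_root [([0.5552, -0.434, 0.1786
[... 667 characters left out ...]
 [([0.2941, -0.1727, 0.0012], 0.97), ([0.675, -0.1509, -0.0013], 0.62), ([0.5005, -0.015, 0.0141], 0.42)]
scene figurine [([0.7881, 0.0907, 0.0019], 0.93)]
scene lidded_box [([0.7392, 0.2796, 0.0003], 0.84)]
scene pencil_wood_tip [([0.6851, 0.363, 0.0049], 0.63)]
scene pencil_wood_end [([0.5262, 0.414, 0.0043], 0.67)]
scene marker_blue_tip [([0.6007, 0.2841, 0.0045], 0.44)]
scene marker_blue_end [([0.4369, 0.3347, 0.0092], 0.55)]
scene pen_alu_tip []
scene peg0_root []
scene peg1_root [([0.5561, -0.4382, 0.1742], 0.77)]
scene key_tag1_eye [([0.4226, -0.3537, 0.0078], 0.59)]
scene key_tag0_eye []
scene photo_block_center [([0.502, -0.0134, 0.0142], 0.57), ([0.4738, 0.163, 0.0143], 0.57)]
2.35
```

```bash
python3 - <<'E'
import cv2
a=cv2.imread("pics/top0.png"); 
c=a[80:260,150:350]; cv2.imwrite("pics/topz1.png",cv2.resize(c,None,fx=4,fy=4,interpolation=cv2.INTER_CUBIC)[:600,:800])
c=a[100:270,330:530]; cv2.imwrite("pics/topz2.png",cv2.resize(c,None,fx=4,fy=4,interpolation=cv2.INTER_CUBIC)[:600,:800])
b=cv2.imread("pics/scene0.png")
c=b[140:270,190:390]; cv2.imwrite("pics/scz1.png",cv2.resize(c,None,fx=4,fy=4,interpolation=cv2.INTER_CUBIC)[:600,:800])
E
```

```text
(no output)
```

View pics/topz1.png

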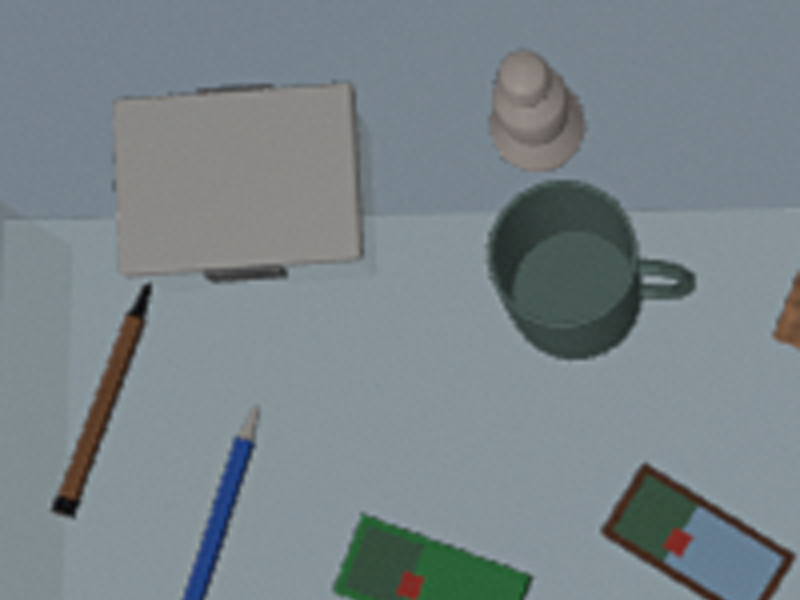

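View pics/topz2.png

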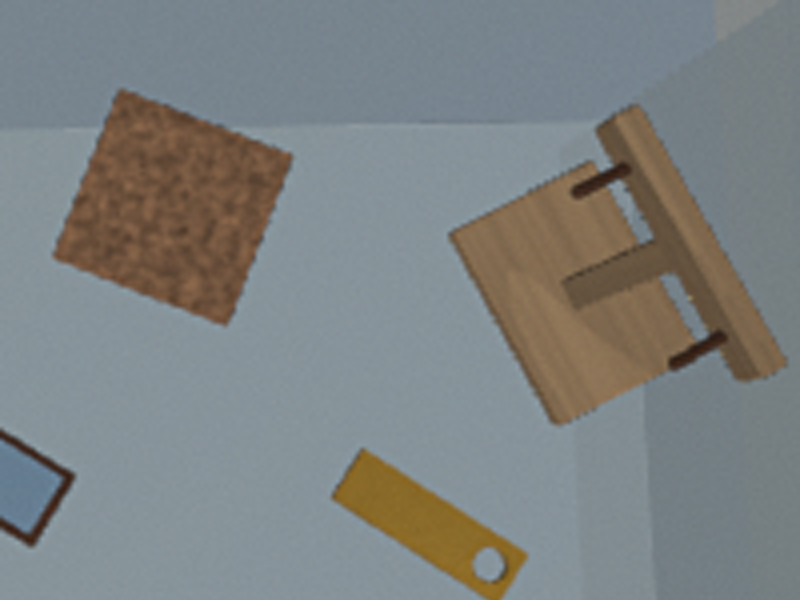

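```bash
cat > h.py <<'E'
import numpy as np, cv2
from bench import robot
from scipy.spatial.transform import Rotation as Rn
np.set_printoptions(precision=4,suppress=True)
def R_(rpy): return Rn.from_euler('xyz',rpy).as_matrix()
def toolT(o=None):
    o=o or robot.get_obs(); T=np.eye(4); T[:3,:3]=R_(o['ee_rot']); T[:3,3]=o['tool_pos']; return T
class Cam:
    def __init__(s,name,save=None):
        T=toolT() if name=="wrist" else None
        d=robot.snapshot(name); s.img=d["color"]; s.K=(d["fx"],d["fy"],d["cx"],d["cy"])
        s.T=d["world_from_camera"] if T is None else T@d["mount"]
        if save: cv2.imwrite(f"pics/{save}.png",s.img)
    def ray(s,u,v):
        fx,fy,cx,cy=s.K; r=s.T[:3,:3]@np.array([(u-cx)/fx,(v-cy)/fy,1.]); return s.T[:3,3],r/np.linalg.norm(r)
    def atz(s,u,v,z):
        o,r=s.ray(u,v); return o+r*(z-o[2])/r[2]
    def proj(s,p):
        fx,fy,cx,cy=s.K; q=np.linalg.inv(s.T)@np.append(p,1); return np.array([fx*q[0]/q[2]+cx,fy*q[1]/q[2]+cy])
def tri(rays):
    A=np.zeros((3,3));b=np.zeros(3)
    for o,r in rays:
        P=np.eye(3)-np.outer(r,r);A+=P;b+=P@o
    return np.linalg.solve(A,b)
def zoom(img,u0,v0,w,h,f,name):
    cv2.imwrite(f"pics/{name}.png",cv2.resize(img[v0:v0+h,u0:u0+w],None,fx=f,fy=f,interpolation=cv2.INTER_CUBIC))
E
python3 - <<'E'
from h import *
t=Cam("top");s=Cam("scene")
for p in [(290,135),(460,250),(75,310),(350,400)]: print("scene",p,s.atz(*p,0))
for p in [(155,135),(163,300),(75,85),(55,70),(484,135),(480,300),(590,70)]: print("top",p,t.atz(*p,0), t.atz(*p,0.3))
for p in [(.9,.45,0),(.3,.45,0),(.9,.45,.3),(.3,.45,.3),(.9,-.45,0),(.3,-.45,0)]: print(p,s.proj(p),t.proj(p))
E
```

```text
scene (290, 135) [0.2013 0.2557 0.    ]
scene (460, 250) [0.9378 0.1966 0.    ]
scene (75, 310) [ 0.1948 -0.6431  0.    ]
scene (350, 400) [ 0.9248 -0.3521  0.    ]
top (155, 135) [0.7329 0.454  0.    ] [0.6517 0.3264 0.3   ]
top (163, 300) [0.2814 0.4178 0.    ] [0.3262 0.3003 0.3   ]
top (75, 85) [0.8816 0.6869 0.    ] [0.7589 0.4943 0.3   ]
top (55, 70) [0.9269 0.7468 0.    ] [0.7916 0.5374 0.3   ]
top (484, 135) [ 0.7199 -0.4628  0.    ] [ 0.6423 -0.3346  0.3   ]
top (480, 300) [ 0.2724 -0.4262  0.    ] [ 0.3197 -0.3082  0.3   ]
top (590, 70) [ 0.9031 -0.7717  0.    ] [ 0.7744 -0.5573  0.3   ]
(0.9, 0.45, 0) [484.6935 193.0829] [158.3283  77.5146]
(0.3, 0.45, 0) [341.5328 118.9378] [151.2267 293.0336]
(0.9, 0.45, 0.3) [518.8811 125.3727] [99.8118 19.5068]
(0.3, 0.45, 0.3) [345.1384  49.7767] [ 84.8721 314.8127]
(0.9, -0.45, 0) [316.646  428.3048] [475.7586  72.7704]
(0.3, -0.45, 0) [155.313  282.0497] [488.3692 289.2834]
```

```bash
python3 - <<'E'
from h import *
s=cv2.imread("pics/scene0.png"); zoom(s,250,30,290,230,2.7,"scz2")
E
```

```text
(no output)
```

View pics/scz2.png

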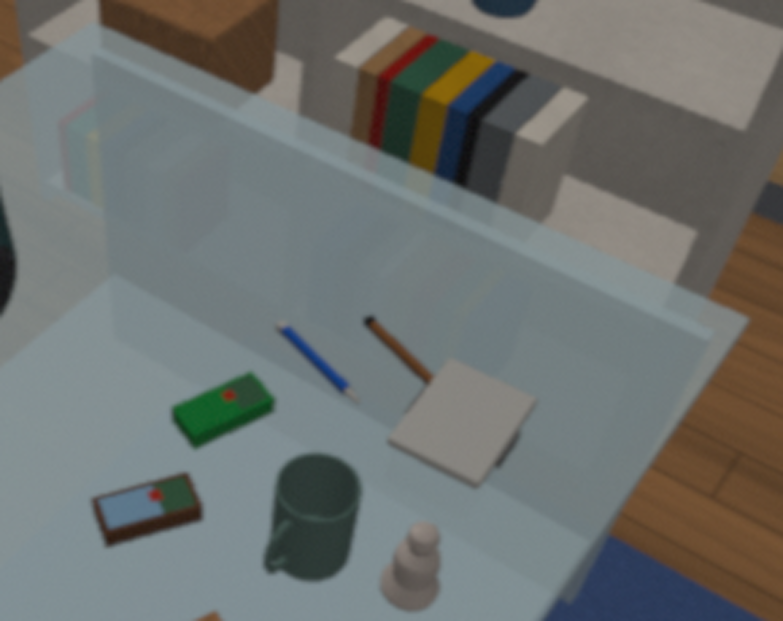

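```bash
cat >> h.py <<'E'
import json,os
def log():
    o=robot.get_obs(); open("log.jsonl","a").write(json.dumps([o['joint_positions'].tolist(),o['tool_pos'].tolist(),o['ee_rot'].tolist()])+"\n"); return o
def row(p,R,T=None):
    """shift mm + rotvec deg in current tool axes to reach tool pos p, rot R"""
    T=toolT() if T is None else T
    s=T[:3,:3].T@(np.asarray(p)-T[:3,3])*1000; r=Rn.from_matrix(T[:3,:3].T@R).as_rotvec(degrees=True)
    print("ROW",np.round(s,1).tolist(),np.round(r,1).tolist()," n_rows>=",int(np.ceil(max(np.linalg.norm(s)/62.5,np.linalg.norm(r)/10.7))))
def down(yawdeg,tilt=0):
    "tool down; tilt about tool x (deg)"
    return Rn.from_euler('z',yawdeg,degrees=True).as_matrix()@Rn.from_euler('x',-90+tilt,degrees=True).as_matrix()
E
python3 - <<'E'
from h import *
log()
row([.33,-.1,.25],down(20)); row([.46,.32,.2],down(72.5))
E
```

```text
ROW [-341.6, -44.5, 274.7] [0.0, -89.7, 0.0]  n_rows>= 9
ROW [-690.3, 5.4, 542.5] [0.0, -142.2, -0.0]  n_rows>= 15
```

```bash
python3 -m creep '[[-342,-45,275,0,-90,0,0],[-342,-45,275,0,-90,0,0],[-342,-45,275,0,-90,0,0],[-342,-45,275,0,-90,0,0],[-342,-45,275,0,-90,0,0]]'; python3 - <<'E'
from h import *
o=log(); print(o['joint_positions'],o['tool_pos'],o['ee_rot'])
row([.33,-.1,.25],down(20)); row([.46,.32,.2],down(72.5))
E
```

```text
time: 3.08
tool_pos: [0.2898, -0.2191, 0.2377]
ee_rot: [-1.571, -0.001, -0.273]
wrist_force: [1.2, 0.3, 0.1]
width: 0.0938
[-0.8041 -0.3436  1.6901  0.0004  1.7939 -0.5308] [ 0.2898 -0.2191  0.2377] [-1.5711 -0.0013 -0.2732]
ROW [6.6, -12.3, 125.5] [0.0, -35.7, 0.1]  n_rows>= 4
ROW [18.4, 37.6, 565.0] [0.1, -88.2, 0.0]  n_rows>= 10
```

```bash
python3 -m creep '[[18,0,565,0,-88,0,0],[18,0,565,0,-88,0,0],[18,0,565,0,-88,0,0],[18,0,565,0,-88,0,0],[18,0,565,0,-88,0,0]]'; python3 - <<'E'
from h import *
o=log(); print(o['joint_positions'])
row([.46,.32,.24],down(72.5))
E
```

```text
time: 3.7
tool_pos: [0.3853, 0.0788, 0.2378]
ee_rot: [-1.572, -0.001, 0.665]
wrist_force: [0.7, -0.2, 1.0]
width: 0.094
[ 0.0577 -0.2737  1.6386 -0.0005  1.7746 -0.6079]
ROW [207.7, -2.1, 143.6] [0.1, -34.4, 0.0]  n_rows>= 5
```

```bash
python3 -m creep '[[208,0,144,0,-34,0,0],[208,0,144,0,-34,0,0],[208,0,144,0,-34,0,0],[208,0,144,0,-34,0,0],[208,0,144,0,-34,0,0]]'; python3 - <<'E'
from h import *
o=log(); print(o['joint_positions'])
t=Cam("top","top1");s=Cam("scene","scene1");w=Cam("wrist","wrist1")
zoom(t.img,150,80,200,180,3,"topz3")
for n in ["marker_blue_tip","marker_blue_end","pencil_wood_tip","pencil_wood_end"]:
  for c in ("wrist",): print(n,c,[(np.round(d["point"],4),round(d["p"],2)) for d in robot.landmark_of(n,c)[:2]])
E
```

```text
time: 4.32
tool_pos: [0.4612, 0.321, 0.2349]
ee_rot: [-1.568, 0.002, 1.257]
wrist_force: [0.3, -0.4, 0.1]
width: 0.0939
[ 0.5068  0.1129  1.2849  0.0005  1.7473 -0.75  ]
marker_blue_tip wrist [(array([0.596 , 0.2855, 0.003 ]), 0.73), (array([ 0.5205,  0.3103, -0.0032]), 0.7)]
marker_blue_end wrist [(array([0.4356, 0.3351, 0.0054]), 0.91)]
pencil_wood_tip wrist []
pencil_wood_end wrist [(array([0.5252, 0.4233, 0.002 ]), 0.76)]
```

View pics/wrist1.png

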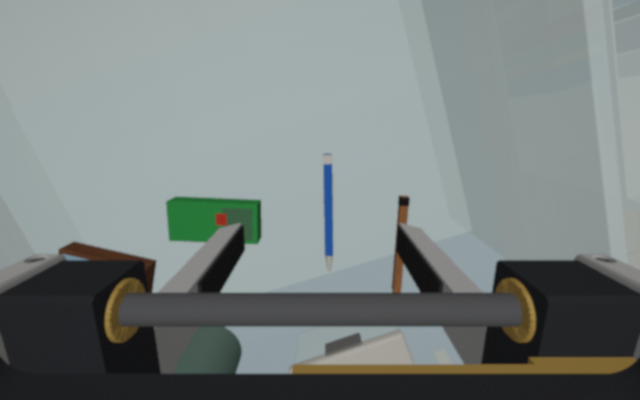

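```bash
cat > kin.py <<'E'
import numpy as np, json
from scipy.spatial.transform import Rotation as Rn
from scipy.optimize import least_squares
def rot(ax,a): return Rn.from_rotvec(np.array(ax)*a).as_matrix()
# frame: x fwd, z up ; zero pose: upper arm up(z), j2,j3 pitch about +y (j3 bends forearm fwd), forearm along z when j=0
X,Y,Z=np.eye(3)
def fk(q,P,s4=1,s6=1):
    h,a0,a2,a3,o3,d,e1,e2=P
    R=rot(Z,q[0]); p=np.array([0,0,h])+R@np.array([a0,e1,0])
    R=R@rot(Y,q[1]); p=p+R@np.array([0,0,a2])
    R=R@rot(Y,q[2]); p=p+R@np.array([o3,0,a3])
    R=R@rot(Z,s4*q[3])@rot(Y,q[4]); p=p+R@np.array([0,e2,0])
    R=R@rot(Z,s6*q[5]); p=p+R@np.array([0,0,d])
    # tool: y = local z. at down pose, q6=0: tool yaw=j1 ->tool x=local? 
    Rt=R@RT
    return p,Rt
# local frame at pointing down (pitch pi about Y): local z=-Z, local x=-X(fwd), local y=Y. tool x=fwd => -local x ; tool y= local z ; tool z = x cross y
RT=np.array([[-1,0,0],[0,0,1],[0,1,0]],float)  # columns: tool x,y,z in local
RT=np.stack([[-1,0,0],[0,0,1],np.cross([-1,0,0],[0,0,1])],1).astype(float)
def data(): return [tuple(np.array(a) for a in json.loads(l)) for l in open("log.jsonl")]
def fit(s4,s6,D):
    def res(P):
        o=[]
        for q,p,e in D:
            pp,R=fk(q,P,s4,s6); o+=list((pp-p)*1000)
            o+=list(0.1*np.degrees(Rn.from_matrix(Rn.from_euler('xyz',e).as_matrix().T@R).as_rotvec()))
        o+=list((np.array(P)-[.3,0,.4,.35,0,.25,0.05,0])*1)  # weak prior
        return o
    return least_squares(res,[.3,0,.4,.35,0,.25,.05,0])
if __name__=="__main__":
    np.set_printoptions(precision=4,suppress=True)
    D=data()
    for s4 in (1,-1):
        for s6 in (1,-1):
            r=fit(s4,s6,D); print(s4,s6,r.x,r.cost)
E
python3 kin.py
```

```text
1 1 [ 0.1672 -0.0001  0.4493  0.4998  0.1015  0.3648  0.055   0.0016] 0.03310783145793167
1 -1 [ 0.1672 -0.0001  0.4493  0.4998  0.1015  0.3648  0.055   0.0016] 80.42333342289008
-1 1 [ 0.0232  0.0009  0.4468  0.4999  0.0939  0.2258  0.0618 -0.0052] 0.16568719349079536
-1 -1 [ 0.0232  0.0009  0.4468  0.4999  0.0939  0.2258  0.0618 -0.0052] 80.56312773708036
```

```bash
python3 -m creep '[[0,0,0,-20,0,20,0],[0,0,0,-20,0,20,0],[0,0,0,-20,0,20,0],[0,0,0,-20,0,20,0]]'; python3 - <<'E'
from h import *
o=log(); print(o['joint_positions'])
E
python3 kin.py
python3 - <<'E'
from h import *
t=cv2.imread("pics/top1.png")
T=Cam("top","top2"); S=Cam("scene","scene2"); 
for nm,C in (("top",T),("scene",S)):
    hsv=cv2.cvtColor(C.img,cv2.COLOR_BGR2HSV)
    m=cv2.inRange(hsv,(105,130,60),(125,255,255))
    n,l,st,ce=cv2.connectedComponentsWithStats(m)
    for i in range(1,n):
        if st[i,4]>40: print(nm,st[i],ce[i], cv2.minAreaRect(np.argwhere(l==i)[:,::-1].astype(np.float32)))
E
```

```text
time: 5.18
tool_pos: [0.4601, 0.3185, 0.236]
ee_rot: [-1.932, 0.343, 1.192]
wrist_force: [-0.1, -0.2, -0.3]
width: 0.0938
[ 0.7868  0.2138  1.2495 -0.4815  1.8169 -0.5552]
1 1 [0.1526 0.     0.449  0.4998 0.1007 0.3506 0.0566 0.    ] 0.03343737606290265
1 -1 [0.1526 0.     0.449  0.4998 0.1007 0.3506 0.0566 0.    ] 100.66423963282574
-1 1 [-0.1315 -0.083   0.4204  0.5131  0.4184 -0.2694 -0.137   0.1906] 1880.420364781769
-1 -1 [-0.1315 -0.083   0.4204  0.5131  0.4184 -0.2694 -0.137   0.1906] 1971.0085443203147
top [194 190  19  46 204] [203.25   212.7451] ((203.25003051757812, 212.75001525878906), (4.110960006713867, 48.066627502441406), 18.434947967529297)
scene [417  54  23  19 159] [427.7862  62.7233] ((427.9751892089844, 62.47239685058594), (6.169341087341309, 26.38694190979004), 48.012786865234375)
scene [355 152  24  22  96] [366.7812 163.0208] ((366.2500305175781, 162.25001525878906), (30.405597686767578, 2.8284265995025635), 45.0)
scene [  358   233   246   167 10864] [489.8759 333.1332] ((487.644775390625, 353.95928955078125), (182.06520080566406, 205.42161560058594), 29.291362762451172)
scene [477 279  12  14  42] [482.6905 285.4048] ((482.4599914550781, 285.7799987792969), (13.86362361907959, 9.033716201782227), 79.69515228271484)
```

```bash
cat >> kin.py <<'E'
LO=np.array([-3.1,-.76,.27,-1.08,.17,-2.57]);HI=np.array([3.1,2.03,2.55,4.22,2.65,2.57])
PK=None
def getP():
    global PK
    if PK is None: PK=fit(1,1,data()).x
    return PK
def ik(p,R,q0,tries=1,rng=np.random.default_rng(0)):
    P=getP(); best=None
    for k in range(tries):
        s=q0 if k==0 else rng.uniform(LO,HI)
        f=lambda q: np.r_[(fk(q,P)[0]-p)*10, Rn.from_matrix(R.T@fk(q,P)[1]).as_rotvec()]
        r=least_squares(f,np.clip(s,LO+1e-6,HI-1e-6),bounds=(LO,HI))
        if best is None or r.cost<best[1]-1e-9: best=(r.x,r.cost)
        if r.cost<1e-8 and tries>1: pass
    return best
def allik(p,R,tries=40):
    sols=[]
    rng=np.random.default_rng(1)
    for k in range(tries):
        x,c=ik(p,R,rng.uniform(LO,HI))
        if c<1e-7 and not any(np.abs(x-s).max()<.02 for s in sols): sols.append(x)
    return sols
E
python3 - <<'E'
from h import *
import kin
T=Cam("top")
c=T.atz(291,143.75,.12); hd=T.atz(323.25,149.5,.08); print(c,hd, np.degrees(np.arctan2(*(hd-c)[[1,0]])))
# 
psi=np.arctan2(*(c-hd)[[1,0]])  # away from handle azimuth
s=np.array([np.cos(psi),np.sin(psi),0]); 
mc=np.array([.676,.0685,0])
for th in (15,25):
  for beta in (th,th+20):
    # pen up u ; tool dir t
    tr=np.radians(th); u=s*np.sin(tr)+kin.Z*np.cos(tr)
    b=np.radians(beta); t=s*np.cos(b)-kin.Z*np.sin(b)
    zt=s*np.sin(b)+kin.Z*np.cos(b)
    R=np.stack([np.cross(t,zt),t,zt],1)
    R2=R@np.diag([-1,1,-1.])
    tip=mc+s*(-5)*.001+kin.Z*.012
    g=tip+u*.14+t*.005
    for nm,RR in (("A",R),("B",R2)):
        for lift in (0,.15):
          print(th,beta,nm,lift,[np.round(x,2).tolist() for x in kin.allik(g+kin.Z*lift,RR,30)])
E
```

```text
[0.6735 0.065  0.12  ] [ 0.6669 -0.015   0.08  ] -94.67168669892392
15 15 A 0 [[-0.43, 0.63, 1.33, 1.19, 1.78, -0.47]]
15 15 A 0.15 [[-0.43, 0.48, 1.22, 1.25, 1.86, -0.22]]
15 15 B 0 []
15 15 B 0.15 []
15 35 A 0 [[-0.35, 0.49, 1.29, 0.91, 1.67, -0.33]]
15 35 A 0.15 [[-0.35, 0.4, 1.12, 0.95, 1.83, -0.11]]
15 35 B 0 []
15 35 B 0.15 []
25 25 A 0 [[-0.37, 0.55, 1.33, 1.07, 1.68, -0.41]]
25 25 A 0.15 [[-0.37, 0.43, 1.2, 1.11, 1.8, -0.17]]
25 25 B 0 []
25 25 B 0.15 []
25 45 A 0 [[-0.27, 0.44, 1.29, 0.77, 1.59, -0.24]]
25 45 A 0.15 [[-0.27, 0.37, 1.08, 0.79, 1.79, -0.04]]
25 45 B 0 []
25 45 B 0.15 []
```

```bash
python3 - <<'E'
from h import *
T=Cam("top"); S=Cam("scene")
p=tri([T.ray(203.25,212.75),S.ray(366.6,162.8)]); print("marker blue part centre",p, "top at z.012",T.atz(203.25,212.75,.012))
R=down(72.8,-20)
row([.467,.326,.06],R); 
E
```

```text
marker blue part centre [0.5132 0.3129 0.0058] top at z.012 [0.5127 0.311  0.012 ]
ROW [69.2, 154.5, 57.7] [0.0, 2.3, -19.9]  n_rows>= 3
```

```bash
python3 -m creep '[[69,154,58,0,2,-20,0],[69,154,58,0,2,-20,0],[69,154,58,0,2,-20,0],[69,154,58,0,2,-20,0],[69,154,58,0,2,-20,0]]'; python3 - <<'E'
from h import *
log();R=down(72.8,-20)
Cam("wrist","wrist2")
row([.467,.326,.005],R)
E
```

```text
time: 6.05
tool_pos: [0.4677, 0.3278, 0.0625]
ee_rot: [-1.922, -0.002, 1.278]
wrist_force: [-0.4, 0.2, 0.7]
width: 0.094
ROW [-2.9, 54.7, 20.5] [0.2, 0.4, 0.3]  n_rows>= 1
```

View pics/wrist2.png

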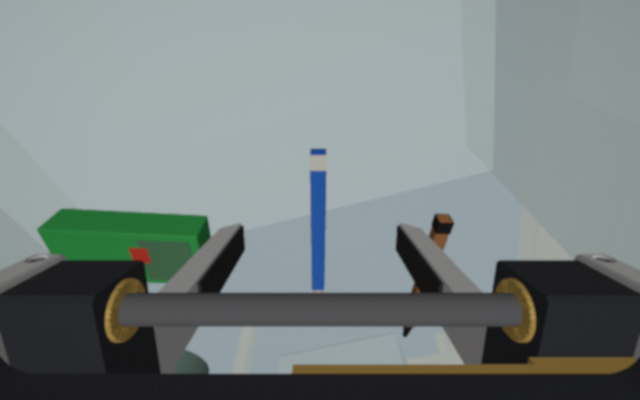

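```bash
python3 -m creep '[[-3,54,20,0,0,0,0],[-3,54,20,0,0,0,0],[-3,54,20,0,0,0,0],[-3,54,20,0,0,0,255],[-3,54,20,0,0,0,255]]'; python3 -m creep '[[0,0,0,0,0,0,255],[0,0,0,0,0,0,255],[0,0,0,0,0,0,255],[0,0,0,0,0,0,255],[0,0,0,0,0,0,255]]'
```

```text
time: 6.72
tool_pos: [0.465, 0.3245, 0.003]
ee_rot: [-1.92, 0.0, 1.279]
wrist_force: [0.2, -0.1, 1.5]
width: 0.0775
time: 7.35
tool_pos: [0.4651, 0.3244, 0.0027]
ee_rot: [-1.921, 0.001, 1.279]
wrist_force: [-0.8, 0.6, 5.4]
width: 0.0274
```

```bash
python3 -m creep '[[0,0,0,0,0,0,255],[0,0,0,0,0,0,255],[0,0,0,0,0,0,255]]'; python3 - <<'E'
from h import *
Cam("wrist","wrist3")
row([.465,.325,.08],down(72.8,-20))
E
```

```text
time: 7.72
tool_pos: [0.4651, 0.3244, 0.0027]
ee_rot: [-1.921, 0.001, 1.279]
wrist_force: [0.3, -0.6, 5.9]
width: 0.0118
ROW [0.6, -72.7, -26.3] [0.0, 0.5, 0.1]  n_rows>= 2
```

View pics/wrist3.png

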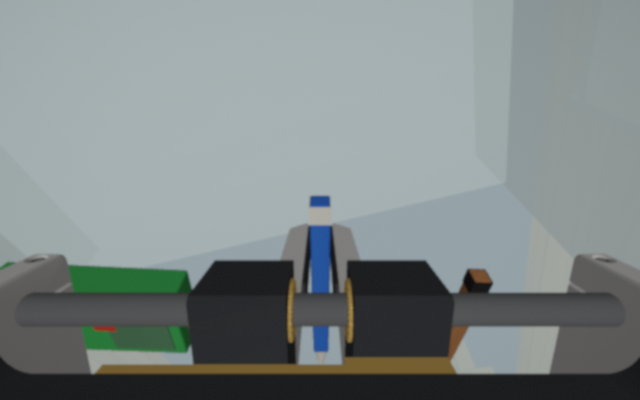

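```bash
python3 -m creep '[[0,-60,-22,0,0,0,255],[0,-120,-44,0,0,0,255],[0,-180,-65,0,0,0,255],[0,-180,-65,0,0,0,255],[0,-180,-65,0,0,0,255]]'; cat >> h.py <<'E'
import kin
MC=np.array([.675,.068,0.]); PSI=np.radians(85.3)
S=np.array([np.cos(PSI),np.sin(PSI),0]); LX=np.array([np.sin(PSI),-np.cos(PSI),0]) # lateral ~ +x
def place(th,beta,s,lat,ztip,L,t_off=.003):
    "pen lean th (deg) toward S; tool beta deg below horizontal; tip at s,lat (m); L tip->grip; returns tcp,R"
    tr,b=np.radians([th,beta]); u=S*np.sin(tr)+kin.Z*np.cos(tr); t=S*np.cos(b)-kin.Z*np.sin(b); zt=S*np.sin(b)+kin.Z*np.cos(b)
    R=np.stack([np.cross(t,zt),t,zt],1); tip=MC+S*s+LX*lat+kin.Z*ztip
    return tip+u*L+t*t_off, R
E
python3 - <<'E'
from h import *
log()
w=Cam("wrist","wrist4")
p,R=place(16,36,-.005,.014,.16,.139); print(p,R)
row(p,R)
T=toolT();r=Rn.from_matrix(T[:3,:3].T@R).as_rotvec(); q=robot.get_obs()['joint_positions']
for k in range(1,9):
    f=k/8; Ri=T[:3,:3]@Rn.from_rotvec(r*f).as_matrix(); pi=T[:3,3]*(1-f)+p*f
    q,c=kin.ik(pi,Ri,q); print(f,np.round(q,2),"%.1e"%c)
E
```

```text
time: 8.4
tool_pos: [0.4633, 0.3241, 0.1917]
ee_rot: [-1.917, 0.004, 1.279]
wrist_force: [0.1, -0.0, -0.9]
width: 0.0119
[0.6919 0.1025 0.2919] [[ 0.9966  0.0663  0.0482]
 [-0.0819  0.8063  0.5858]
 [ 0.     -0.5878  0.809 ]]
ROW [-146.4, 0.7, -300.5] [61.6, 79.1, -24.7]  n_rows>= 10
0.125 [ 0.51 -0.    1.48 -0.11  1.47 -0.6 ] 4.2e-24
0.25 [ 0.34  0.03  1.42  0.06  1.53 -0.61] 6.4e-25
0.375 [ 0.19  0.08  1.35  0.22  1.6  -0.59] 1.8e-26
0.5 [ 0.05  0.15  1.28  0.38  1.67 -0.54] 2.0e-28
0.625 [-0.07  0.22  1.22  0.52  1.73 -0.46] 4.4e-30
0.75 [-0.18  0.29  1.16  0.67  1.78 -0.36] 4.2e-30
0.875 [-0.27  0.36  1.11  0.8   1.82 -0.23] 3.3e-19
1.0 [-0.35  0.42  1.07  0.94  1.83 -0.1 ] 5.1e-20
```

View pics/wrist4.png

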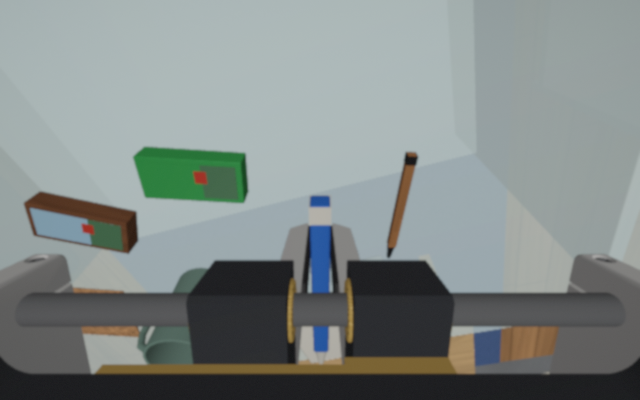

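```bash
python3 -m creep '[[-40,-60,-80,12,16,-5,255],[-80,-60,-150,24,32,-10,255],[-100,-40,-200,36,47,-15,255],[-120,-20,-250,49,63,-20,255],[-146,0,-300,62,79,-25,255]]'; python3 - <<'E'
from h import *
p,R=place(16,36,-.005,.014,.16,.139); row(p,R)
E
```

```text
time: 9.07
tool_pos: [0.6637, 0.1282, 0.2926]
ee_rot: [-1.239, -0.239, 0.562]
wrist_force: [1.6, 1.8, -0.1]
width: 0.0117
ROW [9.7, -9.0, -35.8] [29.2, 37.8, -11.3]  n_rows>= 5
```

```bash
python3 -m creep '[[10,-9,-36,29,38,-11,255],[10,-9,-36,29,38,-11,255],[10,-9,-36,29,38,-11,255],[10,-9,-36,29,38,-11,255],[10,-9,-36,29,38,-11,255]]'; python3 -m creep '[[0,0,0,0,0,0,255]]';python3 - <<'E'
from h import *
log()
p,R=place(16,36,-.005,.014,.16,.139); row(p,R)
t=Cam("top","top3");s=Cam("scene","scene3"); zoom(t.img,200,50,200,150,4,"t3z"); zoom(s.img,280,100,200,150,4,"s3z")
for c in ("top","scene"):
  for n in ("marker_blue_tip","marker_blue_end","mug"): print(n,[(np.round(d["point"],4),round(d["p"],2)) for d in robot.landmark_of(n,c)[:1]])
E
```

```text
time: 9.7
tool_pos: [0.6907, 0.1029, 0.2888]
ee_rot: [-0.634, 0.011, -0.082]
wrist_force: [-0.7, -0.1, 0.1]
width: 0.0119
time: 9.82
tool_pos: [0.6904, 0.103, 0.289]
ee_rot: [-0.637, 0.008, -0.079]
wrist_force: [-0.2, -0.3, -1.2]
width: 0.0118
ROW [1.5, -2.1, 2.1] [0.5, -0.3, -0.4]  n_rows>= 1
marker_blue_tip [(array([0.6877, 0.062 , 0.155 ]), 0.76)]
marker_blue_end [(array([0.6921, 0.1064, 0.3176]), 0.58)]
mug [(array([ 0.6747,  0.0659, -0.0022]), 0.81)]
marker_blue_tip [(array([0.6862, 0.0604, 0.1573]), 0.7)]
marker_blue_end [(array([0.6911, 0.109 , 0.3244]), 0.43)]
mug [(array([ 0.6751,  0.0688, -0.0004]), 0.75)]
```

View pics/t3z.png

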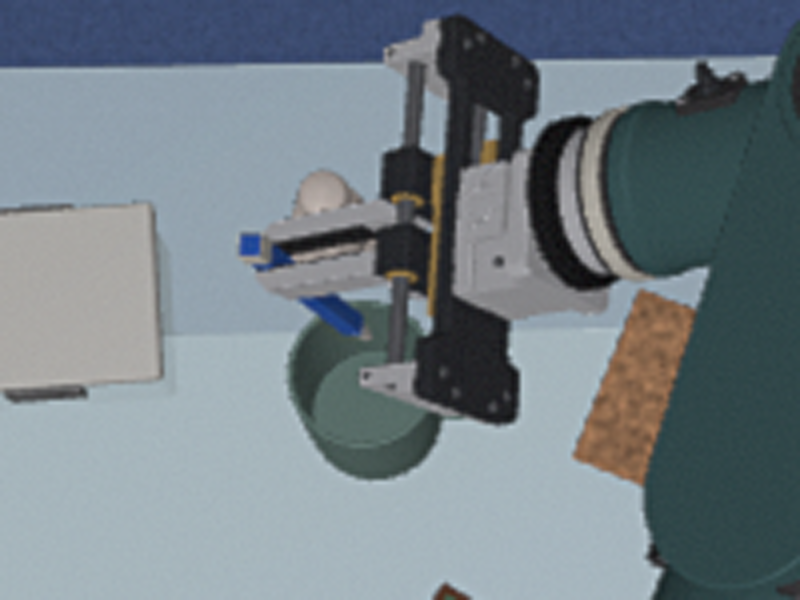

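View pics/s3z.png

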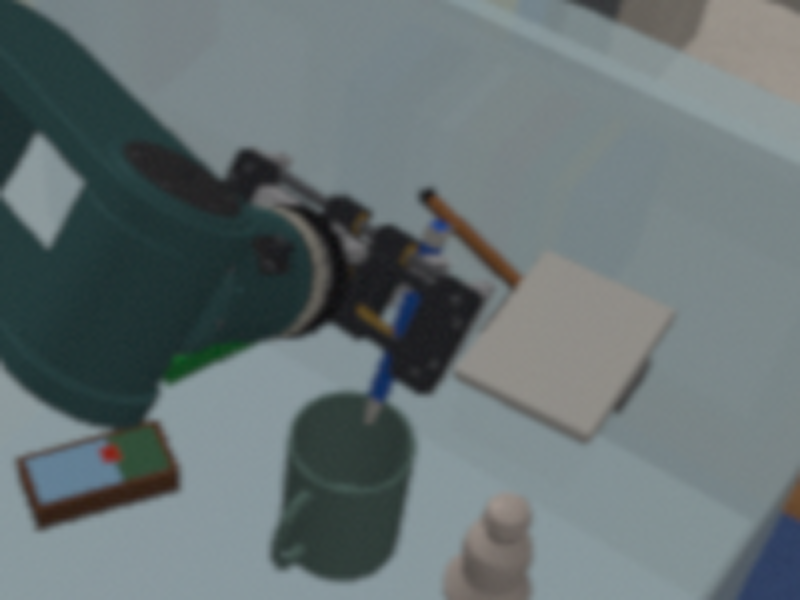

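```bash
python3 - <<'E'
from h import *
p,R=place(16,36,-.005,.014,.013,.139); row(p,R)
E
```

```text
ROW [0.3, 87.8, -121.7] [0.6, 0.3, -0.2]  n_rows>= 3
```

```bash
python3 -m creep '[[0,28,-40,0,0,0,255],[0,56,-80,0,0,0,255],[0,86,-119,0,0,0,255],[0,86,-119,0,0,0,255],[0,86,-119,0,0,0,255]]'; python3 - <<'E'
from h import *
log()
t=Cam("top","top4"); zoom(t.img,200,50,200,150,4,"t4z");s=Cam("scene","scene4");  zoom(s.img,280,100,200,150,4,"s4z")
E
```

```text
time: 10.85
tool_pos: [0.6923, 0.1023, 0.1499]
ee_rot: [-0.638, -0.004, -0.077]
wrist_force: [0.1, 0.2, -0.3]
width: 0.0117
```

View pics/t4z.png

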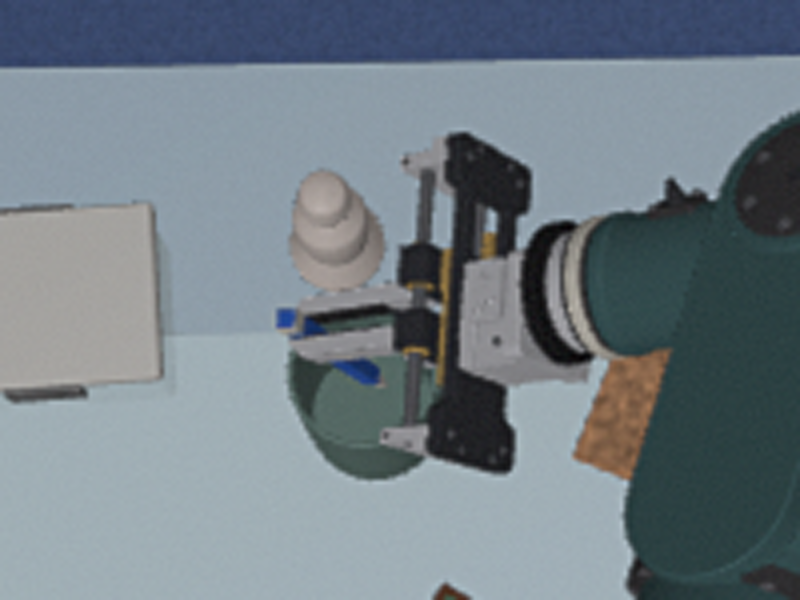

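View pics/s4z.png

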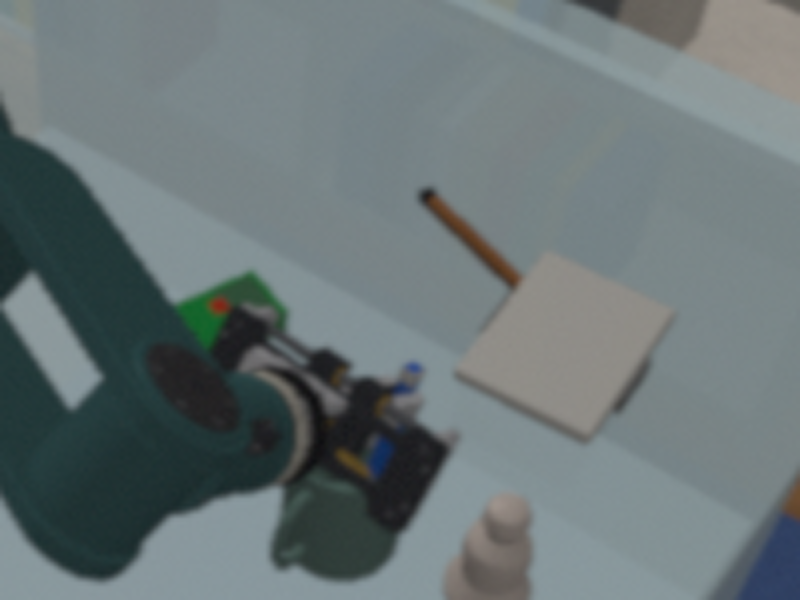

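```bash
python3 -m creep '[[0,0,0,0,0,0,205],[0,0,0,0,0,0,190],[0,0,0,0,0,0,180],[0,0,0,0,0,0,180],[0,0,0,0,0,0,180]]'; python3 - <<'E'
from h import *
t=Cam("top","top5"); zoom(t.img,200,50,200,150,4,"t5z")
E
```

```text
time: 11.58
tool_pos: [0.6912, 0.1022, 0.1473]
ee_rot: [-0.638, -0.001, -0.078]
wrist_force: [0.3, 0.9, -0.4]
width: 0.0277
```

View pics/t5z.png

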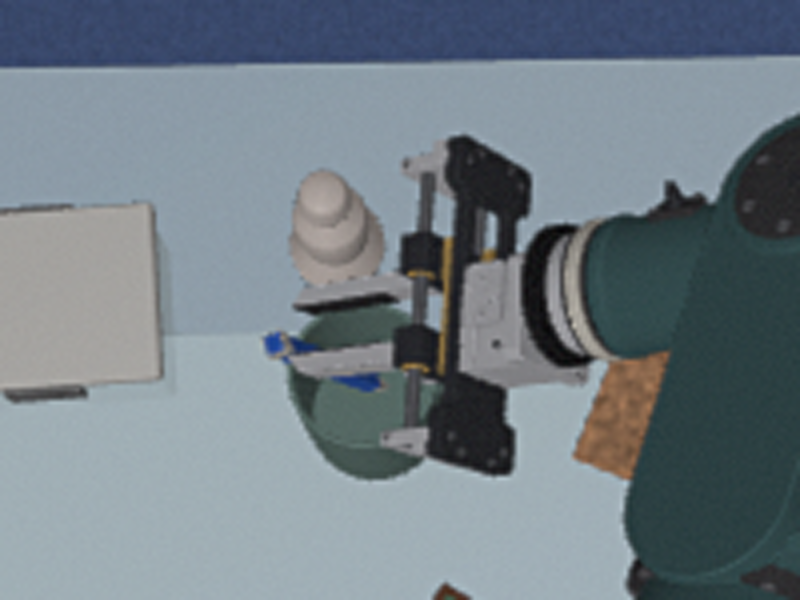

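```bash
python3 -m creep '[[0,-30,0,0,0,0,180],[0,-70,0,0,0,0,180],[0,-110,30,0,0,0,100],[0,-150,80,0,0,0,0],[0,-150,80,0,0,0,0]]'; python3 - <<'E'
from h import *
log()
t=Cam("top","top6"); zoom(t.img,150,50,200,150,4,"t6z");s=Cam("scene","scene6");  zoom(s.img,280,100,200,150,4,"s6z")
for c in ("top","scene"):
  for n in ("marker_blue_tip","marker_blue_end","mug","pencil_wood_tip","pencil_wood_end"): print(n,[(np.round(d["point"],4),round(d["p"],2)) for d in robot.landmark_of(n,c)[:1]])
E
```

```text
time: 12.25
tool_pos: [0.6867, 0.0289, 0.3086]
ee_rot: [-0.641, -0.014, -0.078]
wrist_force: [0.1, 0.4, -0.7]
width: 0.0541
marker_blue_tip [(array([0.69  , 0.0576, 0.0034]), 0.55)]
marker_blue_end [(array([0.6742, 0.1156, 0.1624]), 0.73)]
mug [(array([ 0.6775,  0.0662, -0.    ]), 0.72)]
pencil_wood_tip [(array([0.6843, 0.3622, 0.0073]), 0.83)]
pencil_wood_end [(array([0.5226, 0.4155, 0.0054]), 0.84)]
marker_blue_tip []
marker_blue_end [(array([0.6762, 0.1213, 0.1646]), 0.65)]
mug [(array([0.6744, 0.0673, 0.0014]), 0.86)]
pencil_wood_tip [(array([0.6857, 0.3626, 0.0049]), 0.55)]
pencil_wood_end [(array([0.5241, 0.4156, 0.0067]), 0.47)]
```

View pics/t6z.png

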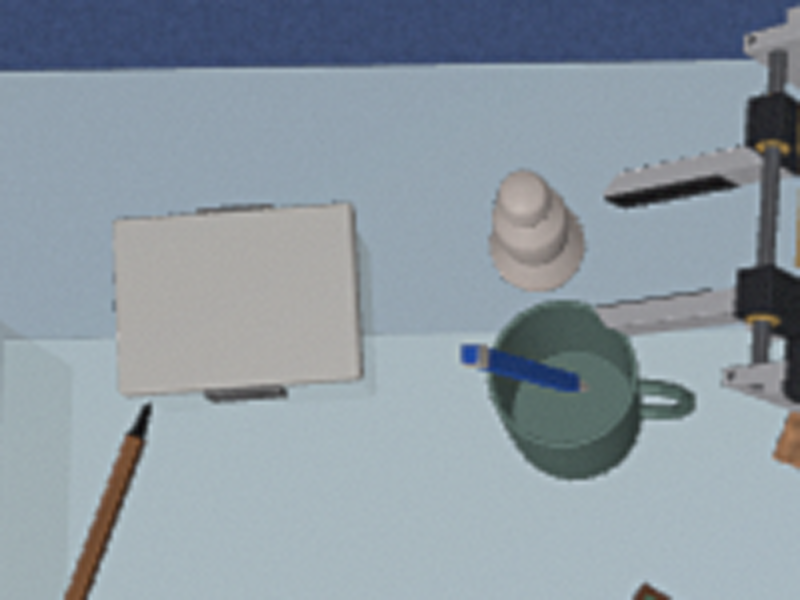

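View pics/s6z.png

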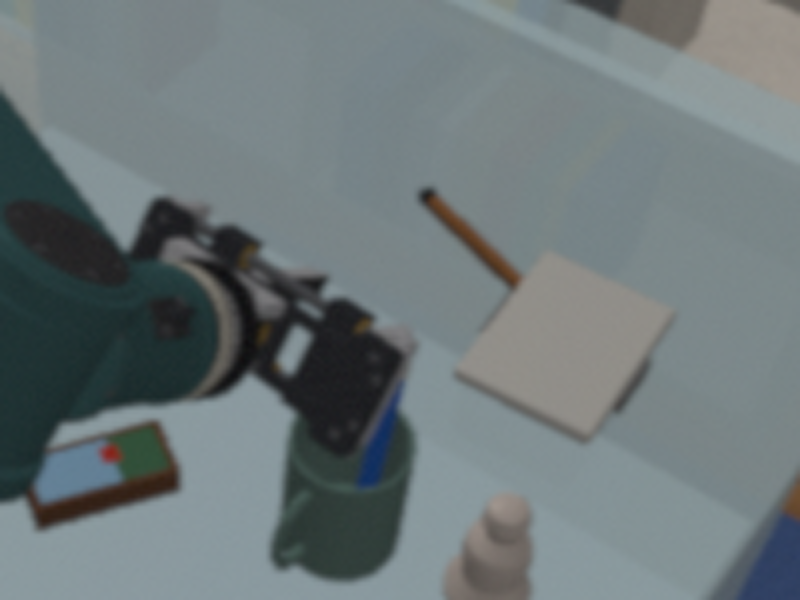

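```bash
python3 - <<'E'
from h import *
R=down(71.8,-20); T=toolT()
row([.5,.15,.3],R)
r=Rn.from_matrix(T[:3,:3].T@R).as_rotvec(); q=robot.get_obs()['joint_positions'];p=np.array([.5,.15,.3])
for k in range(1,5):
    f=k/4; Ri=T[:3,:3]@Rn.from_rotvec(r*f).as_matrix(); pi=T[:3,3]*(1-f)+p*f
    q,c=kin.ik(pi,Ri,q); print(f,np.round(q,2),"%.1e"%c)
q,c=kin.ik(np.array([.553,.406,.005]),R,q); print(q,c)
E
```

```text
ROW [-194.2, 85.1, 62.5] [-61.7, -77.6, 23.3]  n_rows>= 10
0.25 [-0.32  0.33  1.03  0.66  1.93 -0.42] 1.8e-30
0.5 [-0.16  0.17  1.14  0.38  1.85 -0.68] 2.9e-26
0.75 [ 0.05 -0.01  1.3   0.1   1.71 -0.86] 7.8e-22
1.0 [ 0.32 -0.19  1.49 -0.2   1.56 -0.96] 6.2e-30
[ 0.6995  0.385   1.4643 -0.3283  1.1249 -0.4359] 2.1600304048508633e-21
```

```bash
python3 -m creep '[[-60,-20,0,-12,-15,5,0],[-120,-10,20,-24,-31,9,0],[-194,40,60,-37,-46,14,0],[-194,85,62,-49,-62,19,0],[-194,85,62,-62,-78,23,0]]'; python3 - <<'E'
from h import *
log(); row([.545,.40,.11],down(71.8,-20))
E
```

```text
time: 13.48
tool_pos: [0.498, 0.1517, 0.3]
ee_rot: [-1.321, -0.229, 0.637]
wrist_force: [0.4, 0.6, -0.4]
width: 0.094
ROW [137.6, 262.4, 110.3] [-29.0, -36.1, 11.0]  n_rows>= 6
```

```bash
python3 -m creep '[[138,262,110,-29,-36,11,0],[138,262,110,-29,-36,11,0],[138,262,110,-29,-36,11,0],[138,262,110,-29,-36,11,0],[138,262,110,-29,-36,11,0]]'; python3 - <<'E'
from h import *
log(); w=Cam("wrist","wrist5"); row([.553,.406,.007],down(71.8,-20))
for n in ("pencil_wood_end","pencil_wood_tip"): print(n,[(np.round(d["point"],4),round(d["p"],2)) for d in robot.landmark_of(n,"wrist")[:1]])
E
```

```text
time: 14.1
tool_pos: [0.5473, 0.3985, 0.1123]
ee_rot: [-1.918, -0.003, 1.249]
wrist_force: [1.0, -0.3, 1.0]
width: 0.0941
ROW [6.2, 91.5, 23.7] [-0.7, 0.2, -0.2]  n_rows>= 2
pencil_wood_end [(array([0.5222, 0.4229, 0.0057]), 0.73)]
pencil_wood_tip [(array([0.6876, 0.3611, 0.0048]), 0.76)]
```

View pics/wrist5.png

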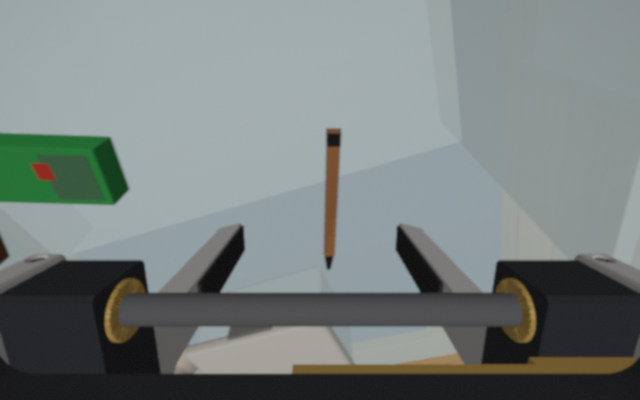

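```bash
python3 -m creep '[[6,60,15,0,1,0,0],[7,92,24,0,1,0,0],[7,92,24,0,1,0,0],[7,92,24,0,1,0,255],[7,92,24,0,1,0,255]]'; python3 -m creep '[[0,0,0,0,0,0,255],[0,0,0,0,0,0,255],[0,0,0,0,0,0,255],[0,0,0,0,0,0,255],[0,0,0,0,0,0,255]]';  python3 -m creep '[[0,0,0,0,0,0,255],[0,0,0,0,0,0,255]]'; python3 - <<'E'
from h import *
w=Cam("wrist","wrist6")
E
```

```text
time: 14.88
tool_pos: [0.5608, 0.4003, 0.0225]
ee_rot: [-1.919, -0.014, 1.227]
wrist_force: [0.6, -0.2, 0.2]
width: 0.0775
time: 15.5
tool_pos: [0.5588, 0.3994, 0.0182]
ee_rot: [-1.915, -0.009, 1.227]
wrist_force: [0.3, 0.1, -0.6]
width: 0.0277
time: 15.75
tool_pos: [0.5589, 0.3994, 0.0183]
ee_rot: [-1.915, -0.009, 1.227]
wrist_force: [-0.9, -0.2, -0.7]
width: 0.0074
```

View pics/wrist6.png

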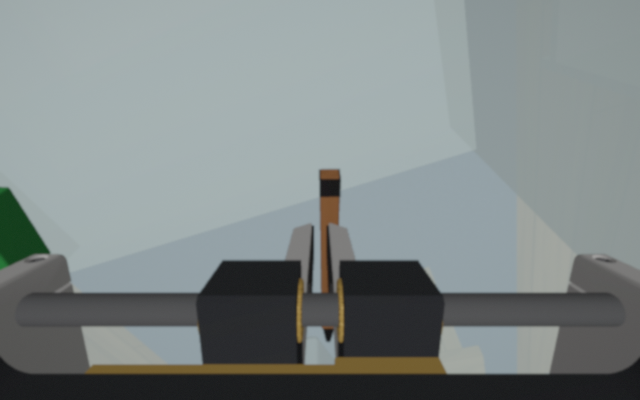

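```bash
python3 -m creep '[[0,0,0,0,0,0,150],[0,0,0,0,0,0,0],[0,0,0,0,0,0,0],[0,0,0,0,0,0,0],[0,0,0,0,0,0,0]]'; python3 - <<'E'
from h import *
o=log(); print(o['joint_positions'],o['width'])
w=Cam("wrist","wrist7"); row([.553,.4045,.005],down(70.5,-20))
q=o['joint_positions'];P=kin.getP();pp,RR=kin.fk(q,P);print(pp,o['tool_pos'])
for c in ("top","scene"):
  Cam(c)
  for n in ("pencil_wood_end","pencil_wood_tip"): print(n,[(np.round(d["point"],4),round(d["p"],2)) for d in robot.landmark_of(n,c)[:1]])
E
```

```text
time: 16.42
tool_pos: [0.5589, 0.3995, 0.0184]
ee_rot: [-1.916, -0.009, 1.227]
wrist_force: [0.2, 0.0, 0.6]
width: 0.05
[ 0.6836  0.3717  1.452  -0.318   1.1466 -0.4355] 0.050012867181774036
ROW [2.7, 10.2, 11.4] [-0.2, -0.3, 0.4]  n_rows>= 1
[0.5589 0.3995 0.0184] [0.5589 0.3995 0.0184]
pencil_wood_end [(array([0.5255, 0.4159, 0.0063]), 0.7)]
pencil_wood_tip [(array([ 0.6076, -0.4182,  0.0015]), 0.53)]
pencil_wood_end [(array([0.5239, 0.4177, 0.0033]), 0.68)]
pencil_wood_tip [(array([0.6829, 0.362 , 0.004 ]), 0.5)]
```

View pics/wrist7.png

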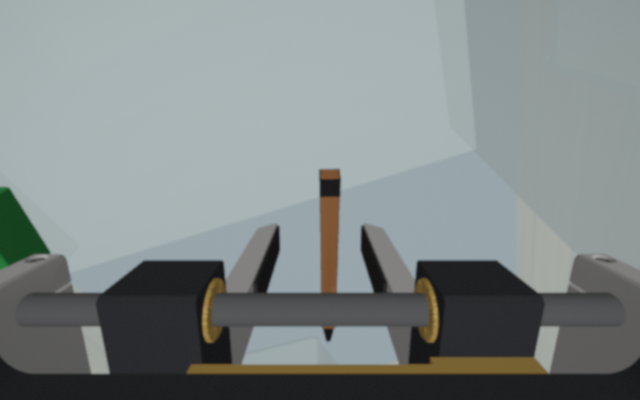

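```bash
python3 -m creep '[[2,10,11,0,0,0,120],[2,10,11,0,0,0,120],[2,10,11,0,0,0,120],[2,10,11,0,0,0,120]]'; python3 - <<'E'
from h import *
o=log(); print(o['joint_positions'],o['width']); row([.553,.4045,.005],down(70.5,-20))
E
```

```text
time: 17.27
tool_pos: [0.553, 0.4039, 0.0053]
ee_rot: [-1.915, -0.009, 1.227]
wrist_force: [0.6, -1.0, -0.6]
width: 0.05
[ 0.6951  0.3826  1.4658 -0.3233  1.1264 -0.4154] 0.05000388052042293
ROW [0.5, 0.2, 0.3] [-0.3, -0.3, 0.4]  n_rows>= 1
```

```bash
python3 -m creep '[[0,0,0,0,0,0,255],[0,0,0,0,0,0,255],[0,0,0,0,0,0,255],[0,0,0,0,0,0,255],[0,0,0,0,0,0,255]]';  python3 -m creep '[[0,-60,-22,0,0,0,255],[0,-120,-44,0,0,0,255],[0,-180,-65,0,0,0,255],[0,-180,-65,0,0,0,255],[0,-180,-65,0,0,0,255]]'; python3 - <<'E'
from h import *
log()
w=Cam("wrist","wrist8")
p,R=place(12,32,-.004,-.018,.19,.139); print(p)
T=toolT();r=Rn.from_matrix(T[:3,:3].T@R).as_rotvec(); q=robot.get_obs()['joint_positions']
row(p,R)
for k in range(1,5):
    f=k/4; Ri=T[:3,:3]@Rn.from_rotvec(r*f).as_matrix(); pi=T[:3,3]*(1-f)+p*f
    q,c=kin.ik(pi,Ri,q); print(f,np.round(q,2),"%.1e"%c)
m=np.array([.5,.25,.3]); row(m,T[:3,:3]@Rn.from_rotvec(r*.5).as_matrix())
E
```

```text
time: 17.9
tool_pos: [0.5531, 0.4038, 0.0054]
ee_rot: [-1.916, -0.009, 1.227]
wrist_force: [0.1, 0.2, 0.6]
width: 0.0116
time: 18.52
tool_pos: [0.5526, 0.402, 0.1965]
ee_rot: [-1.915, -0.009, 1.227]
wrist_force: [1.2, 0.2, 0.3]
width: 0.0118
[0.6593 0.0968 0.3244]
ROW [-250.0, -55.4, -236.1] [65.3, 75.9, -26.1]  n_rows>= 10
0.25 [ 0.39  0.2   1.21  0.07  1.56 -0.52] 5.6e-28
0.5 [ 0.09  0.22  1.17  0.41  1.69 -0.46] 5.6e-30
0.75 [-0.18  0.29  1.14  0.72  1.81 -0.32] 3.8e-18
1.0 [-0.39  0.36  1.14  1.01  1.87 -0.1 ] 1.1e-23
ROW [-159.6, -99.7, -37.8] [32.7, 37.9, -13.0]  n_rows>= 5
```

View pics/wrist8.png

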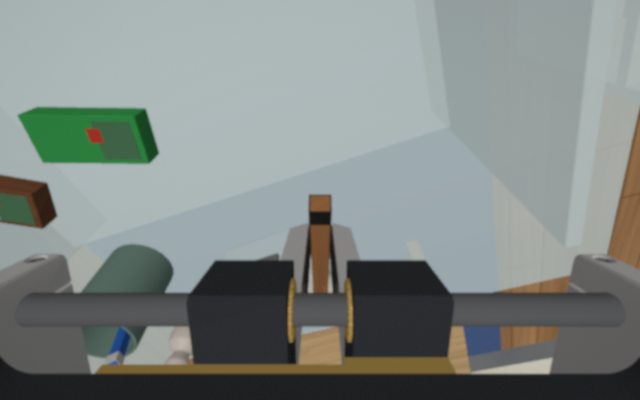

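```bash
python3 -m creep '[[-40,-60,-10,8,9,-3,255],[-80,-100,-20,16,19,-6,255],[-120,-100,-38,24,28,-9,255],[-160,-100,-38,33,38,-13,255],[-160,-100,-38,33,38,-13,255]]'; python3 - <<'E'
from h import *
log()
p,R=place(12,32,-.004,-.018,.22,.139); p[0]-=.09;p[1]-=.02; row(p,R)
E
```

```text
time: 19.2
tool_pos: [0.5, 0.2473, 0.2999]
ee_rot: [-1.224, -0.238, 0.562]
wrist_force: [-0.1, 0.4, -1.3]
width: 0.0113
ROW [-18.3, -118.5, -149.8] [32.2, 37.3, -13.0]  n_rows>= 5
```

```bash
python3 -m creep '[[-10,-60,-60,8,9,-3,255],[-18,-118,-150,16,19,-6,255],[-18,-118,-150,32,37,-13,255],[-18,-118,-150,32,37,-13,255],[-18,-118,-150,32,37,-13,255]]'; python3 - <<'E'
from h import *
log()
p,R=place(12,32,-.004,-.018,.18,.139);row(p,R)
E
```

```text
time: 19.82
tool_pos: [0.5717, 0.078, 0.3528]
ee_rot: [-0.558, -0.001, -0.078]
wrist_force: [0.0, -0.5, -0.7]
width: 0.0117
ROW [85.8, 42.1, -19.1] [-0.0, 0.1, -0.2]  n_rows>= 2
```

```bash
python3 -m creep '[[86,0,0,0,0,0,255],[86,42,-19,0,0,0,255],[86,42,-19,0,0,0,255],[86,42,-19,0,0,0,255]]'; python3 - <<'E'
from h import *
log()
p,R=place(12,32,-.004,-.018,.014,.139);row(p,R)
t=Cam("top","top7");s=Cam("scene","scene7"); zoom(t.img,200,50,200,150,4,"t7z"); zoom(s.img,280,100,200,150,4,"s7z")
for c in ("top","scene"):
  for n in ("pencil_wood_tip","pencil_wood_end","mug","marker_blue_end"): print(n,[(np.round(d["point"],4),round(d["p"],2)) for d in robot.landmark_of(n,c)[:1]])
E
```

```text
time: 20.32
tool_pos: [0.6585, 0.0995, 0.3183]
ee_rot: [-0.563, -0.008, -0.071]
wrist_force: [-0.1, 0.9, 0.5]
width: 0.0117
ROW [-0.4, 88.4, -145.1] [0.2, 0.7, -0.3]  n_rows>= 3
pencil_wood_tip [(array([0.6597, 0.1072, 0.1818]), 0.56)]
pencil_wood_end [(array([0.6594, 0.0973, 0.3531]), 0.52)]
mug [(array([ 0.6753,  0.0662, -0.0007]), 0.87)]
marker_blue_end [(array([ 0.4988, -0.0142,  0.0168]), 0.69)]
pencil_wood_tip []
pencil_wood_end [(array([ 0.5003, -0.0156,  0.016 ]), 0.47)]
mug [(array([ 0.676 ,  0.0728, -0.0007]), 0.96)]
marker_blue_end [(array([ 0.4543, -0.3192,  0.0019]), 0.63)]
```

View pics/t7z.png

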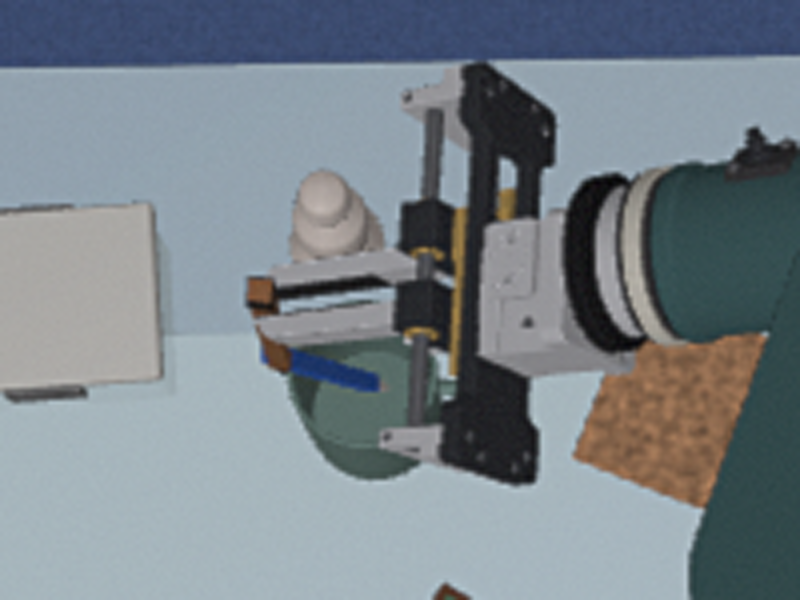

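View pics/s7z.png

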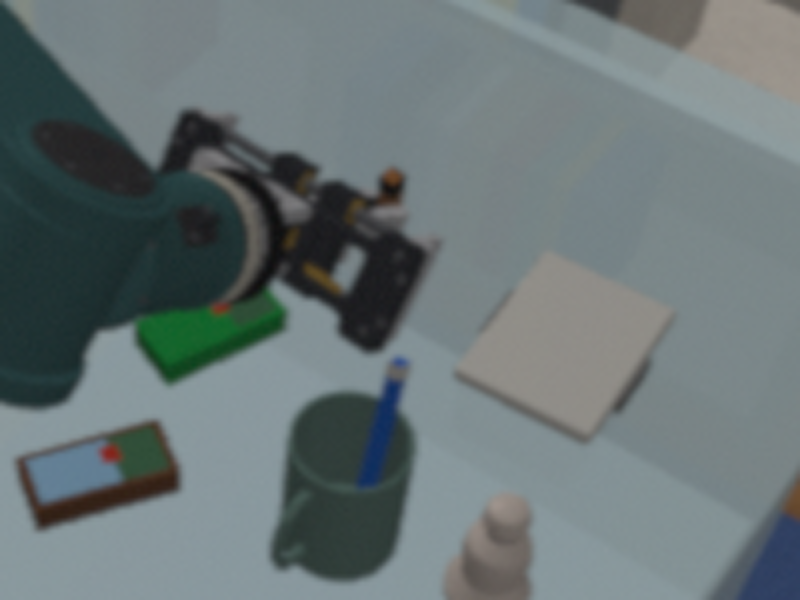

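```bash
python3 - <<'E'
from h import *
t=Cam("top");s=Cam("scene"); w=Cam("wrist","wrist9")
p,R=place(12,32,-.004,-.018,.18,.139)
for th in (12,5,0,-5,-12):
    u=S*np.sin(np.radians(th))+kin.Z*np.cos(np.radians(th))
    g=p; tip=g-u*.139; end=g+u*.031
    print(th,tip,"top",t.proj(tip),t.proj(end),"scene",s.proj(tip),s.proj(end))
zoom(s.img,330,100,100,80,8,"s8z")
E
```

```text
12 [0.6569 0.068  0.1784] top [287.8938 144.7935] [262.3296 123.0945] scene [364.53   194.1396] [379.0475 144.9506]
5 [0.6583 0.0848 0.1759] top [280.7924 144.5649] [264.2475 123.1391] scene [368.2407 191.3205] [378.1467 145.5583]
0 [0.6593 0.0968 0.1754] top [275.6322 144.2714] [265.6542 123.2147] scene [370.9259 189.0276] [377.4818 146.0801]
-5 [0.6603 0.1089 0.1759] top [270.4234 143.8711] [267.0781 123.3262] scene [373.6229 186.52  ] [376.8051 146.6706]
-12 [0.6617 0.1256 0.1784] top [263.0911 143.1342] [269.0772 123.5404] scene [377.3905 182.6794] [375.8484 147.6036]
```

View pics/s8z.png

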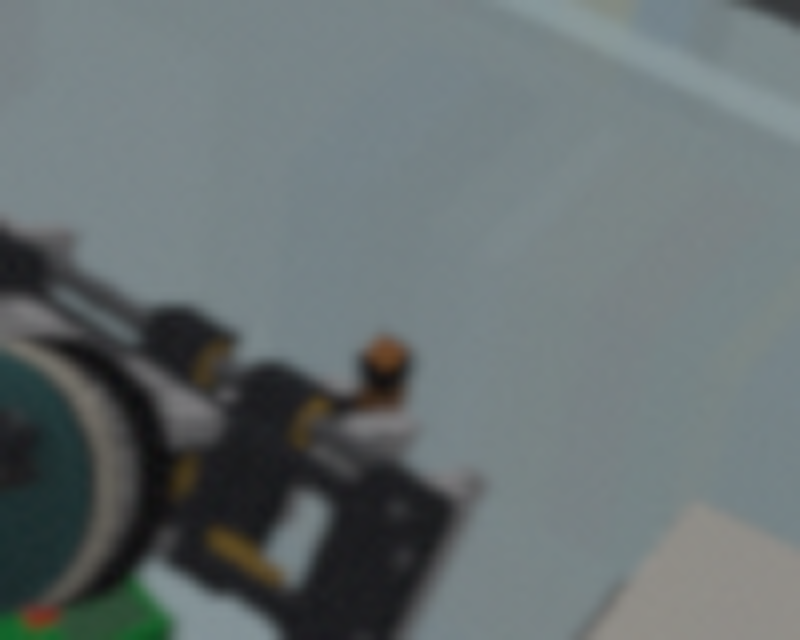

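View pics/wrist9.png

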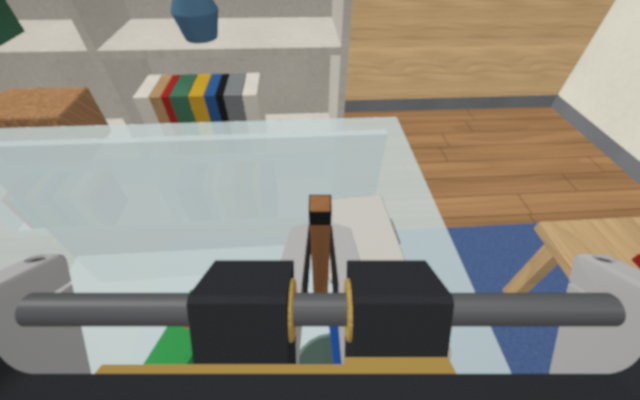

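```bash
python3 - <<'E'
from h import *
p,R=place(12,49,-.004,-.018,.18,.139);row(p,R)
q=robot.get_obs()['joint_positions']; print(q, kin.ik(p,R,q)); p,R=place(12,49,-.004,-.018,.014,.139);print(kin.ik(p,R,q))
E
```

```text
ROW [0.4, 0.5, -6.6] [-16.7, 0.9, -0.0]  n_rows>= 2
[-0.3842  0.3582  1.1438  1.0015  1.8657 -0.1207] (array([-0.2914,  0.3213,  1.0513,  0.7328,  1.857 , -0.0257]), np.float64(1.1929438398595023e-27))
(array([-0.2914,  0.3802,  1.3052,  0.6978,  1.62  , -0.2333]), np.float64(1.307674745861187e-29))
```

```bash
python3 -m creep '[[0,0,-6,-8,0,0,255],[0,0,-6,-17,1,0,255],[0,0,-6,-17,1,0,255],[0,0,-6,-17,1,0,255]]'; python3 - <<'E'
from h import *
log()
t=Cam("top","top9");s=Cam("scene","scene9"); zoom(t.img,230,90,100,75,8,"t9z"); zoom(s.img,330,120,100,75,8,"s9z")
for c in ("top","scene"):
  for n in ("pencil_wood_tip","pencil_wood_end"): print(n,[(np.round(d["point"],4),round(d["p"],2)) for d in robot.landmark_of(n,c)[:1]])
E
```

```text
time: 21.48
tool_pos: [0.6587, 0.0962, 0.3135]
ee_rot: [-0.859, 0.003, -0.082]
wrist_force: [0.1, -0.6, -0.1]
width: 0.0116
pencil_wood_tip [(array([0.6516, 0.065 , 0.1797]), 0.68)]
pencil_wood_end [(array([0.6606, 0.1042, 0.3475]), 0.51)]
pencil_wood_tip [(array([0.7868, 0.0909, 0.0017]), 0.57)]
pencil_wood_end []
```

View pics/t9z.png

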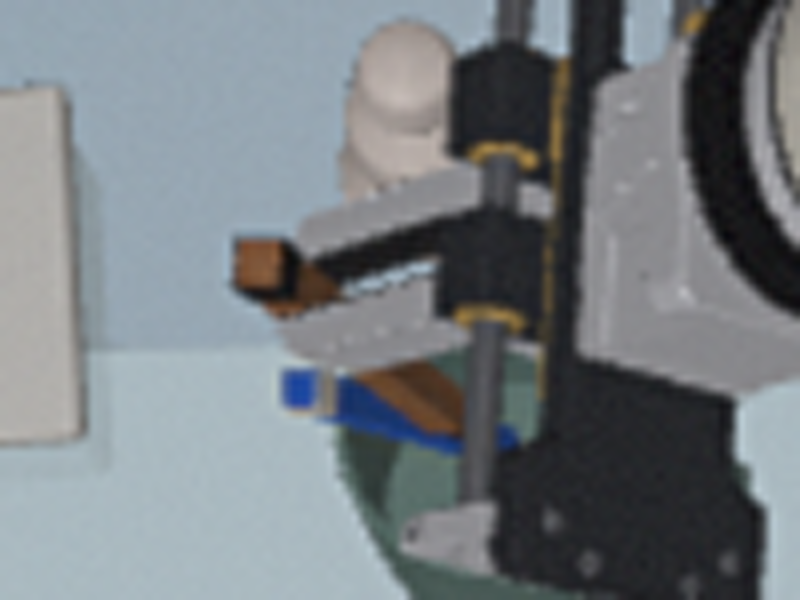

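View pics/s9z.png

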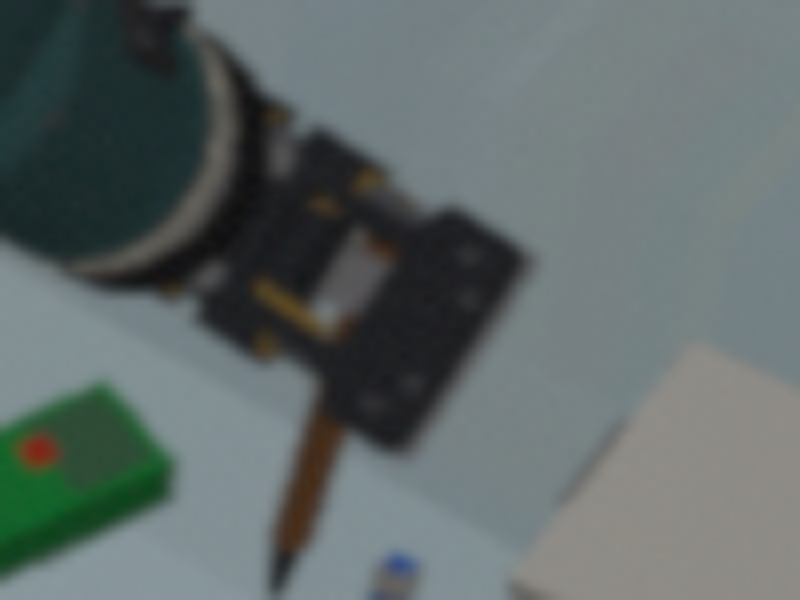

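```bash
python3 - <<'E'
from h import *
p,R=place(12,49,-.004,-.020,.014,.139);row(p,R)
E
```

```text
ROW [-1.0, 125.9, -107.5] [0.3, -0.2, -0.1]  n_rows>= 3
```

```bash
python3 -m creep '[[-1,42,-36,0,0,0,255],[-1,84,-72,0,0,0,255],[-1,124,-106,0,0,0,255],[-1,124,-106,0,0,0,255],[-1,124,-106,0,0,0,255]]'; python3 - <<'E'
from h import *
log()
t=Cam("top","top10"); zoom(t.img,230,90,100,75,8,"t10z")
E
```

```text
time: 22.4
tool_pos: [0.6587, 0.0967, 0.1537]
ee_rot: [-0.86, -0.001, -0.083]
wrist_force: [0.2, 0.1, 0.2]
width: 0.0115
```

View pics/t10z.png

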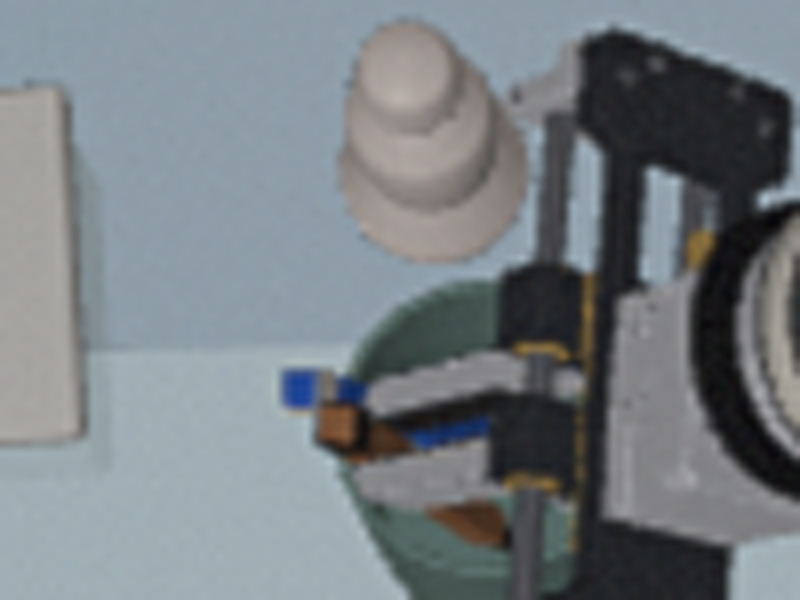

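```bash
python3 -m creep '[[0,0,0,0,0,0,215],[0,0,0,0,0,0,200],[0,0,0,0,0,0,195],[0,0,0,0,0,0,195],[0,0,0,0,0,0,195]]'; python3 -m creep '[[0,-30,0,0,0,0,195],[0,-70,10,0,0,0,190],[0,-110,50,0,0,0,100],[-20,-150,80,0,0,0,0],[-20,-150,80,0,0,0,0]]'; python3 - <<'E'
from h import *
log()
t=Cam("top","top11"); zoom(t.img,200,70,150,112,5,"t11z");s=Cam("scene","scene11");  zoom(s.img,300,120,150,112,5,"s11z")
for c in ("top","scene"):
  for n in ("marker_blue_tip","marker_blue_end","mug","pencil_wood_tip","pencil_wood_end","key_tag1_eye"): print(n,[(np.round(d["point"],4),round(d["p"],2)) for d in robot.landmark_of(n,c)[:1]])
E
```

```text
time: 23.08
tool_pos: [0.6576, 0.0969, 0.1513]
ee_rot: [-0.861, 0.002, -0.082]
wrist_force: [0.1, 0.0, 0.0]
width: 0.022
time: 23.7
tool_pos: [0.6356, 0.0613, 0.3238]
ee_rot: [-0.863, -0.01, -0.082]
wrist_force: [-0.3, -0.4, 0.2]
width: 0.0503
marker_blue_tip [(array([0.6883, 0.058 , 0.0063]), 0.57)]
marker_blue_end [(array([0.6763, 0.1179, 0.1606]), 0.46)]
mug [(array([ 0.6761,  0.0648, -0.0016]), 0.57)]
pencil_wood_tip [(array([0.6575, 0.0654, 0.0024]), 0.42)]
pencil_wood_end [(array([0.6631, 0.1128, 0.1663]), 0.66)]
key_tag1_eye [(array([ 0.4286, -0.3577,  0.0084]), 0.43)]
marker_blue_tip []
marker_blue_end [(array([0.6772, 0.1238, 0.1655]), 0.49)]
mug []
pencil_wood_tip [(array([0.6575, 0.0637, 0.0036]), 0.45)]
pencil_wood_end [(array([0.6632, 0.1148, 0.1668]), 0.55)]
key_tag1_eye [(array([ 0.4249, -0.353 ,  0.0077]), 0.58)]
```

View pics/t11z.png

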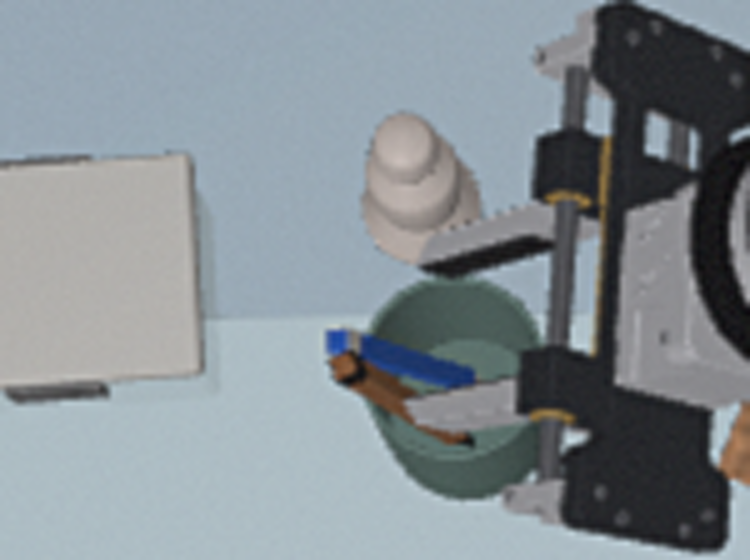

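View pics/s11z.png

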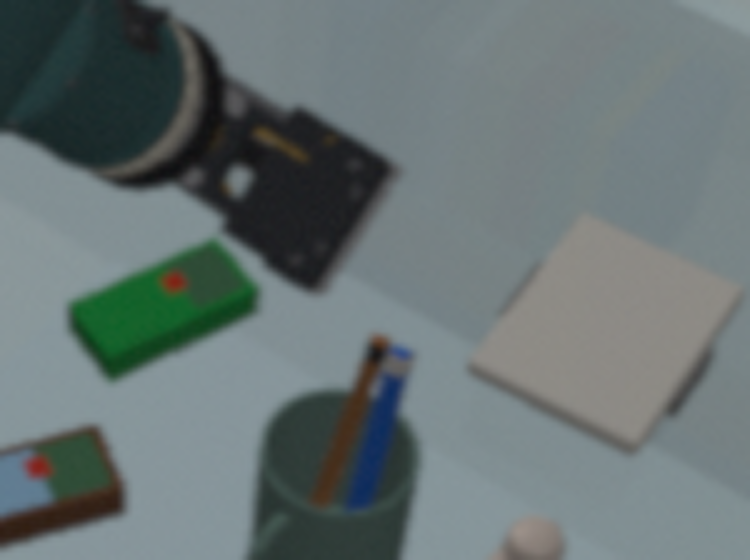

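```bash
python3 - <<'E'
from h import *
a=cv2.imread("pics/top0.png"); l=cv2.cvtColor(a,cv2.COLOR_BGR2LAB); l[...,0]=cv2.createCLAHE(6,(8,8)).apply(l[...,0]); cv2.imwrite("pics/enh.png",cv2.cvtColor(l,cv2.COLOR_LAB2BGR))
a=cv2.imread("pics/scene0.png"); l=cv2.cvtColor(a,cv2.COLOR_BGR2LAB); l[...,0]=cv2.createCLAHE(6,(8,8)).apply(l[...,0]); cv2.imwrite("pics/enh2.png",cv2.cvtColor(l,cv2.COLOR_LAB2BGR))
E
```

View pics/enh.png

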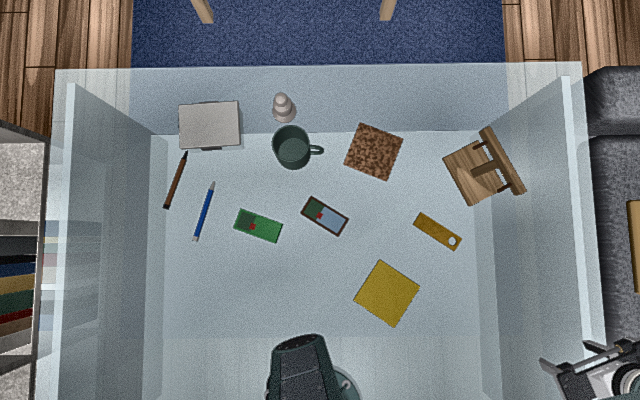

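View pics/enh2.png

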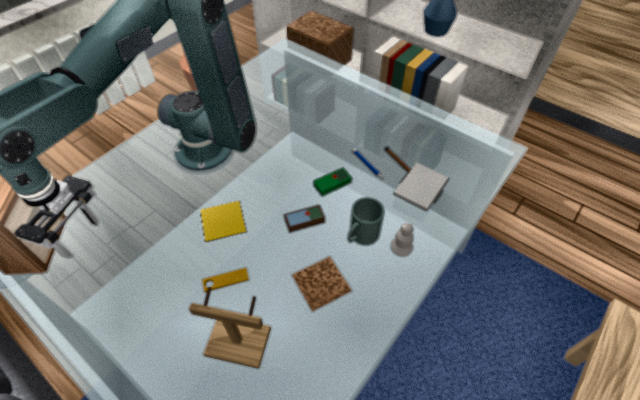

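```bash
cat >> h.py <<'E'
def hangR(beta,az=-65.,flip=True):
    a,b=np.radians([az,beta]); h=np.array([np.cos(a),np.sin(a),0]); t=h*np.cos(b)-kin.Z*np.sin(b); up=h*np.sin(b)+kin.Z*np.cos(b)
    z=-up if flip else up
    return np.stack([np.cross(t,z),t,z],1),t,up,h
E
python3 - <<'E'
from h import *
T=Cam("top")
f=lambda u,v,z:T.atz(330+u/4-.0,100+v/4,z)
tail=f(347,473,.008); ee=f(512,577,.008); d=tail-ee; print("tail",tail,"eyeend",ee,"len",np.linalg.norm(d),"az",np.degrees(np.arctan2(d[1],d[0])), "eye",f(490,564,.008))
for nm,root in (("peg0",[.6544,-.390,.178]),("peg1",[.5555,-.436,.178])):
  for beta in (0,15,25,40):
    for fl in (True,False):
      R,t,up,h=hangR(beta,-65,fl); pd=-h*np.cos(np.radians(25))+kin.Z*np.sin(np.radians(25))
      for dd in (.018,.09):
        e=np.array(root)+pd*dd; p=e-up*.08+t*.004
        print(nm,beta,fl,dd,np.round(p,3),[np.round(x,2).tolist() for x in kin.allik(p,R,25)])
E
```

```text
tail [ 0.4908 -0.2653  0.008 ] eyeend [ 0.42   -0.3727  0.008 ] len 0.12865977062329617 az 56.57915977642804 eye [ 0.4288 -0.3585  0.008 ]
peg0 0 True 0.018 [ 0.649 -0.379  0.106] [[-0.23, 0.54, 1.84, 4.19, 1.13, 0.93]]
peg0 0 True 0.09 [ 0.622 -0.32   0.136] []
peg0 0 False 0.018 [ 0.649 -0.379  0.106] [[-0.23, 0.54, 1.84, 4.19, 1.13, -2.21]]
peg0 0 False 0.09 [ 0.622 -0.32   0.136] []
peg0 15 True 0.018 [ 0.64  -0.36   0.107] []
peg0 15 True 0.09 [ 0.613 -0.301  0.138] []
peg0 15 False 0.018 [ 0.64  -0.36   0.107] []
peg0 15 False 0.09 [ 0.613 -0.301  0.138] []
peg0 25 True 0.018 [ 0.635 -0.348  0.111] []
peg0 25 True 0.09 [ 0.607 -0.289  0.142] []
peg0 25 False 0.018 [ 0.635 -0.348  0.111] []
peg0 25 False 0.09 [ 0.607 -0.289  0.142] []
peg0 40 True 0.018 [ 0.627 -0.331  0.122] [[-0.28, 0.16, 1.72, -0.9, 0.83, -0.23]]
peg0 40 True 0.09 [ 0.599 -0.272  0.152] [[-0.18, 0.06, 1.77, -0.89, 0.94, -0.2]]
peg0 40 False 0.018 [ 0.627 -0.331  0.122] []
peg0 40 False 0.09 [ 0.599 -0.272  0.152] []
peg1 0 True 0.018 [ 0.55  -0.425  0.106] [[-0.4, 0.42, 2.06, 4.0, 1.1, 1.09]]
peg1 0 True 0.09 [ 0.523 -0.366  0.136] [[-0.28, 0.29, 2.15, 4.13, 1.13, 1.0]]
peg1 0 False 0.018 [ 0.55  -0.425  0.106] [[-0.4, 0.42, 2.06, 4.0, 1.1, -2.05]]
peg1 0 False 0.09 [ 0.523 -0.366  0.136] [[-0.28, 0.29, 2.15, 4.13, 1.13, -2.14]]
peg1 15 True 0.018 [ 0.541 -0.406  0.107] []
peg1 15 True 0.09 [ 0.514 -0.347  0.138] []
peg1 15 False 0.018 [ 0.541 -0.406  0.107] []
peg1 15 False 0.09 [ 0.514 -0.347  0.138] []
peg1 25 True 0.018 [ 0.536 -0.394  0.111] []
peg1 25 True 0.09 [ 0.508 -0.335  0.142] []
peg1 25 False 0.018 [ 0.536 -0.394  0.111] []
peg1 25 False 0.09 [ 0.508 -0.335  0.142] []
peg1 40 True 0.018 [ 0.528 -0.377  0.122] [[-0.44, -0.02, 1.92, -0.86, 0.7, -0.36]]
peg1 40 True 0.09 [ 0.501 -0.318  0.152] [[-0.33, -0.16, 1.97, -0.84, 0.83, -0.34]]
peg1 40 False 0.018 [ 0.528 -0.377  0.122] []
peg1 40 False 0.09 [ 0.501 -0.318  0.152] []
```

```bash
python3 - <<'E'
from h import *
s=cv2.imread("pics/scene0.png"); zoom(s,170,260,120,90,6,"szk")
t=cv2.imread("pics/top0.png"); zoom(t,430,110,110,100,6,"tzk")
E
```

```text
(no output)
```

View pics/szk.png

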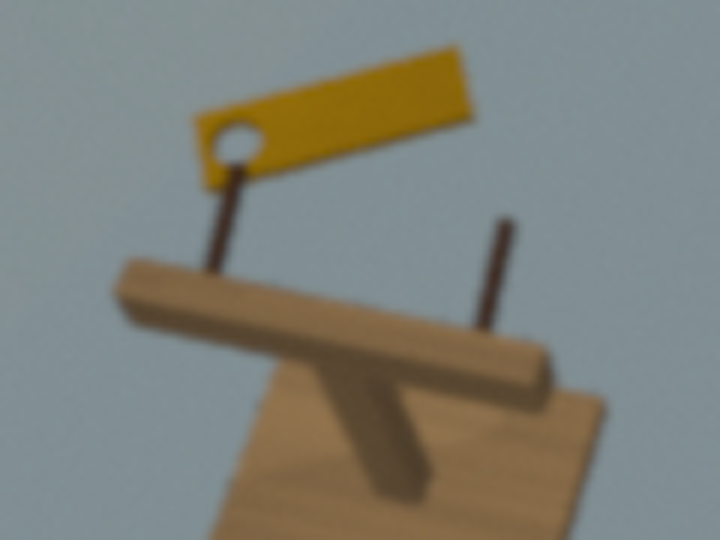

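View pics/tzk.png

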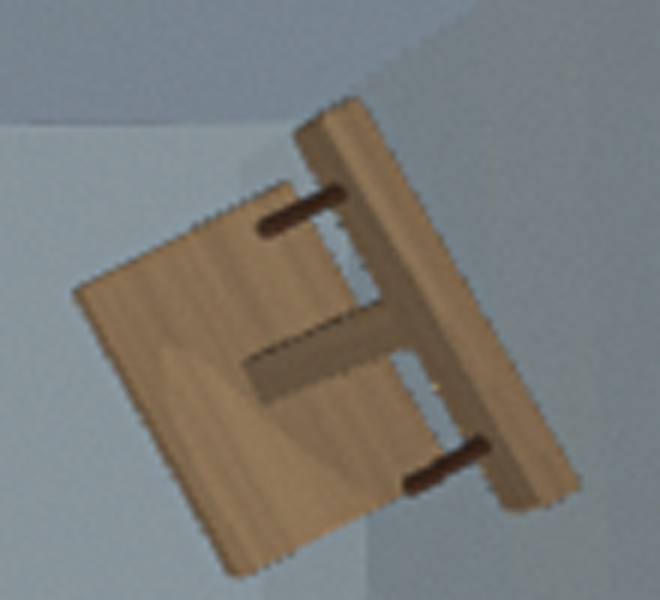

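```bash
python3 - <<'E'
from h import *
T=Cam("top");S_=Cam("scene")
for nm,a,b,r in (("peg1",(498.8,191),(209.6,289),(511.2,184.2)),("peg0",(474.8,148),(254.2,297.5),(487,141.8))):
    tip=tri([T.ray(*a),S_.ray(*b)]); print(nm,"tip",tip,"top@.198",T.atz(*a,.198),"root@.178",T.atz(*r,.178))
    for root in ([.5555,-.436,.178],[.6544,-.390,.178]):
        pd=np.array([-.4226*.906,.906*.906,.4226]); q=np.array(root)+pd*.044; print("  pred",q,T.proj(q),S_.proj(q))
for c in ("top","scene"):
  for k in range(2):
    Cam(c)
    for n in ("peg0_root","peg1_root","key_stand","key_tag1","key_tag1_eye"): print(c,n,[(np.round(d["point"],4),round(d["p"],2)) for d in robot.landmark_of(n,c)[:1]])
# photo: tag current
hsv=cv2.cvtColor(T.img,cv2.COLOR_BGR2HSV); m=cv2.inRange(hsv,(15,150,60),(32,255,255)); n,l,st,ce=cv2.connectedComponentsWithStats(m)
for i in range(1,n):
    if st[i,4]>150: print(st[i],ce[i],cv2.minAreaRect(np.argwhere(l==i)[:,::-1].astype(np.float32)),T.atz(*cv2.minAreaRect(np.argwhere(l==i)[:,::-1].astype(np.float32))[0],.008))
E
```

```text
peg1 tip [ 0.5416 -0.4044  0.1945] top@.198 [ 0.5406 -0.4036  0.198 ] root@.178 [ 0.5581 -0.4419  0.178 ]
  pred [ 0.5387 -0.3999  0.1966] [496.8841 191.9454] [209.5925 286.4924]
  pred [ 0.6376 -0.3539  0.1966] [473.7738 148.7583] [253.5864 296.7528]
peg0 tip [ 0.6397 -0.3552  0.1976] top@.198 [ 0.639  -0.3557  0.198 ] root@.178 [ 0.6577 -0.3927  0.178 ]
  pred [ 0.5387 -0.3999  0.1966] [496.8841 191.9454] [209.5925 286.4924]
  pred [ 0.6376 -0.3539  0.1966] [473.7738 148.7583] [253.5864 296.7528]
top peg0_root [(array([ 0.6567, -0.3898,  0.1774]), 0.7)]
top peg1_root [(array([ 0.5537, -0.4355,  0.1777]), 0.87)]
top key_stand [(array([ 0.6062, -0.4145, -0.0004]), 0.64)]
top key_tag1 [(array([ 0.4547, -0.3266,  0.0042]), 0.49)]
top key_tag1_eye [(array([ 0.429 , -0.3573,  0.0066]), 0.75)]
top peg0_root [(array([ 0.6569, -0.3904,  0.1772]), 0.63)]
top peg1_root [(array([ 0.5518, -0.4353,  0.1789]), 0.57)]
top key_stand [(array([ 0.6073, -0.4151,  0.0012]), 0.75)]
top key_tag1 [(array([ 0.4526, -0.3255,  0.0045]), 0.6)]
top key_tag1_eye [(array([ 0.4285, -0.3566,  0.0052]), 0.64)]
scen
[... 243 characters left out ...]
e key_tag1_eye [(array([ 0.4245, -0.3557,  0.0014]), 0.84)]
scene peg0_root [(array([ 0.6573, -0.3933,  0.1745]), 0.75)]
scene peg1_root [(array([ 0.558 , -0.4386,  0.1757]), 0.58)]
scene key_stand [(array([ 0.6057, -0.4168, -0.0001]), 0.92)]
scene key_tag1 [(array([ 0.4544, -0.32  ,  0.0027]), 0.85)]
scene key_tag1_eye [(array([ 0.4227, -0.3555,  0.0067]), 0.87)]
[440 231  21  19 156] [450.1987 239.9038] ((450.2696838378906, 239.6685791015625), (17.065967559814453, 13.991971969604492), 32.0053825378418) [ 0.4324 -0.3527  0.008 ]
[  0 274  34  20 515] [ 15.9748 283.2039] ((16.43846893310547, 283.5077209472656), (15.752410888671875, 34.9777946472168), 82.87498474121094) [0.3299 0.8088 0.008 ]
```

```bash
cat >> h.py <<'E'
def path(wps,q,n=4):
    "wps list of (p,R); prints joints along"
    T=toolT(); p0,R0=T[:3,3],T[:3,:3]
    for p,R in wps:
        r=Rn.from_matrix(R0.T@R).as_rotvec()
        for k in range(1,n+1):
            f=k/n; q,c=kin.ik(p0*(1-f)+np.asarray(p)*f,R0@Rn.from_rotvec(r*f).as_matrix(),q)
            print(np.round(q,2),"%.0e"%c, "BAD" if c>1e-6 else "")
        p0,R0=np.asarray(p),R; print('--')
PEG1T=np.array([.541,-.404,.196]); PD=np.array([-.397,.8145,.4226])
PEG1=PEG1T-.044*PD
def hang(beta,tau,d,lo=0.,g=.062,az=-64.,toff=.003,root=PEG1):
    "eye centre at root+PD*d lowered by lo; tag lean tau; tool beta down; returns tcp,R"
    R,t,_,h=hangR(beta,az); a=np.radians(tau); up=h*np.sin(a)+kin.Z*np.cos(a)
    e=root+PD*d-kin.Z*lo
    return e-up*g+t*toff, R
E
python3 - <<'E'
from h import *
q=robot.get_obs()['joint_positions']; print(q)
Rp=down(-33,10); 
path([([.45,-.1,.3],Rp),([.4636,-.3064,.08],Rp),([.4636,-.3064,.003],Rp),([.4636,-.3064,.2],Rp),hang(40,30,.1),hang(40,30,.02),hang(40,30,.02,.012)],q)
row([.45,-.1,.3],Rp)
print(hang(40,30,.1))
E
```

```text
[-0.3523  0.2852  1.0874  0.7249  1.8977 -0.0725]
[-0.39  0.16  1.2   0.59  1.88 -0.02] 1e-30 
[-0.42  0.04  1.28  0.46  1.86  0.04] 3e-18 
[-0.45 -0.06  1.36  0.32  1.85  0.1 ] 4e-30 
[-0.48 -0.15  1.43  0.18  1.84  0.15] 1e-29 
--
[-0.57 -0.1   1.49  0.18  1.75  0.04] 4e-18 
[-0.66 -0.03  1.53  0.17  1.65 -0.07] 4e-20 
[-0.73  0.06  1.55  0.17  1.56 -0.16] 3e-27 
[-0.79  0.17  1.54  0.17  1.47 -0.24] 3e-21 
--
[-0.79  0.19  1.56  0.17  1.43 -0.25] 1e-30 
[-0.79  0.2   1.59  0.17  1.4  -0.25] 4e-30 
[-0.79  0.22  1.6   0.17  1.36 -0.26] 2e-30 
[-0.79  0.24  1.62  0.18  1.32 -0.27] 6e-31 
--
[-0.79  0.19  1.57  0.17  1.42 -0.25] 5e-24 
[-0.79  0.15  1.51  0.17  1.51 -0.23] 9e-25 
[-0.79  0.13  1.45  0.17  1.61 -0.22] 6e-22 
[-0.79  0.11  1.37  0.17  1.7  -0.2 ] 6e-20 
--
[-0.66  0.04  1.46 -0.04  1.52 -0.33] 3e-24 
[-0.53 -0.04  1.59 -0.26  1.31 -0.41] 5e-22 
[-0.43 -0.11  1.76 -0.5   1.07 -0.45] 4e-30 
[-0.37 -0.16  1.95 -0.8   0.81 -0.42] 6e-31 
--
[-0.4  -0.12  1.93 -0.8   0.77 -0.43] 6e-29 
[-0.43 -0.08  1.92 -0.81  0.74 -0.43] 9e-28 
[-0.46 -0.04  1.9  -0.81  0.7  -0.43] 2e-26 
[-0.48 -0.    1.88 -0.81  0.67 -0.44] 9e-26 
--
[-0.48 -0.    1.88 -0.82  0.67 -0.43] 1e-19 
[-0.48  0.    1.89 -0.83  0.66 -0.42] 1e-19 
[-0.48  0.01  1.89 -0.83  0.66 -0.41] 1e-19 
[-0.48  0.01  1.89 -0.84  0.66 -0.4 ] 2e-19 
--
ROW [-171.0, -101.5, -145.0] [-30.0, 25.8, -12.3]  n_rows>= 4
(array([ 0.5062, -0.3326,  0.164 ]), array([[ 0.8988,  0.3358, -0.2818],
       [ 0.4384, -0.6885,  0.5777],
       [ 0.    , -0.6428, -0.766 ]]))
```

```bash
python3 -m creep '[[-40,-60,-60,0,0,0,0],[-110,-102,-145,-10,9,-4,0],[-171,-102,-145,-20,17,-8,0],[-171,-102,-145,-30,26,-12,0],[-171,-102,-145,-30,26,-12,0]]'; python3 - <<'E'
from h import *
log(); row([.4636,-.3064,.09],down(-33,10))
E
```

```text
time: 26.38
tool_pos: [0.4473, -0.1022, 0.3014]
ee_rot: [-1.401, 0.003, -0.585]
wrist_force: [0.6, 0.4, -0.2]
width: 0.094
ROW [127.1, 180.8, -194.5] [0.3, -0.6, -0.1]  n_rows>= 5
```

```bash
python3 -m creep '[[127,181,-194,0,0,0,0],[127,181,-194,0,0,0,0],[127,181,-194,0,0,0,0],[127,181,-194,0,0,0,0],[127,181,-194,0,0,0,0]]';  python3 -m creep '[[0,0,0,0,0,0,0]]'; python3 - <<'E'
from h import *
log(); row([.4636,-.3064,.003],down(-33,10)); w=Cam("wrist","wrist10")
for n in ("key_tag1_eye","key_tag1"): print(n,[(np.round(d["point"],4),round(d["p"],2)) for d in robot.landmark_of(n,"wrist")[:1]])
E
```

```text
time: 27.0
tool_pos: [0.4674, -0.3038, 0.0854]
ee_rot: [-1.397, 0.009, -0.577]
wrist_force: [1.0, -0.0, -0.0]
width: 0.0941
time: 27.12
tool_pos: [0.4663, -0.3028, 0.0841]
ee_rot: [-1.396, 0.014, -0.579]
wrist_force: [-0.9, 0.4, 0.8]
width: 0.0935
ROW [0.9, 79.1, -18.5] [-0.0, -0.3, -0.8]  n_rows>= 2
key_tag1_eye [(array([ 0.4276, -0.3619,  0.0032]), 0.79)]
key_tag1 [(array([ 0.4557, -0.3203,  0.0001]), 0.6)]
```

View pics/wrist10.png

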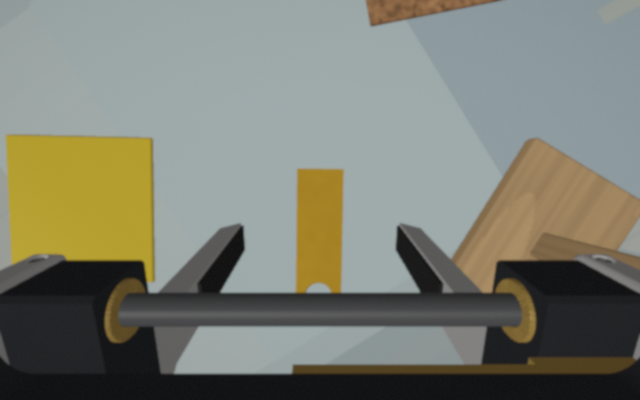

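```bash
python3 -m creep '[[1,40,-9,0,0,0,0],[1,79,-18,0,0,-1,0],[1,79,-18,0,0,-1,100],[1,79,-18,0,0,-1,100],[1,79,-18,0,0,-1,100]]';  python3 - <<'E'
from h import *
log(); row([.4636,-.3064,.003],down(-33,10))
E
```

```text
time: 27.9
tool_pos: [0.4681, -0.3076, 0.01]
ee_rot: [-1.398, -0.016, -0.579]
wrist_force: [-0.1, 0.8, 0.5]
width: 0.0678
ROW [-4.5, 6.5, -2.6] [0.1, -0.0, 0.9]  n_rows>= 1
```

```bash
python3 -m creep '[[-4,6.5,-2,0,0,1,100],[-4,6.5,-2,0,0,1,100],[-4,6.5,-2,0,0,1,100]]';  python3 - <<'E'
from h import *
log(); row([.4636,-.3064,.003],down(-33,10))
E
```

```text
time: 28.28
tool_pos: [0.4638, -0.3061, 0.0014]
ee_rot: [-1.398, 0.003, -0.577]
wrist_force: [2.1, 0.1, 4.9]
width: 0.0572
ROW [-0.0, -1.6, -0.1] [0.1, -0.1, -0.2]  n_rows>= 1
```

```bash
python3 -m creep '[[0,-1.5,0,0,0,0,150],[0,-1.5,0,0,0,0,255],[0,-1.5,0,0,0,0,255],[0,-1.5,0,0,0,0,255],[0,-1.5,0,0,0,0,255]]';  python3 -m creep '[[0,0,0,0,0,0,255],[0,0,0,0,0,0,255],[0,-40,7,0,0,0,255],[0,-100,17,0,0,0,255],[0,-100,17,0,0,0,255]]'; python3 - <<'E'
from h import *
log(); w=Cam("wrist","wrist11");T=toolT(); print(T)
for c in ("top","scene"):
  Cam(c,c+"12")
  for n in ("key_tag1_eye","key_tag1"): print(c,n,[(np.round(d["point"],4),round(d["p"],2)) for d in robot.landmark_of(n,c)[:1]])
E
```

```text
time: 28.9
tool_pos: [0.4624, -0.3053, 0.0015]
ee_rot: [-1.397, 0.007, -0.576]
wrist_force: [0.0, -1.5, 3.3]
width: 0.0397
time: 29.52
tool_pos: [0.4646, -0.308, 0.108]
ee_rot: [-1.399, -0.002, -0.576]
wrist_force: [-1.0, 0.2, -0.5]
width: 0.0398
[[ 0.8385  0.0904  0.5373  0.4632]
 [-0.5449  0.1458  0.8258 -0.3067]
 [-0.0037 -0.9852  0.1715  0.1047]
 [ 0.      0.      0.      1.    ]]
top key_tag1_eye [(array([ 0.4246, -0.3596,  0.1097]), 0.92)]
top key_tag1 [(array([ 0.6063, -0.4166,  0.0011]), 0.73)]
scene key_tag1_eye [(array([ 0.4265, -0.356 ,  0.105 ]), 0.65)]
scene key_tag1 [(array([ 0.455 , -0.3191,  0.1004]), 0.55)]
```

View pics/wrist11.png

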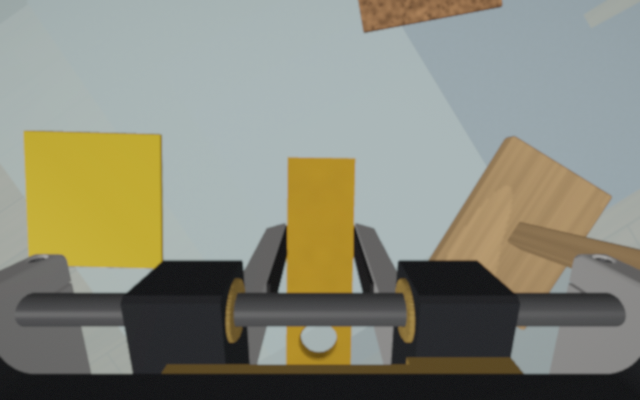

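View pics/scene12.png

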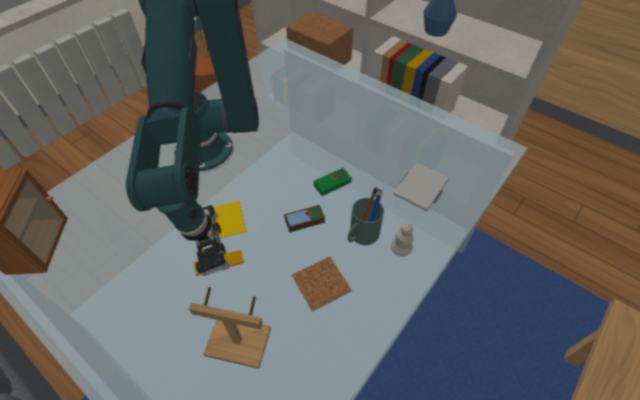

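```bash
python3 - <<'E'
from h import *
w=Cam("wrist");T=toolT()
zoom(w.img,260,300,120,90,6,"wz")
for z in (.1075,.111): 
    e=w.atz(319,338,z); print(e, (np.linalg.inv(T)@np.append(e,1))[:3])
for e in ([.4246,-.3596,.107],[.4265,-.356,.107]): print((np.linalg.inv(T)@np.append(e,1))[:3])
E
```

```text
[ 0.4282 -0.3569  0.1075] [-0.0002 -0.017  -0.0597]
[ 0.4293 -0.3554  0.111 ] [-0.0002 -0.0201 -0.0572]
[-0.0017 -0.0172 -0.0639]
[-0.0021 -0.0165 -0.0599]
```

View pics/wz.png

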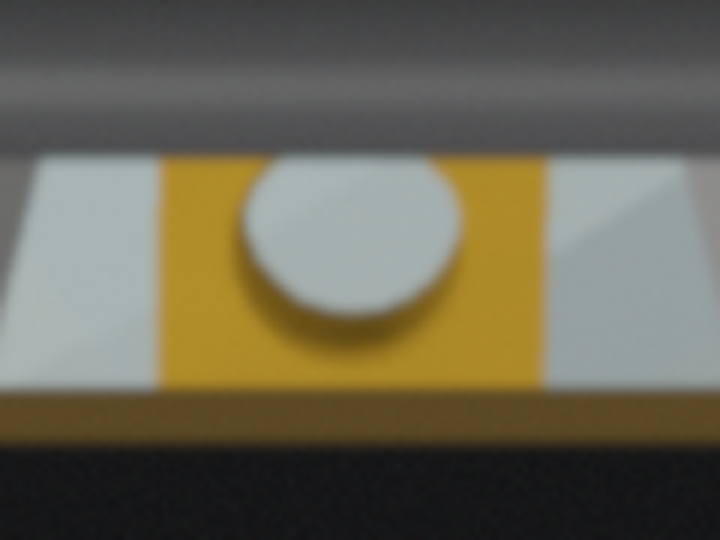

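```bash
cat >> h.py <<'E'
EYE=np.array([-.0005,-.0165,-.061])
def hang2(beta,d,lo=0.,az=-64.,root=PEG1,lat=0.):
    R,t,_,h=hangR(beta,az); e=root+PD*d-kin.Z*lo+R[:,0]*lat
    return e-R@EYE, R
E
python3 - <<'E'
from h import *
q=robot.get_obs()['joint_positions']
w=[hang2(40,.15),hang2(40,.075),hang2(40,.02),hang2(40,.02,.012)]
path(w,q)
row(*w[0]); print(w[0][0])
E
```

```text
[-0.65  0.05  1.58 -0.04  1.39 -0.31] 1e-22 
[-0.51 -0.05  1.69 -0.27  1.25 -0.37] 2e-20 
[-0.38 -0.15  1.82 -0.52  1.08 -0.4 ] 9e-29 
[-0.29 -0.24  1.97 -0.8   0.91 -0.4 ] 1e-30 
--
[-0.32 -0.21  1.97 -0.8   0.87 -0.41] 3e-30 
[-0.36 -0.18  1.95 -0.8   0.83 -0.42] 7e-30 
[-0.39 -0.14  1.94 -0.8   0.79 -0.42] 2e-29 
[-0.41 -0.11  1.93 -0.8   0.76 -0.42] 1e-29 
--
[-0.43 -0.08  1.92 -0.81  0.74 -0.43] 2e-30 
[-0.45 -0.05  1.9  -0.81  0.71 -0.43] 3e-30 
[-0.47 -0.03  1.89 -0.81  0.69 -0.43] 6e-30 
[-0.48  0.    1.88 -0.82  0.67 -0.43] 2e-29 
--
[-0.48  0.01  1.88 -0.82  0.67 -0.43] 1e-19 
[-0.48  0.01  1.88 -0.83  0.66 -0.42] 1e-19 
[-0.48  0.01  1.89 -0.84  0.66 -0.41] 2e-19 
[-0.48  0.02  1.89 -0.84  0.65 -0.4 ] 2e-19 
--
ROW [14.4, -77.1, 37.8] [-54.7, -57.7, -21.6]  n_rows>= 8
[ 0.4877 -0.2936  0.1835]
```

```bash
python3 -m creep '[[5,-40,15,-7,-7,-3,255],[10,-70,30,-14,-15,-5,255],[14,-77,38,-21,-22,-8,255],[14,-77,38,-28,-30,-11,255],[14,-77,38,-35,-37,-14,255]]'; python3 - <<'E'
from h import *
log(); row(*hang2(40,.15))
E
```

```text
time: 30.55
tool_pos: [0.4885, -0.2933, 0.1854]
ee_rot: [-2.08, -0.13, 0.096]
wrist_force: [0.2, 0.1, -0.2]
width: 0.0395
ROW [-1.0, 1.7, 0.7] [-19.2, -20.6, -7.4]  n_rows>= 3
```

```bash
python3 -m creep '[[0,0,0,-10,-10,-4,255],[0,0,0,-19,-20,-7,255],[-1,2,1,-19,-21,-7,255],[-1,2,1,-19,-21,-7,255]]'; python3 - <<'E'
from h import *
log(); row(*hang2(40,.15)); T=toolT(); e=T[:3,3]+T[:3,:3]@EYE; print("eye model",e)
for c in ("top","scene","wrist"):
  Cam(c,c+"13")
  for n in ("key_tag1_eye","peg1_root"): print(c,n,[(np.round(d["point"],4),round(d["p"],2)) for d in robot.landmark_of(n,c)[:1]])
a=cv2.imread("pics/top13.png");zoom(a,400,120,160,120,5,"t13z")
a=cv2.imread("pics/scene13.png");zoom(a,150,200,160,120,5,"s13z")
E
```

```text
time: 31.05
tool_pos: [0.4854, -0.2926, 0.1794]
ee_rot: [-2.43, 0.01, 0.451]
wrist_force: [-0.3, 0.3, -0.2]
width: 0.0395
ROW [1.6, -1.2, -4.3] [-0.8, 0.3, -0.5]  n_rows>= 1
eye model [ 0.4974 -0.3172  0.2364]
top key_tag1_eye [(array([ 0.4986, -0.3222,  0.2374]), 0.68)]
top peg1_root [(array([ 0.5557, -0.4391,  0.1809]), 0.87)]
scene key_tag1_eye [(array([0.6584, 0.0671, 0.0028]), 0.67)]
scene peg1_root [(array([ 0.5532, -0.4416,  0.1745]), 0.6)]
wrist key_tag1_eye [(array([ 0.501 , -0.3245,  0.2403]), 0.58)]
wrist peg1_root []
```

View pics/t13z.png

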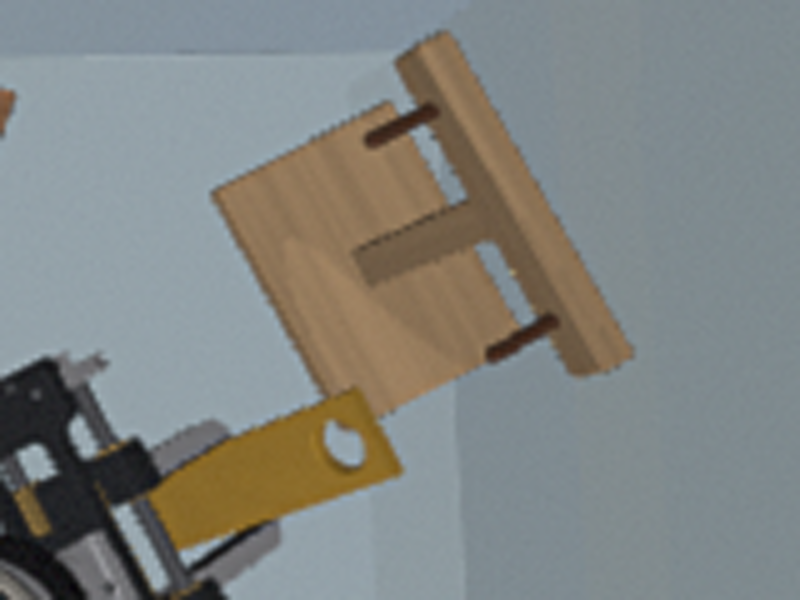

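View pics/s13z.png

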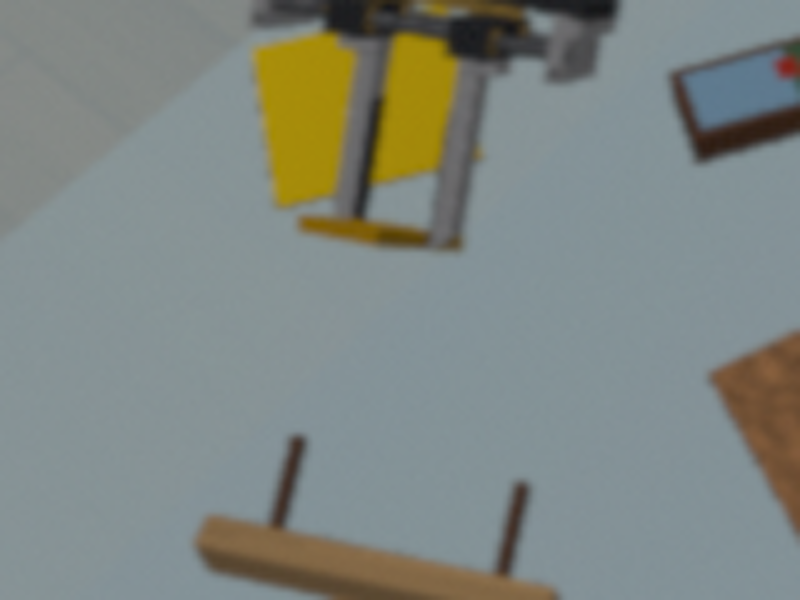

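View pics/wrist13.png

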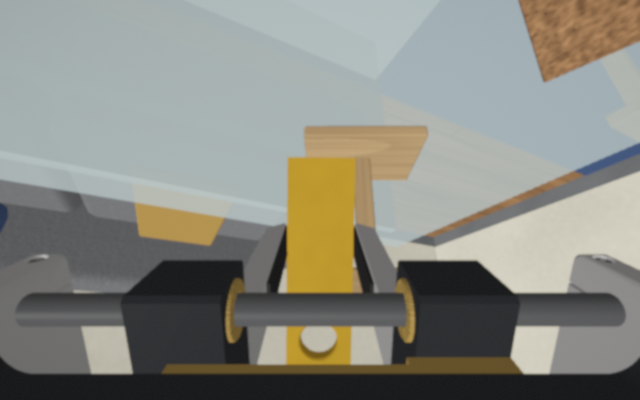

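```bash
python3 - <<'E'
from h import *
t=Cam("top");T=toolT(); e=T[:3,3]+T[:3,:3]@EYE; print(t.proj(e), t.proj(PEG1T),t.proj(PEG1))
x=T[:3,0];print("ray-lateral diff mm", (t.atz(468.6,208.8,e[2])-e)*1000@x, (t.atz(468.6,208.8,e[2])-e)*1000)
row(*hang2(40,.075)); row(*hang2(40,.02))
E
```

```text
[468.7363 208.5587] [498.5483 190.9094] [510.1376 184.0777]
ray-lateral diff mm -0.3197374222768039 [-0.507   0.3145 -0.    ]
ROW [0.9, 71.8, -19.8] [-0.5, 0.2, -0.4]  n_rows>= 2
ROW [1.2, 124.8, -34.5] [-0.5, 0.2, -0.4]  n_rows>= 3
```

```bash
python3 -m creep '[[1,36,-10,0,0,0,255],[1,72,-20,0,0,0,255],[1,72,-20,0,0,0,255],[1,72,-20,0,0,0,255]]'; python3 - <<'E'
from h import *
log(); row(*hang2(40,.02)); t=Cam("top","top14"); s=Cam("scene","scene14"); w=Cam("wrist","wrist14")
zoom(t.img,440,140,100,75,8,"t14z"); zoom(s.img,170,240,100,75,8,"s14z")
T=toolT(); e=T[:3,3]+T[:3,:3]@EYE; print(e,t.proj(e),s.proj(e),s.proj(PEG1T))
E
```

```text
time: 32.05
tool_pos: [0.5174, -0.3544, 0.1514]
ee_rot: [-2.434, 0.007, 0.45]
wrist_force: [-0.6, 0.2, 0.0]
width: 0.0396
ROW [0.3, 53.0, -15.1] [-0.5, 0.2, -0.4]  n_rows>= 1
[ 0.5295 -0.3783  0.2095] [489.8876 195.5241] [212.67   275.2605] [209.0083 288.438 ]
```

View pics/t14z.png

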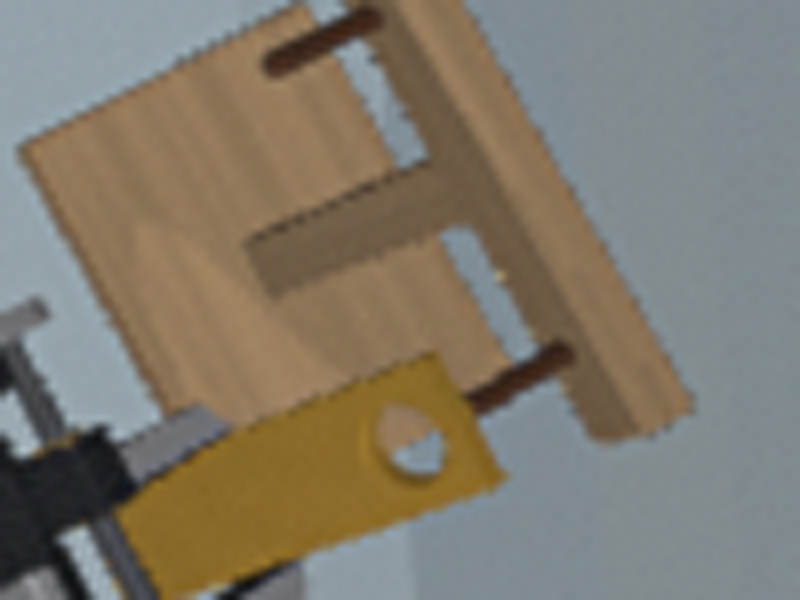

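View pics/s14z.png

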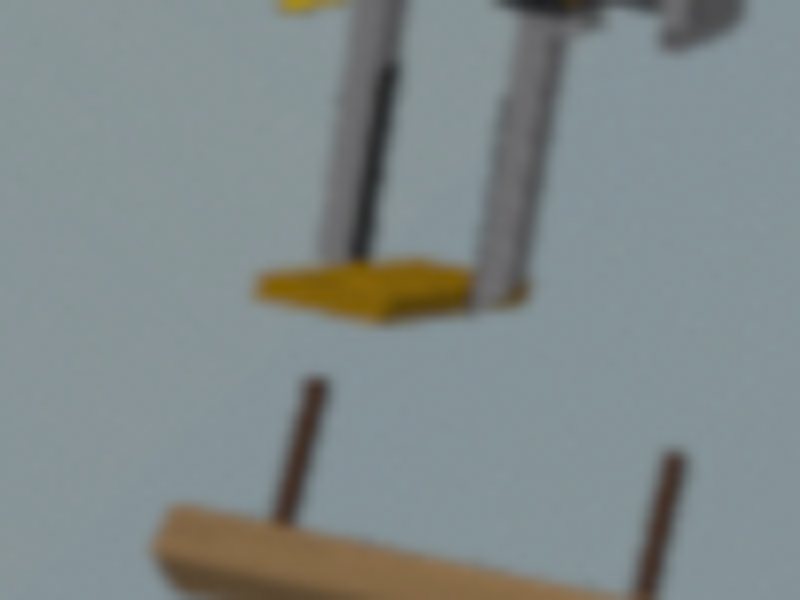

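View pics/wrist14.png

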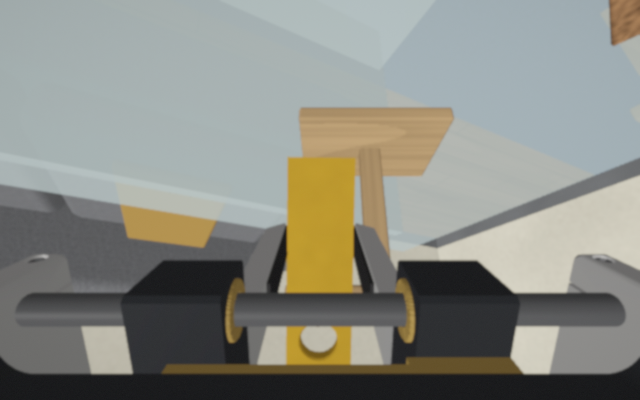

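```bash
python3 -m creep '[[0,18,-5,0,0,0,255],[0,27,-8,0,0,0,255],[0,27,-8,0,0,0,255]]'; python3 - <<'E'
from h import *
log(); row(*hang2(40,.02)); t=Cam("top","top15"); s=Cam("scene","scene15")
zoom(t.img,440,140,100,75,8,"t15z"); zoom(s.img,170,240,100,75,8,"s15z")
E
```

```text
time: 32.58
tool_pos: [0.5284, -0.3784, 0.139]
ee_rot: [-2.433, 0.008, 0.45]
wrist_force: [-0.7, 0.0, -0.7]
width: 0.0394
ROW [0.8, 24.8, -7.5] [-0.6, 0.2, -0.5]  n_rows>= 1
```

View pics/t15z.png

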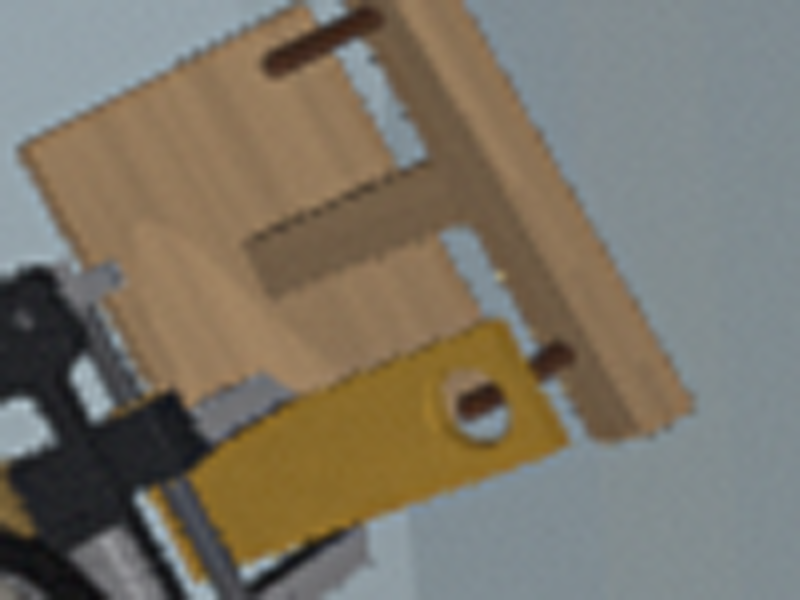

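View pics/s15z.png

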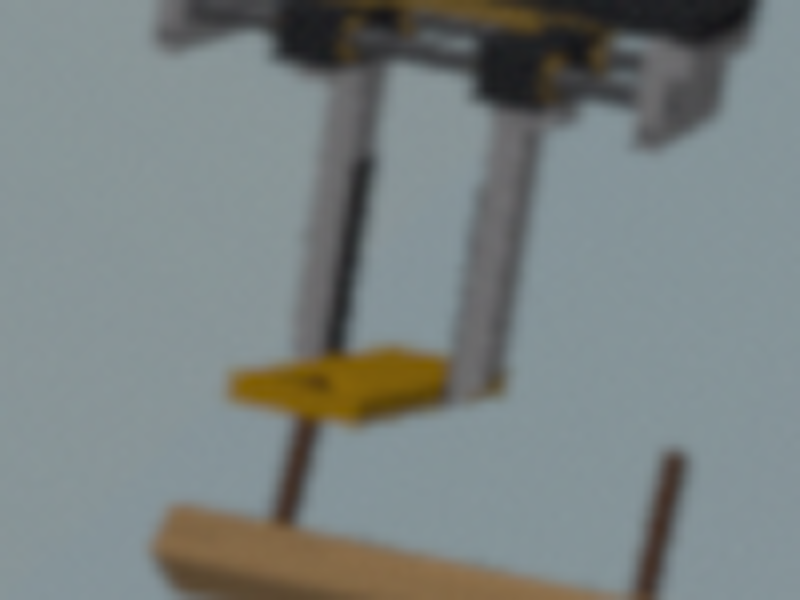

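```bash
python3 -m creep '[[1,12,-4,0,0,0,255],[1,24,-7,0,0,0,255],[1,24,-7,0,0,0,255],[1,24,-7,0,0,0,255]]'; python3 - <<'E'
from h import *
log(); t=Cam("top","top16"); s=Cam("scene","scene16")
zoom(t.img,440,140,100,75,8,"t16z"); zoom(s.img,170,240,100,75,8,"s16z"); row(*hang2(40,.02,.007))
E
```

```text
time: 33.17
tool_pos: [0.5393, -0.398, 0.1293]
ee_rot: [-2.434, 0.008, 0.45]
wrist_force: [1.0, 0.2, -1.0]
width: 0.0395
ROW [-0.8, 6.4, 5.3] [-0.5, 0.2, -0.4]  n_rows>= 1
```

View pics/t16z.png

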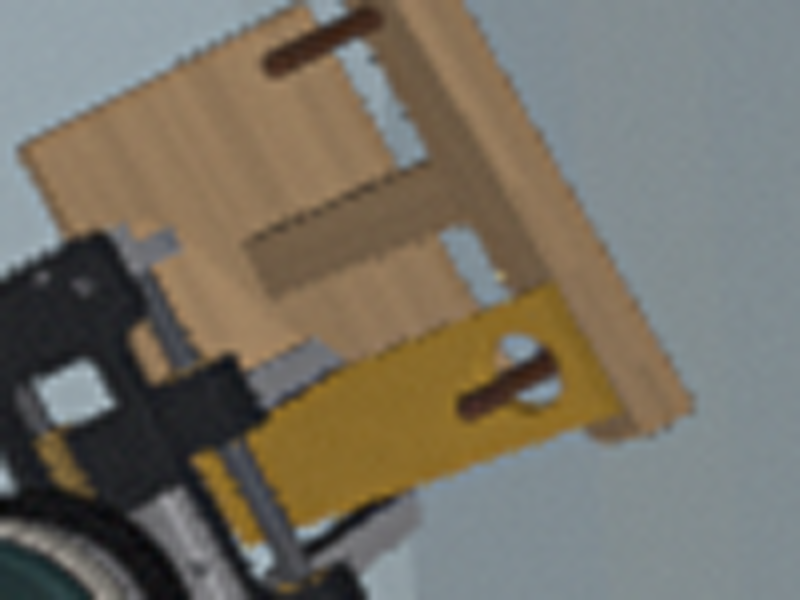

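View pics/s16z.png

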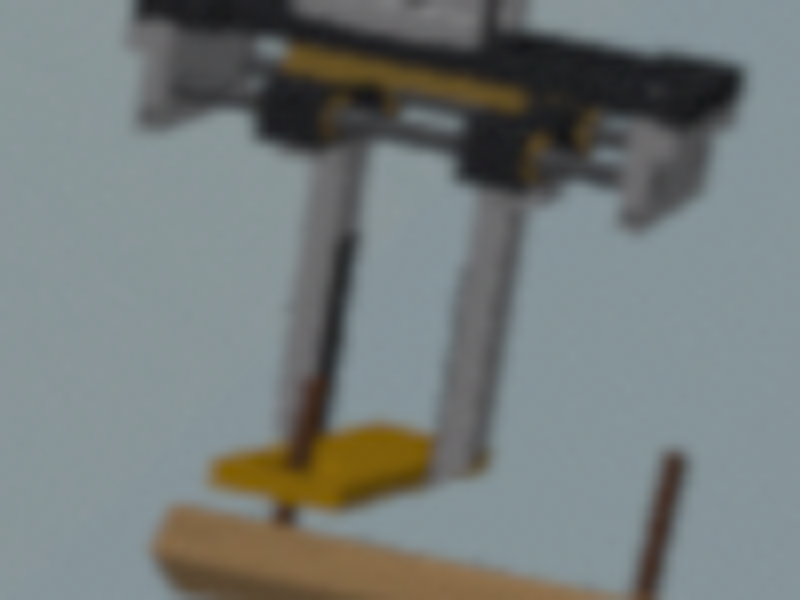

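```bash
python3 -m creep '[[0,2,2.5,0,0,0,255],[0,4,5,0,0,0,255],[0,4,5,0,0,0,255],[0,4,5,0,0,0,140],[0,4,5,0,0,0,130]]'; python3 -m creep '[[0,0,0,0,0,0,110],[0,0,0,0,0,0,100],[0,0,0,0,0,0,90]]'; python3 - <<'E'
from h import *
log(); t=Cam("top","top17"); s=Cam("scene","scene17")
zoom(t.img,440,140,100,75,8,"t17z"); zoom(s.img,170,240,100,75,8,"s17z")
E
```

```text
time: 33.9
tool_pos: [0.5396, -0.3978, 0.1237]
ee_rot: [-2.435, 0.007, 0.451]
wrist_force: [0.1, -0.3, -0.6]
width: 0.0456
time: 34.28
tool_pos: [0.5393, -0.3977, 0.1233]
ee_rot: [-2.435, 0.007, 0.451]
wrist_force: [-0.4, 0.2, 0.1]
width: 0.0605
```

View pics/t17z.png

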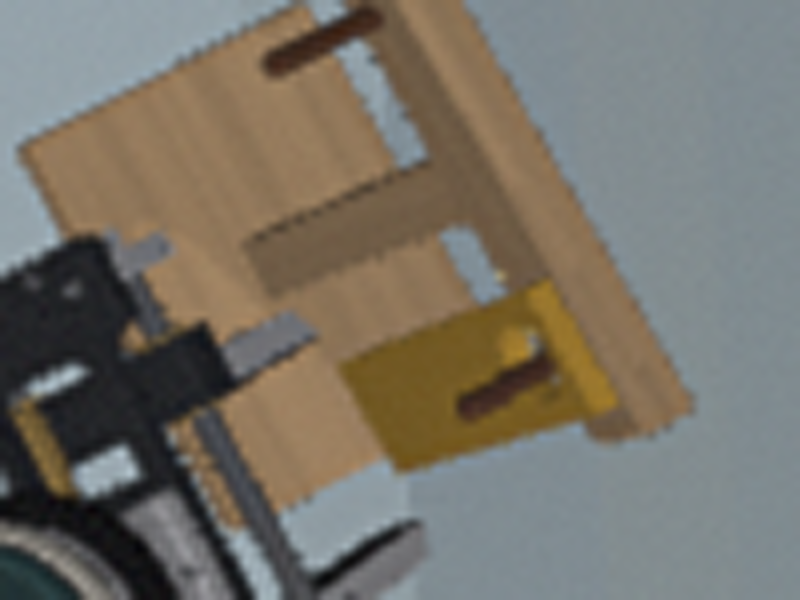

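View pics/s17z.png

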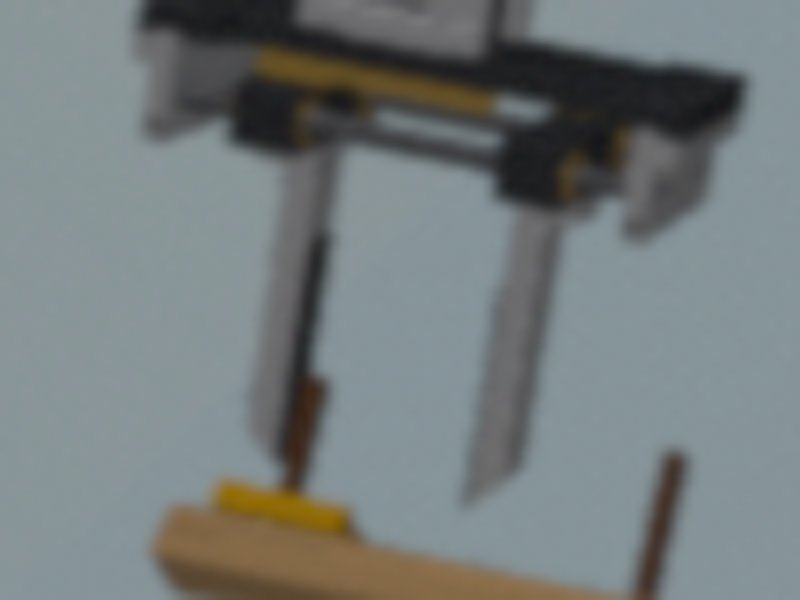

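```bash
python3 -m creep '[[0,-60,0,0,0,0,90],[0,-120,0,0,0,0,60],[0,-180,-40,0,0,0,0],[0,-180,-40,0,0,0,0],[0,-180,-40,0,0,0,0]]'; python3 - <<'E'
from h import *
log(); t=Cam("top","top18"); s=Cam("scene","scene18")
zoom(t.img,430,110,110,82,7,"t18z")
zoom(t.img,270,110,150,140,5,"t18b"); zoom(s.img,270,190,100,130,5,"s18b")
for c in ("top","scene"):
  for n in ("photo_block","photo_block_center","cork_mat","key_tag1_eye"): print(c,n,[(np.round(d["point"],4),round(d["p"],2)) for d in robot.landmark_of(n,c)[:3]])
E
```

```text
time: 35.0
tool_pos: [0.4923, -0.2973, 0.2715]
ee_rot: [-2.436, 0.006, 0.451]
wrist_force: [-0.5, 0.2, 0.2]
width: 0.0935
top photo_block [(array([ 0.5013, -0.0158, -0.0015]), 0.9), (array([ 0.4753,  0.1602, -0.0009]), 0.63)]
top photo_block_center [(array([ 0.4975, -0.0167,  0.0113]), 0.95), (array([0.4706, 0.1642, 0.0154]), 0.84)]
top cork_mat [(array([ 0.6732, -0.1548,  0.0053]), 0.76), (array([ 0.5554, -0.4282,  0.1802]), 0.73)]
top key_tag1_eye [(array([ 0.5536, -0.4286,  0.1776]), 0.79)]
scene photo_block [(array([ 0.4998, -0.0143, -0.002 ]), 0.97), (array([ 0.477 ,  0.1617, -0.0004]), 0.67), (array([0.6781, 0.1235, 0.1639]), 0.49)]
scene photo_block_center [(array([ 0.4996, -0.0138,  0.0164]), 0.72), (array([0.4746, 0.1591, 0.0117]), 0.59), (array([0.6771, 0.0701, 0.0004]), 0.17)]
scene cork_mat [(array([ 0.6737, -0.1511, -0.0008]), 0.98), (array([ 0.2957, -0.178 , -0.0024]), 0.88), (array([0.6616, 0.092 , 0.0812]), 0.6)]
scene key_tag1_eye [(array([ 0.6565, -0.3967,  0.1731]), 0.74), (array([ 0.5502, -0.4205,  0.1788]), 0.7), (array([0.6621, 0.1147, 0.1669]), 0.51)]
```

View pics/t18z.png

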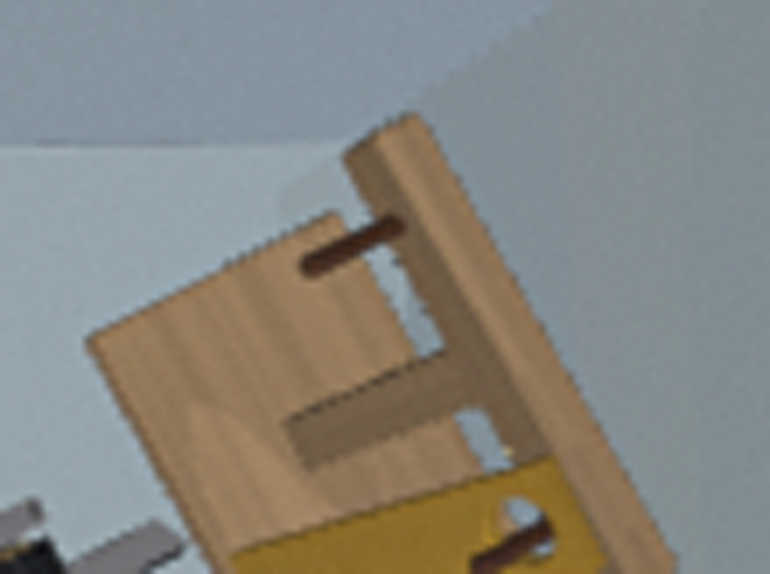

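View pics/t18b.png

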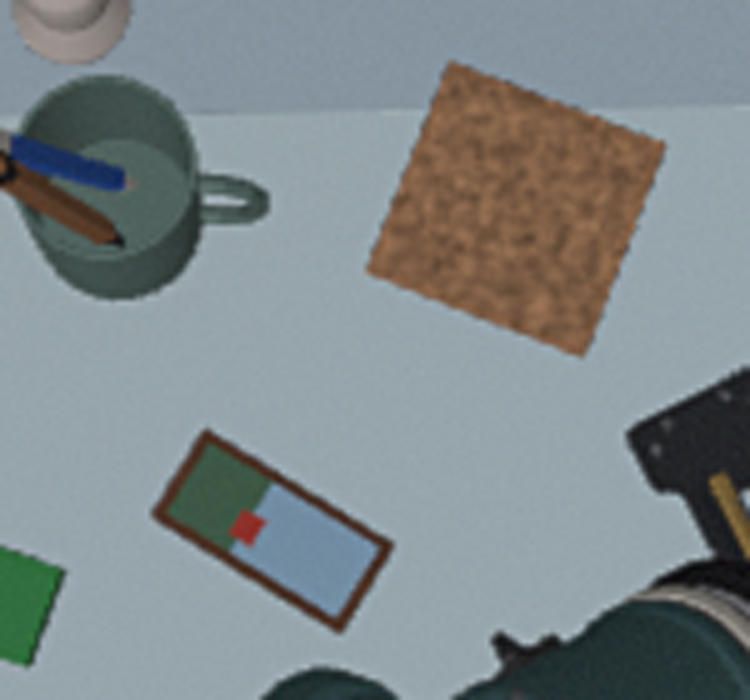

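View pics/scene18.png

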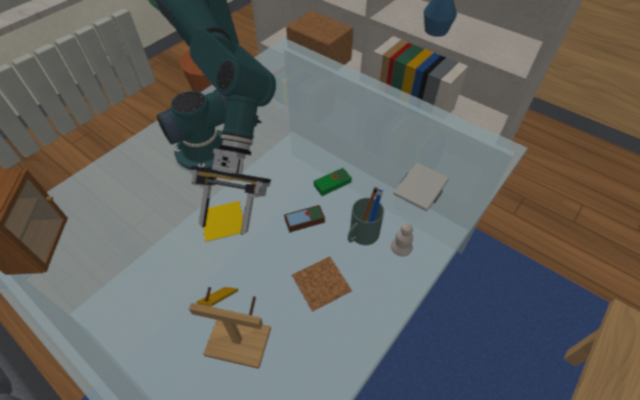

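```bash
python3 - <<'E'
from h import *
t=Cam("top");s=Cam("scene","scene19"); zoom(s.img,170,240,120,90,6,"s19z")
c=[t.atz(270+u/5,110+v/5,.028) for u,v in ((207,430),(155,515),(340,632),(393,545))]
c=np.array(c); print(c); m=c.mean(0); a=(c[0]+c[1])/2; b=(c[2]+c[3])/2; d=a-b; print("centre",m,"len",np.linalg.norm(d),"w",np.linalg.norm(c[0]-c[1]),"az A",np.degrees(np.arctan2(d[1],d[0])))
k=np.array([t.atz(270+u/5,110+v/5,.004) for u,v in ((450,60),(368,270),(585,356),(665,143))]); print("mat",k.mean(0))
zoom(s.img,270,190,100,75,8,"s19b")
E
```

```text
[[ 0.5527  0.0178  0.028 ]
 [ 0.5077  0.0459  0.028 ]
 [ 0.4447 -0.0512  0.028 ]
 [ 0.4902 -0.0801  0.028 ]]
centre [ 0.4988 -0.0169  0.028 ] len 0.11599752588671693 w 0.05311169166713416 az A 57.23633362534665
mat [ 0.6771 -0.1541  0.004 ]
```

View pics/s19b.png

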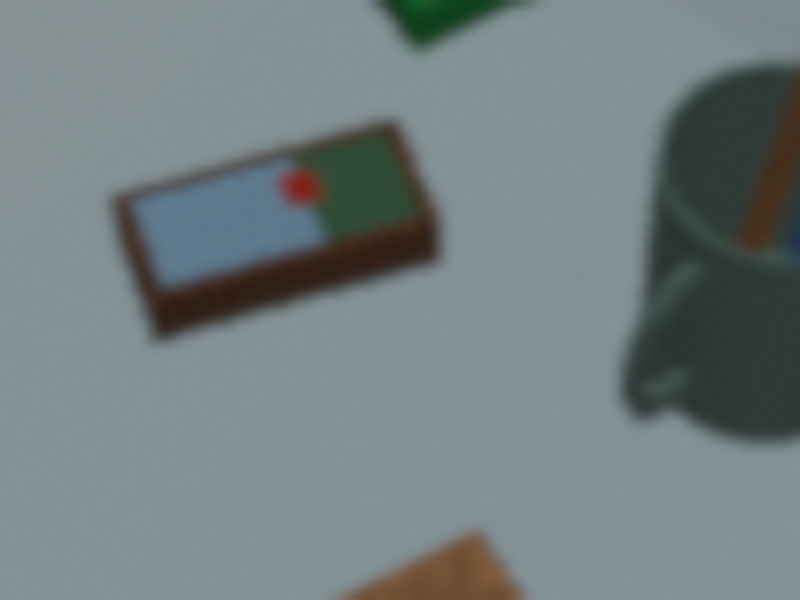

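View pics/s19z.png

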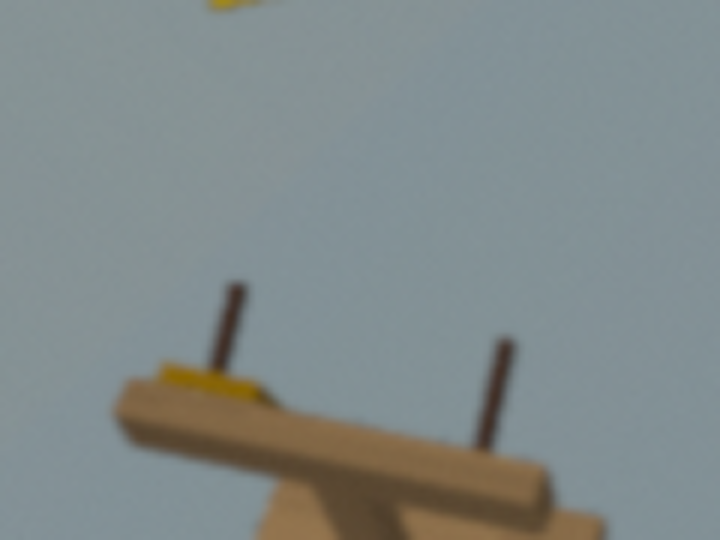

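```bash
cat >> h.py <<'E'
BC=np.array([.4995,-.0155,0]); BAZ=57.4; MAT=np.array([.6755,-.153,.004])
def bpick(end,gam,g=.025,z=.007,c=BC,az=BAZ):
    "end=+1: T is A end (az). tool z points to +-; returns tcp,R variants"
    a=np.radians(az if end>0 else az+180); T=np.array([np.cos(a),np.sin(a),0]); b=np.radians(gam)
    t=-kin.Z*np.cos(b)-T*np.sin(b); up=T*np.cos(b)-kin.Z*np.sin(b)  # up: tool-frame axis toward T end
    # grip axis crosses block mid-thickness(z=.014) at x=g along T
    p=c+T*g+kin.Z*.014; p=p+t*((.014-z)/np.cos(b))
    return p,t,up
def bplace(gam,azt,g=.025,zb=.004,z=.007,c=None):
    c=MAT if c is None else c
    a=np.radians(azt); h=np.array([np.cos(a),np.sin(a),0]); b=np.radians(gam)
    t=h*np.cos(b)-kin.Z*np.sin(b); up=h*np.sin(b)+kin.Z*np.cos(b)
    p=np.array([c[0],c[1],zb+.06+g])+t*((.014-z)/np.cos(b))
    return p,t,up
def mk(t,up,s): return np.stack([np.cross(t,s*up),t,s*up],1)
E
python3 - <<'E'
from h import *
T=Cam("top");S_=Cam("scene"); print("block top corner",tri([T.ray(311.4,196),S_.ray(324.4,216.9)]))
q=robot.get_obs()['joint_positions']
for end in (1,-1):
  for gam in (20,30,40):
    for s in (1,-1):
      p,t,up=bpick(end,gam); so=kin.allik(p,mk(t,up,s),12)
      if so:
        print("PICK",end,gam,s,np.round(p,3),[np.round(x,2).tolist() for x in so])
        for azt in range(-60,100,20):
          p,t,up=bplace(gam,azt); so2=kin.allik(p,mk(t,up,s),10)
          if so2: print("    place",azt,np.round(p,3),[np.round(x,2).tolist() for x in so2])
E
```

```text
block top corner [0.5529 0.0183 0.032 ]
PICK 1 20 1 [0.512 0.003 0.007] [[0.08, 0.31, 1.57, -0.28, 1.49, 0.7]]
    place -20 [ 0.682 -0.155  0.086] [[-0.27, 0.1, 2.15, 3.38, 0.34, -1.77]]
    place 0 [ 0.682 -0.153  0.086] [[-0.56, 0.12, 2.13, 2.01, 0.58, -0.72]]
    place 20 [ 0.682 -0.151  0.086] [[-0.74, 0.26, 1.96, 1.56, 0.98, -0.55]]
    place 40 [ 0.681 -0.149  0.086] [[-0.8, 0.44, 1.7, 1.31, 1.33, -0.52]]
    place 60 [ 0.679 -0.147  0.086] [[-0.78, 0.63, 1.39, 1.14, 1.64, -0.51]]
    place 80 [ 0.677 -0.146  0.086] [[-0.72, 0.83, 1.05, 1.04, 1.94, -0.51]]
PICK 1 20 -1 [0.512 0.003 0.007] [[0.08, 0.31, 1.57, -0.28, 1.49, -2.44]]
    place -20 [ 0.682 -0.155  0.086] [[-0.27, 0.1, 2.15, 3.38, 0.34, 1.38]]
    place 0 [ 0.682 -0.153  0.086] [[-0.56, 0.12, 2.13, 2.01, 0.58, 2.42]]
PICK 1 30 1 [0.511 0.002 0.007] [[0.15, 0.41, 1.48, -0.39, 1.61, 0.78]]
    place 0 [ 0.682 -0.153  0.085] [[-0.52, 0.06, 2.05, 1.46, 0.45, -0.15]]
    place 20 [ 0.682 -0.151  0.085] [[-0.69, 0.18, 1.9, 1.29, 0.89, -0.27]]
    place 40 [ 0.681 -0.149  0.085] [[-0.75, 0.36, 1.67, 1.13, 1.25, -0.36]]
    
[... 974 characters left out ...]
33]]
    place -20 [ 0.682 -0.155  0.083] [[-0.28, 0.03, 1.95, -0.19, 0.29, -1.34]]
PICK -1 20 -1 [ 0.487 -0.034  0.007] [[-0.44, 0.01, 1.91, 0.37, 1.2, -0.0]]
    place -20 [ 0.682 -0.155  0.086] [[-0.27, 0.1, 2.15, 3.38, 0.34, 1.38]]
    place 0 [ 0.682 -0.153  0.086] [[-0.56, 0.12, 2.13, 2.01, 0.58, 2.42]]
PICK -1 30 -1 [ 0.488 -0.033  0.007] [[-0.56, 0.02, 1.95, 0.56, 1.22, -0.21]]
PICK -1 40 -1 [ 0.489 -0.032  0.007] [[-0.67, 0.07, 1.99, 0.73, 1.26, -0.4]]
    place -60 [ 0.679 -0.159  0.083] [[0.03, 0.27, 1.68, -0.97, 0.96, -0.0]]
    place -40 [ 0.681 -0.157  0.083] [[-0.09, 0.12, 1.86, -0.91, 0.59, -0.33]]
    place -20 [ 0.682 -0.155  0.083] [[-0.28, 0.03, 1.95, -0.19, 0.29, -1.34]]
```

```bash
python3 - <<'E'
from h import *
q=robot.get_obs()['joint_positions']; print(q)
p,t,up=bpick(1,20); R=mk(t,up,1); p2,t2,u2=bplace(20,30); R2=mk(t2,u2,1)
Z=kin.Z
path([(p+Z*.2,R),(p,R),(p+Z*.22,R),(np.array([.55,-.1,.30]),R2),(p2+Z*.1,R2),(p2,R2)],q)
row(p+Z*.2,R); row(p+Z*.08,R); print(p,p2)
E
```

```text
[-0.2981 -0.2825  1.8229 -0.7001  1.0541 -0.57  ]
[-0.11 -0.15  1.69 -0.7   1.36 -0.23] 7e-19 
[-0.01 -0.02  1.54 -0.61  1.59  0.05] 3e-25 
[ 0.05  0.09  1.41 -0.47  1.76  0.32] 8e-31 
[ 0.08  0.17  1.32 -0.29  1.86  0.6 ] 7e-20 
--
[ 0.08  0.19  1.39 -0.28  1.77  0.63] 2e-20 
[ 0.08  0.22  1.46 -0.28  1.67  0.65] 2e-20 
[ 0.08  0.26  1.52 -0.28  1.58  0.68] 8e-21 
[ 0.08  0.31  1.57 -0.28  1.49  0.7 ] 2e-21 
--
[ 0.08  0.25  1.51 -0.28  1.59  0.68] 2e-24 
[ 0.08  0.21  1.45 -0.28  1.69  0.65] 3e-22 
[ 0.08  0.18  1.37 -0.28  1.8   0.62] 3e-20 
[ 0.08  0.17  1.28 -0.29  1.9   0.59] 7e-31 
--
[-0.15 -0.05  1.43 -0.    1.67  0.53] 2e-18 
[-0.44 -0.21  1.6   0.37  1.5   0.36] 6e-28 
[-0.73 -0.28  1.78  0.81  1.42  0.13] 9e-25 
[-0.94 -0.25  1.96  1.24  1.42 -0.09] 5e-25 
--
[-0.89 -0.14  1.93  1.26  1.35 -0.15] 8e-21 
[-0.85 -0.03  1.89  1.28  1.29 -0.21] 2e-20 
[-0.81  0.08  1.84  1.31  1.24 -0.26] 2e-20 
[-0.78  0.18  1.79  1.33  1.2  -0.31] 1e-20 
--
[-0.78  0.22  1.81  1.35  1.19 -0.36] 1e-24 
[-0.78  0.26  1.82  1.37  1.18 -0.42] 4e-24 
[-0.78  0.3   1.83  1.4   1.17 -0.48] 1e-23 
[-0.78  0.34  1.84  1.42  1.16 -0.53] 4e-23 
--
ROW [149.1, -158.8, 217.9] [27.1, 48.7, 33.3]  n_rows>= 7
ROW [150.0, -80.9, 309.1] [27.1, 48.7, 33.3]  n_rows>= 7
[0.5116 0.0034 0.007 ] [ 0.6816 -0.1495  0.0865]
```

```bash
python3 -m creep '[[149,-159,218,7,12,8,0],[149,-159,218,14,24,17,0],[149,-159,218,20,36,25,0],[149,-159,218,27,49,33,0],[149,-159,218,27,49,33,0]]'; python3 -m creep '[[0,0,0,0,0,0,0]]'; python3 - <<'E'
from h import *
log();p,t,up=bpick(1,20); R=mk(t,up,1);row(p+kin.Z*.12,R)
E
```

```text
time: 36.33
tool_pos: [0.512, 0.0063, 0.2066]
ee_rot: [-2.002, -0.039, -0.398]
wrist_force: [-0.2, -0.5, 0.2]
width: 0.0938
time: 36.45
tool_pos: [0.5127, 0.0053, 0.206]
ee_rot: [-2.004, -0.038, -0.391]
wrist_force: [0.3, -0.1, -0.3]
width: 0.0941
ROW [-3.3, 72.6, 31.2] [4.6, 8.6, 5.9]  n_rows>= 2
```

```bash
python3 -m creep '[[-3,40,15,5,9,6,0],[-3,73,31,5,9,6,0],[-3,73,31,5,9,6,0],[-3,73,31,5,9,6,0]]'; python3 - <<'E'
from h import *
log();p,t,up=bpick(1,20); R=mk(t,up,1);row(p+kin.Z*.05,R); w=Cam("wrist","wrist20"); t=Cam("top","top20"); zoom(t.img,250,100,160,150,5,"t20z")
for n in ("photo_block","photo_block_center"): print(n,[(np.round(d["point"],4),round(d["p"],2)) for d in robot.landmark_of(n,"wrist")[:2]])
E
```

```text
time: 36.95
tool_pos: [0.5109, 0.0007, 0.1293]
ee_rot: [-1.912, -0.004, -0.579]
wrist_force: [-0.7, 0.0, 0.3]
width: 0.0941
ROW [-1.2, 67.2, 26.7] [-0.4, -0.6, 0.0]  n_rows>= 2
photo_block [(array([ 0.4968, -0.017 , -0.0009]), 0.82), (array([ 0.4675,  0.1632, -0.0039]), 0.75)]
photo_block_center [(array([0.4714, 0.1646, 0.0162]), 0.93), (array([ 0.4972, -0.0137,  0.0167]), 0.74)]
```

View pics/wrist20.png

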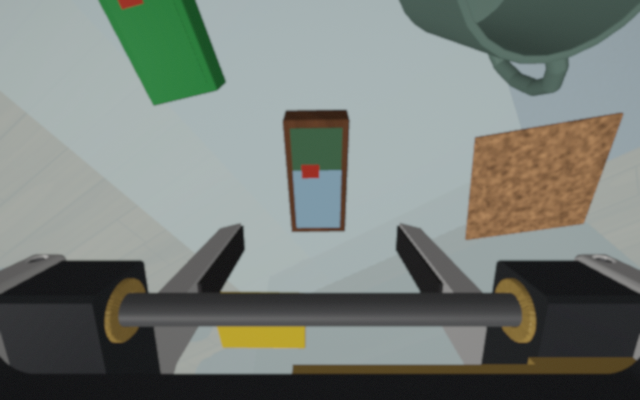

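View pics/t20z.png

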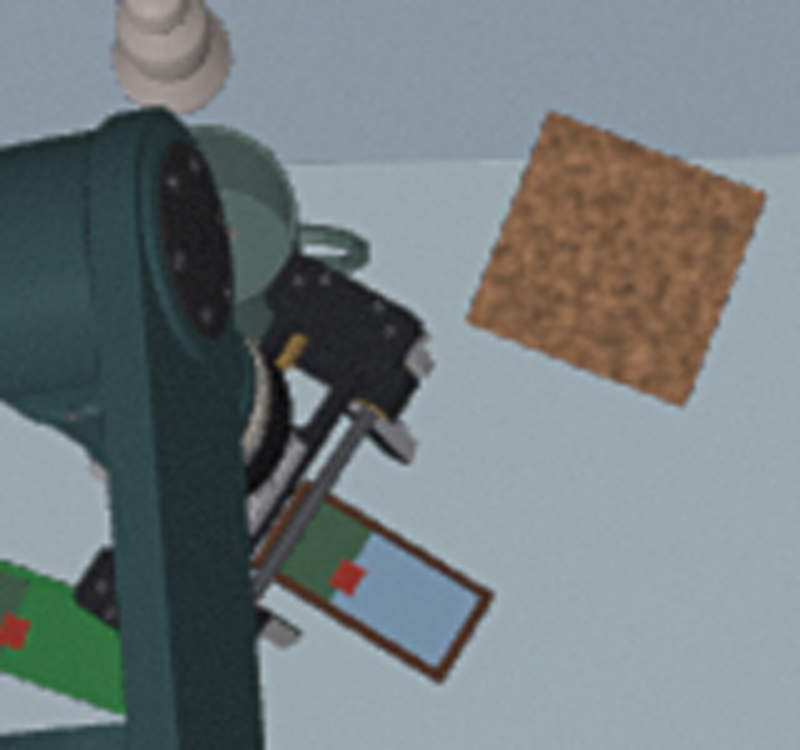

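```bash
python3 - <<'E'
from h import *
p,t,up=bpick(1,20,.015); R=mk(t,up,1);row(p+kin.Z*.04,R)
E
```

```text
ROW [-1.3, 80.6, 19.8] [-0.5, -0.6, 0.1]  n_rows>= 2
```

```bash
python3 -m creep '[[-1,40,10,0,0,0,0],[-1,80,20,0,0,0,0],[-1,80,20,0,0,0,0],[-1,80,20,0,0,0,0]]'; python3 - <<'E'
from h import *
p,t,up=bpick(1,20,.015); R=mk(t,up,1);row(p,R);s=Cam("scene","scene21"); zoom(s.img,260,130,160,120,5,"s21z")
E
```

```text
time: 37.65
tool_pos: [0.5068, -0.0049, 0.0476]
ee_rot: [-1.911, -0.005, -0.579]
wrist_force: [0.1, 0.2, 0.4]
width: 0.094
ROW [-0.6, 38.4, 13.1] [-0.5, -0.6, 0.1]  n_rows>= 1
```

View pics/s21z.png

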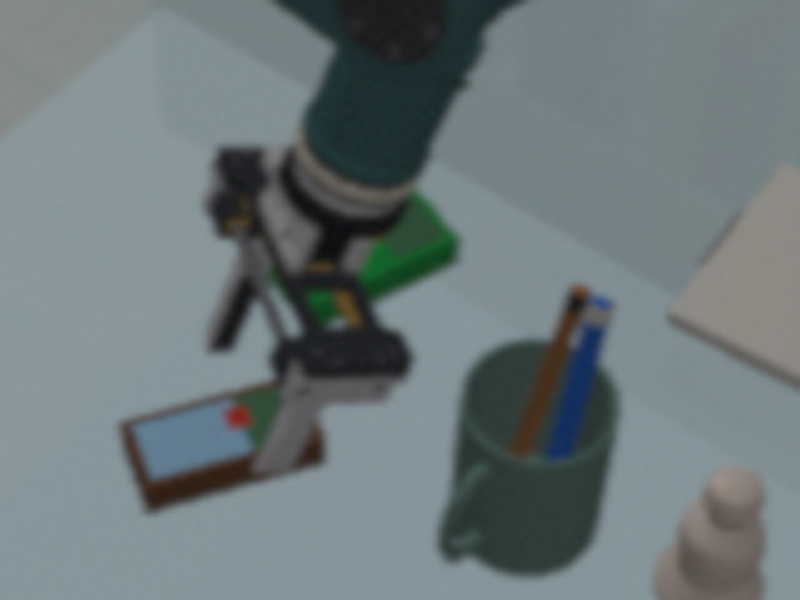

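```bash
python3 -m creep '[[0,20,7,0,0,0,0],[0,38,13,0,0,0,0],[0,38,13,0,0,0,0],[0,38,13,0,0,0,0]]'; python3 - <<'E'
from h import *
p,t,up=bpick(1,20,.015); R=mk(t,up,1);row(p,R)
E
```

```text
time: 38.2
tool_pos: [0.5059, -0.0055, 0.0062]
ee_rot: [-1.912, -0.003, -0.579]
wrist_force: [1.1, -0.8, 0.5]
width: 0.0939
ROW [0.0, -0.9, 0.2] [-0.5, -0.6, -0.0]  n_rows>= 1
```

```bash
python3 -m creep '[[0,0,0,0,0,0,255],[0,0,0,0,0,0,255],[0,0,0,0,0,0,255],[0,0,0,0,0,0,255],[0,0,0,0,0,0,255]]'; python3 -m creep '[[0,0,0,0,0,0,255],[0,0,0,0,0,0,255],[0,0,0,0,0,0,255]]'; python3 - <<'E'
from h import *
w=Cam("wrist","wrist22")
row(toolT()[:3,3]+[0,0,.1],toolT()[:3,:3])
E
```

```text
time: 38.83
tool_pos: [0.5052, -0.0054, 0.0056]
ee_rot: [-1.912, -0.002, -0.579]
wrist_force: [-0.6, 0.8, 0.7]
width: 0.0558
time: 39.2
tool_pos: [0.5053, -0.0053, 0.0056]
ee_rot: [-1.912, -0.002, -0.579]
wrist_force: [-0.7, -0.1, 0.6]
width: 0.0559
ROW [0.2, -94.2, -33.5] [0.0, 0.0, 0.0]  n_rows>= 2
```

View pics/wrist22.png

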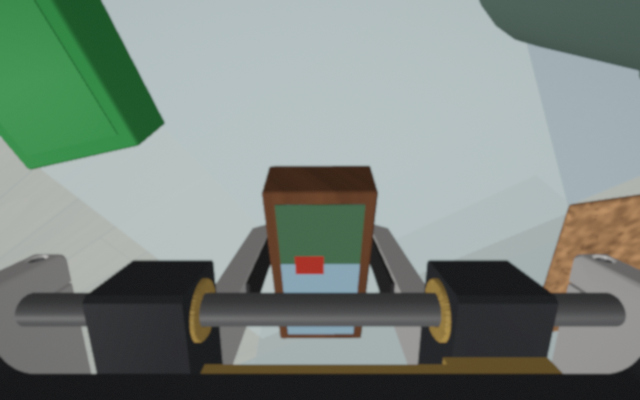

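```bash
python3 - <<'E'
from h import *
np.save("grip.npy",toolT())
E
python3 -m creep '[[0,-25,-9,0,0,0,255],[0,-75,-27,0,0,0,255],[0,-150,-53,0,0,0,255],[0,-207,-74,0,0,0,255],[0,-207,-74,0,0,0,255]]'; python3 - <<'E'
from h import *
log(); w=Cam("wrist","wrist23"); T0=np.load("grip.npy"); 
# block axis (toward T end) in tool
a=T0[:3,:3].T@np.array([np.cos(np.radians(56.8)),np.sin(np.radians(56.8)),0]); np.save("ax.npy",a); print(a)
p2,t2,u2=bplace(19.6,30,.015); R2=mk(t2,u2,1); print(R2@a,p2)
row([.55,-.1,.30],R2)
E
```

```text
time: 39.88
tool_pos: [0.5068, -0.0056, 0.2301]
ee_rot: [-1.907, -0.01, -0.579]
wrist_force: [0.4, -0.1, -1.7]
width: 0.0561
[ 0.0002 -0.335   0.9422]
[0.0005 0.0001 1.    ] [ 0.6816 -0.1495  0.0765]
ROW [88.7, -47.5, -75.2] [87.8, 27.0, -12.3]  n_rows>= 9
```

View pics/wrist23.png

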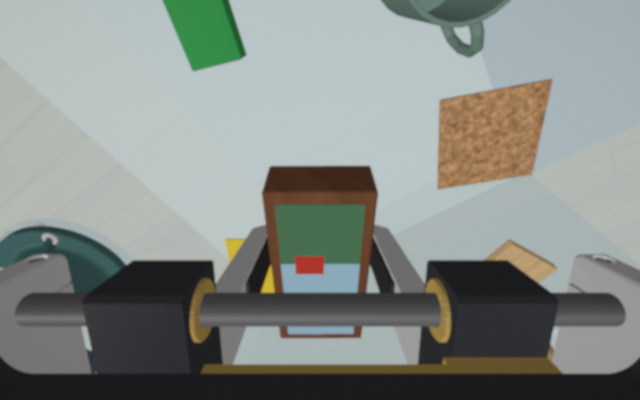

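```bash
python3 -m creep '[[10,-40,-30,10,3,-1,255],[30,-48,-50,20,6,-3,255],[50,-48,-75,30,9,-4,255],[70,-48,-75,40,12,-6,255],[89,-48,-75,50,15,-7,255]]'; python3 - <<'E'
from h import *
log(); p2,t2,u2=bplace(19.6,30,.015); R2=mk(t2,u2,1); row([.55,-.1,.30],R2)
E
```

```text
time: 40.55
tool_pos: [0.5489, -0.1006, 0.2934]
ee_rot: [-1.017, -0.091, -0.848]
wrist_force: [-0.6, 1.0, -2.1]
width: 0.0556
ROW [0.9, -4.9, 4.5] [38.0, 11.4, -5.7]  n_rows>= 4
```

```bash
python3 -m creep '[[0,0,0,10,3,-1,255],[0,0,0,20,6,-3,255],[0,0,0,30,9,-4,255],[1,-5,4,38,11,-6,255],[1,-5,4,38,11,-6,255]]'; python3 - <<'E'
from h import *
o=log(); p2,t2,u2=bplace(19.6,30,.015); R2=mk(t2,u2,1); row(p2+[0,0,.1],R2); print(o['joint_positions'], toolT()[:3,:3]@np.load("ax.npy"))
E
```

```text
time: 41.18
tool_pos: [0.5483, -0.0992, 0.2953]
ee_rot: [-0.349, -0.0, -1.046]
wrist_force: [0.1, 0.1, -0.9]
width: 0.0557
ROW [110.4, 125.3, -80.8] [0.4, 0.0, -0.1]  n_rows>= 3
[-0.94   -0.25    1.9668  1.237   1.4224 -0.1024] [0.0066 0.0037 1.    ]
```

```bash
python3 -m creep '[[36,41,-27,0,0,0,255],[73,83,-54,0,0,0,255],[110,125,-81,0,0,0,255],[110,125,-81,0,0,0,255],[110,125,-81,0,0,0,255]]';python3 -m creep '[[0,0,0,0,0,0,255]]'; python3 - <<'E'
from h import *
o=log(); p2,t2,u2=bplace(19.6,30,.015); R2=mk(t2,u2,1); row(p2+[0,0,.0],R2); print( toolT()[:3,:3]@np.load("ax.npy"))
t=Cam("top","top24");s=Cam("scene","scene24"); zoom(t.img,300,90,150,112,5,"t24z"); zoom(s.img,240,190,160,130,5,"s24z")
for c in ("top","scene"):
  for n in ("photo_block","photo_block_center","cork_mat"): print(c,n,[(np.round(d["point"],4),round(d["p"],2)) for d in robot.landmark_of(n,c)[:2]])
E
```

```text
time: 41.8
tool_pos: [0.6848, -0.1497, 0.1852]
ee_rot: [-0.345, -0.012, -1.041]
wrist_force: [-0.6, 0.3, -0.1]
width: 0.0561
time: 41.92
tool_pos: [0.6844, -0.1503, 0.1883]
ee_rot: [-0.343, -0.017, -1.042]
wrist_force: [-0.9, 0.3, -0.6]
width: 0.0559
ROW [-4.1, 35.7, -105.9] [0.1, 1.0, 0.1]  n_rows>= 2
[-0.007   0.0156  0.9999]
top photo_block [(array([0.4768, 0.1617, 0.0003]), 0.75), (array([ 0.691 , -0.1464,  0.1765]), 0.66)]
top photo_block_center [(array([0.4753, 0.1615, 0.0155]), 0.68), (array([ 0.6783, -0.1567,  0.1782]), 0.67)]
top cork_mat [(array([ 0.2956, -0.1806, -0.0001]), 0.63), (array([ 0.6727, -0.1529,  0.0043]), 0.6)]
scene photo_block [(array([ 0.4765,  0.1595, -0.0036]), 0.87), (array([ 0.6914, -0.1454,  0.1749]), 0.76)]
scene photo_block_center [(array([ 0.6756, -0.1571,  0.176 ]), 0.79), (array([0.6634, 0.1153, 0.1659]), 0.74)]
scene cork_mat [(array([ 0.6718, -0.1512,  0.0006]), 0.84), (array([ 0.2975, -0.1773, -0.0004]), 0.73)]
```

View pics/t24z.png

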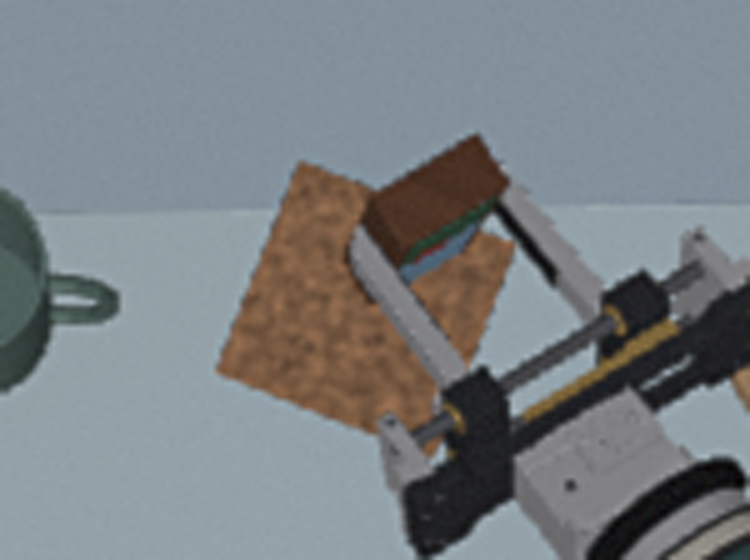

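View pics/s24z.png

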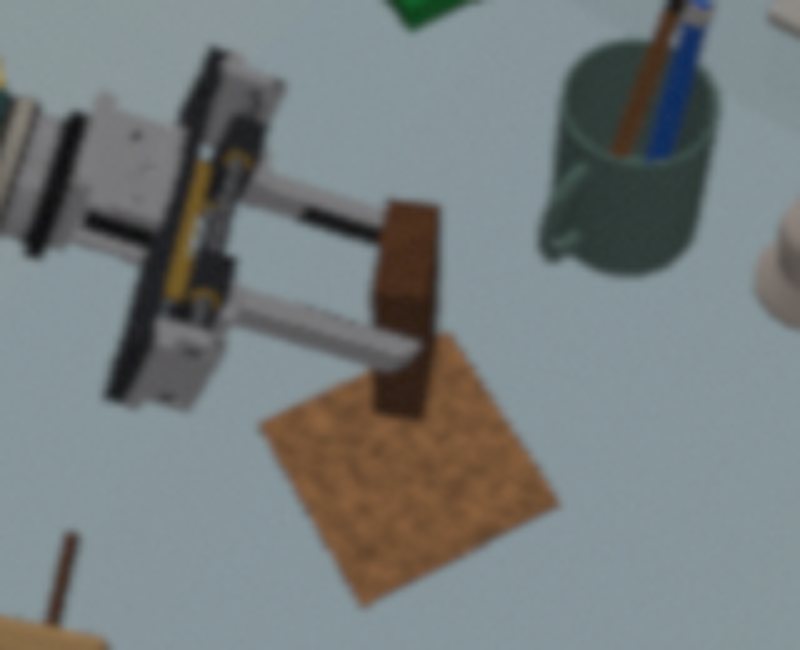

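```bash
cat >> h.py <<'E'
def blk():
    T0=np.load("grip.npy"); c=np.linalg.inv(T0)@np.array([.4995,-.0155,.014,1]); T=toolT(); ax=T[:3,:3]@np.load("ax.npy")
    C=(T@c)[:3]; return C,ax,C-ax*.06
E
python3 - <<'E'
from h import *
C,ax,b=blk(); print("centre",C,"axis",ax,"bottom",b)
p2,t2,u2=bplace(19.6,30,.015); R2=mk(t2,u2,1)
T0=np.load("grip.npy"); c=(np.linalg.inv(T0)@np.array([.4995,-.0155,.014,1]))[:3]
tgt=np.array([.6743,-.1527,.004+.06])-R2@c; print(tgt)
for dz in (.02,.004,0): row(tgt+[0,0,dz],R2)
E
```

```text
centre [ 0.6772 -0.1556  0.1743] axis [-0.0043  0.013   0.9999] bottom [ 0.6774 -0.1563  0.1143]
[ 0.6812 -0.1478  0.0756]
ROW [-5.0, 29.5, -85.3] [0.1, 0.8, 0.0]  n_rows>= 2
ROW [-5.2, 34.9, -100.3] [0.1, 0.8, 0.0]  n_rows>= 2
ROW [-5.2, 36.2, -104.1] [0.1, 0.8, 0.0]  n_rows>= 2
```

```bash
python3 -m creep '[[-2,10,-28,0,0,0,255],[-5,20,-57,0,1,0,255],[-5,29,-85,0,1,0,255],[-5,29,-85,0,1,0,255],[-5,29,-85,0,1,0,255]]'; python3 - <<'E'
from h import *
C,ax,b=blk(); print("centre",C,"axis",ax,"bottom",b)
p2,t2,u2=bplace(19.6,30,.015); R2=mk(t2,u2,1)
T0=np.load("grip.npy"); c=(np.linalg.inv(T0)@np.array([.4995,-.0155,.014,1]))[:3]
tgt=np.array([.6743,-.1527,.004+.06])-R2@c
for dz in (.004,0): row(tgt+[0,0,dz],R2)
E
```

```text
time: 42.95
tool_pos: [0.6816, -0.1482, 0.0967]
ee_rot: [-0.343, 0.003, -1.049]
wrist_force: [0.3, -0.2, -1.4]
width: 0.0559
centre [ 0.6746 -0.1531  0.0851] axis [ 0.003  -0.0018  1.    ] bottom [ 0.6744 -0.153   0.0251]
ROW [-0.5, 5.7, -16.1] [0.1, -0.2, 0.0]  n_rows>= 1
ROW [-0.5, 7.0, -19.9] [0.1, -0.2, 0.0]  n_rows>= 1
```

```bash
python3 -m creep '[[0,3,-8,0,0,0,255],[0,5.5,-15,0,0,0,255],[0,5.5,-15,0,0,0,255]]'; python3 -m creep '[[0,0.7,-2,0,0,0,255],[0,0.7,-2,0,0,0,255],[0,0.7,-2,0,0,0,255]]'; python3 - <<'E'
from h import *
C,ax,b=blk(); print("axis",ax,"bottom",b)
s=Cam("scene","scene25"); zoom(s.img,280,210,100,75,8,"s25z")
E
```

```text
time: 43.32
tool_pos: [0.6808, -0.1473, 0.0786]
ee_rot: [-0.345, 0.005, -1.049]
wrist_force: [-0.3, 0.4, -2.0]
width: 0.0555
time: 43.7
tool_pos: [0.6811, -0.1477, 0.0774]
ee_rot: [-0.344, 0.004, -1.049]
wrist_force: [-0.3, -0.6, -1.5]
width: 0.0557
axis [ 0.0044 -0.002   1.    ] bottom [ 0.6739 -0.1525  0.0058]
```

View pics/s25z.png

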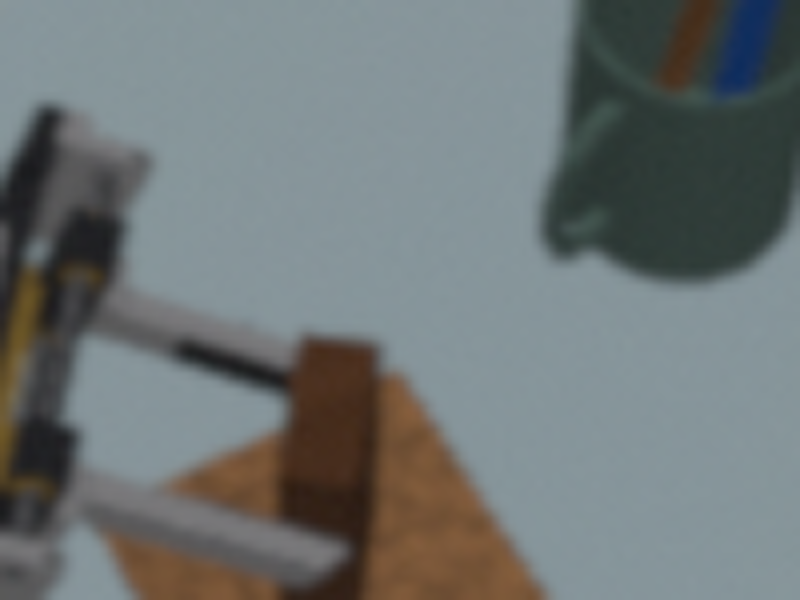

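Almost there; 1 mm steps watching the force.

```bash
python3 -m creep '[[0,0.3,-1,0,0,0,255],[0,0.3,-1,0,0,0,255]]'; python3 -m creep '[[0,0.3,-1,0,0,0,255],[0,0.3,-1,0,0,0,255]]'; python3 -m creep '[[0,0.3,-1,0,0,0,255],[0,0.3,-1,0,0,0,255]]'
```

```text
time: 44.0
tool_pos: [0.6811, -0.1477, 0.0764]
ee_rot: [-0.344, 0.004, -1.049]
wrist_force: [-0.5, 0.1, -0.7]
width: 0.0559
time: 44.25
tool_pos: [0.6813, -0.1477, 0.0764]
ee_rot: [-0.343, 0.004, -1.048]
wrist_force: [-2.5, -0.5, 3.8]
width: 0.0557
time: 44.5
tool_pos: [0.6814, -0.1477, 0.0764]
ee_rot: [-0.341, 0.003, -1.048]
wrist_force: [-3.3, 0.1, 5.9]
width: 0.0554
```

```bash
python3 -m creep '[[0,0,0,0,0,0,98],[0,0,0,0,0,0,92],[0,0,0,0,0,0,84],[0,0,0,0,0,0,70],[0,0,0,0,0,0,50]]'; python3 - <<'E'
from h import *
log();t=Cam("top","top26"); zoom(t.img,300,90,150,112,5,"t26z"); s=Cam("scene","scene26"); zoom(s.img,270,200,130,98,6,"s26z")
E
```

```text
time: 45.12
tool_pos: [0.6809, -0.1477, 0.0739]
ee_rot: [-0.345, 0.004, -1.049]
wrist_force: [0.1, -0.2, -0.6]
width: 0.0741
```

View pics/s26z.png

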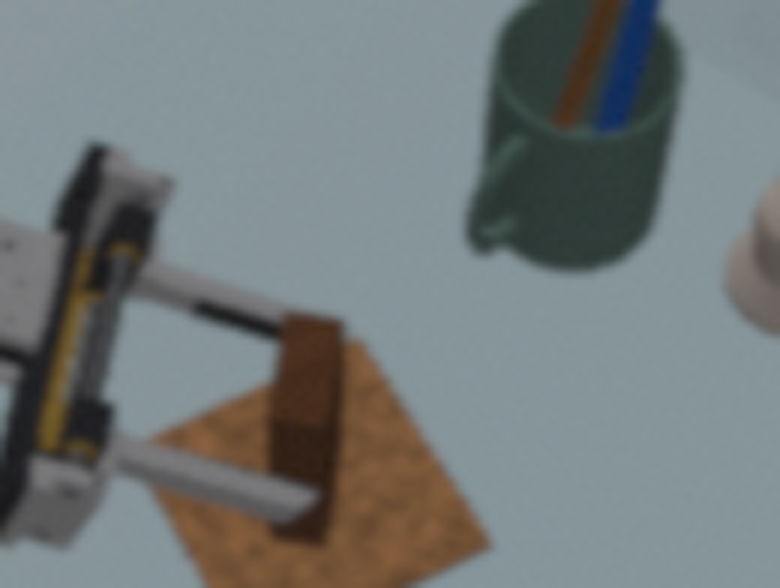

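View pics/t26z.png

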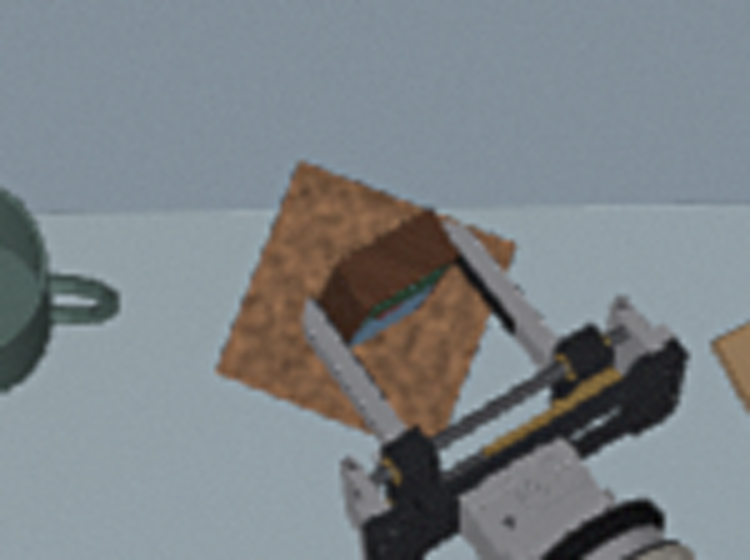

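```bash
python3 -m creep '[[0,0,0,0,0,0,0],[0,0,0,0,0,0,0],[0,0,0,0,0,0,0]]'; python3 -m creep '[[0,-20,0,0,0,0,0],[0,-50,0,0,0,0,0],[0,-100,0,0,0,0,0],[0,-150,20,0,0,0,0],[0,-150,20,0,0,0,0]]'; python3 - <<'E'
from h import *
log();t=Cam("top","top27"); zoom(t.img,200,60,200,150,4,"t27z"); s=Cam("scene","scene27"); zoom(s.img,170,150,250,190,3,"s27z")
for c in ("top","scene"):
  for n in ("photo_block","photo_block_center","cork_mat","mug","marker_blue_tip","marker_blue_end","pencil_wood_tip","pencil_wood_end","key_tag1_eye","figurine","lidded_box"): print(c,n,[(np.round(d["point"],4),round(d["p"],2)) for d in robot.landmark_of(n,c)[:2]])
E
```

```text
time: 45.6
tool_pos: [0.6809, -0.1477, 0.0741]
ee_rot: [-0.345, 0.004, -1.049]
wrist_force: [0.7, -0.3, 0.0]
width: 0.0939
time: 46.22
tool_pos: [0.5635, -0.2188, 0.1468]
ee_rot: [-0.344, -0.002, -1.054]
wrist_force: [0.3, 0.3, -0.3]
width: 0.0934
top photo_block [(array([ 0.6886, -0.1437,  0.0665]), 0.7), (array([ 0.6759, -0.1512,  0.0654]), 0.35)]
top photo_block_center [(array([ 0.6765, -0.1513,  0.0662]), 0.69), (array([0.4722, 0.1643, 0.0156]), 0.56)]
top cork_mat [(array([ 0.6742, -0.1519,  0.0027]), 0.79), (array([ 0.2922, -0.1759, -0.0009]), 0.61)]
top mug [(array([ 0.6753,  0.0661, -0.0015]), 0.86)]
top marker_blue_tip [(array([0.6888, 0.057 , 0.0075]), 0.53), (array([ 0.6771, -0.1522,  0.0656]), 0.34)]
top marker_blue_end [(array([0.6727, 0.1167, 0.1602]), 0.46), (array([0.6586, 0.0667, 0.003 ]), 0.44)]
top pencil_wood_tip []
top pencil_wood_end [(array([0.6632, 0.1173, 0.166 ]), 0.57)]
top key_tag1_eye [(array([ 0.5543, -0.4363,  0.1781]), 0.91), (array([ 0.6754, -0.1504,  0.066 ]), 0.38)]
top figurine [(array([0.7909, 0.0914, 0.0004]), 0.68), (array([0.6594, 0.0949, 0.085
[... 364 characters left out ...]
-0.1778,  0.0004]), 0.85), (array([ 0.6703, -0.1481,  0.0005]), 0.61)]
scene mug [(array([ 0.6741,  0.0689, -0.0007]), 0.86), (array([ 0.5532, -0.432 ,  0.1743]), 0.27)]
scene marker_blue_tip []
scene marker_blue_end [(array([0.6773, 0.1187, 0.1648]), 0.48), (array([ 0.6736,  0.071 , -0.0018]), 0.18)]
scene pencil_wood_tip [(array([0.6605, 0.0673, 0.0042]), 0.43)]
scene pencil_wood_end [(array([0.663 , 0.1162, 0.1676]), 0.5), (array([ 0.56  , -0.4381,  0.1304]), 0.44)]
scene key_tag1_eye [(array([ 0.5565, -0.4307,  0.176 ]), 0.58)]
scene figurine [(array([0.7913, 0.0955, 0.0003]), 0.58)]
scene lidded_box [(array([ 0.7414,  0.2768, -0.0009]), 0.78), (array([ 0.6771, -0.1506,  0.0615]), 0.23)]
```

View pics/t27z.png

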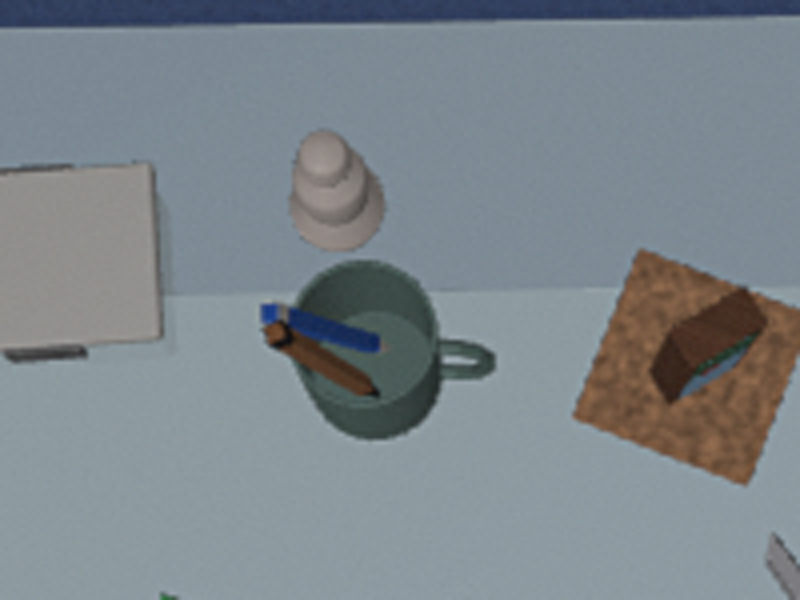

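View pics/s27z.png

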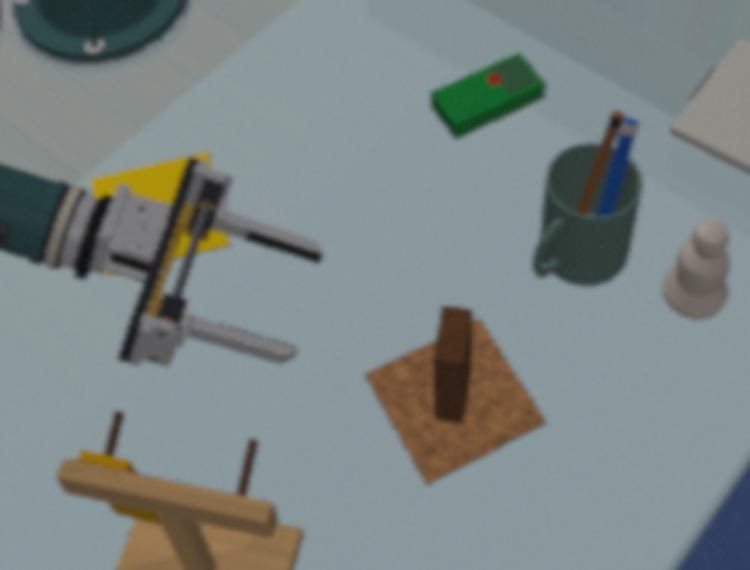

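```bash
python3 -m creep '[[0,-40,50,0,0,0,0],[0,-60,100,0,0,0,0],[0,-60,100,0,0,0,0],[0,-60,100,0,0,0,0],[0,-60,100,0,0,0,0]]'; python3 - <<'E'
from h import *
t=Cam("top","top28"); s=Cam("scene","scene28"); print(robot.get_obs()['tool_pos'])
E
```

```text
time: 48.05
tool_pos: [0.5448, -0.226, 0.256]
ee_rot: [-0.345, 0.008, -1.048]
wrist_force: [1.5, -0.5, -0.9]
width: 0.0942
[ 0.5449 -0.2261  0.2562]
```

View pics/top28.png

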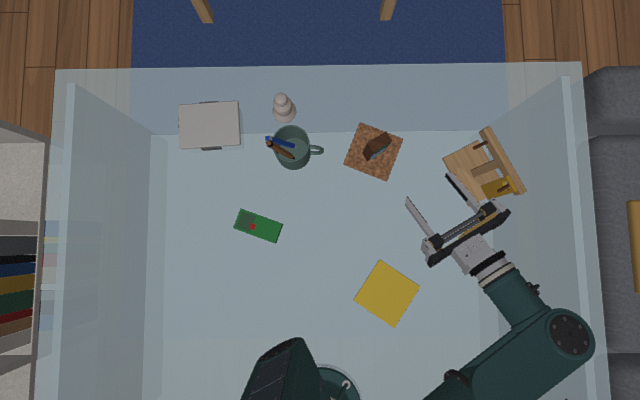

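View pics/scene28.png

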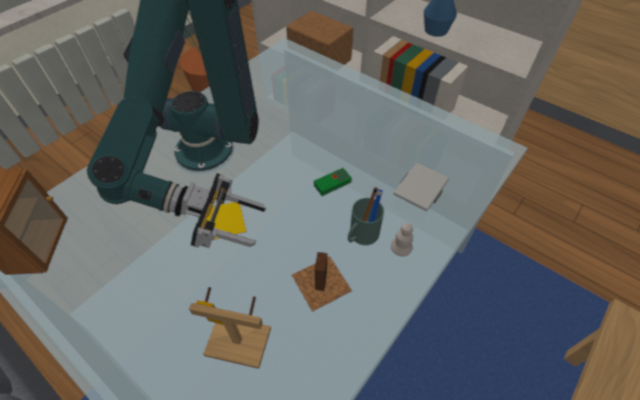

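```bash
python3 - <<'E'
from bench import robot
print(robot.close_job())
E
```

```text
the job is handed in; nothing more can be done
None
```

The job is handed in, done in the order asked in about 48 s of robot time. No verdict came back, so the results below are from my own last pictures. Those showed everything in place and the open gripper clear of it all; the highest wrist force I read was about 6 N.

- **Pens:** the blue marker and the wooden pencil stand tip down in the mug. Both lean against the rim on the side away from the handle, and the mug is upright. There was no aluminium pen on the table.
- **Key tag:** the yellow tag hangs straight down by its eye on the peg at stand y = −55 mm. There was no red tag.
- **Photo block:** I lowered it until it touched the mat (about 6 N) before letting go. It stands upright on a short edge, with its centre about 2 mm from the middle of the mat.
- **Left alone:** the figurine and the lidded box read the same positions as at the start, to within about 5 mm.

**Problems:**
- The first close on the pencil stopped about 10 mm too high and missed it, so I went lower and gripped again.
- After the second grip the pencil drooped about 17° in the fingers. I corrected that by tilting the tool before putting it in the mug.

**Detector disagreements:**
- It sometimes took the green block and the yellow mat for the photo block and the cork mat. I told them apart by colour in the pictures.
- In the last check it missed some pen tips, and I relied on the pictures for those.

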